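Load the blow-off drying station and purge

ROBOT

A 6-joint arm with a two-finger parallel gripper is mounted at the origin on the work surface; the furniture and walls round the work are solid. World frame = base frame: x ahead of the robot, y to its left, z up, the work surface at z = 0. Lengths are in m, angles in rad, forces in N, time in s.
With the tool pointing down it reaches from about 0.275 to 0.975 m from the base axis. Payload 8.4 kg.
Tool frame: the origin (TCP) lies at the very end of the fingers, on their centre line; the grasp point (between the pads) lies manip.hold_point_z behind it (manip.hold_point_z is the distance from the TCP to the grasp point, in m); z points along the fingers, y is the direction in which the jaws open and shut (so a half turn about z gives the same grasp; the last joint's range is limited). The gripper opens to 92 mm and grips with 3 to 60 N. Pads are 20 mm wide; open, the fingers measure 128 mm over their backs; the gripper's body (75 mm by 189 mm) begins 69 mm behind the grasp point.
Start: joints at [-1.17, 0.353, 1.633, -0, 1.155, -0.002], TCP at [0.245, -0.575, 0.215] pointing down, gripper open.
Joint ranges: [-2.63, 2.63], [-0.92, 2.1], [0.06, 2.66], [-1.3, 4.44], [0, 2.69], [-3.02, 3.02]. Speed limits (rad/s): [2.22, 2.22, 2.79, 3.14, 3.14, 3.14].

INTERFACE

Orientations are given as a unit quaternion [x, y, z, w].
In Python, from plant import manip gives the robot as it stands. The module is installed in compiled form; this text tells all that it offers.
- The arm moves only by the tool send_rows, never from a script. Its argument "commands" is a list of rows, each a list of 7 numbers: the turn, a rotation vector about the tool's x, y, z in units of 5 degrees (1.0 is 5 degrees), then the shift along the tool's x, y, z in units of 30 mm (1.0 is 30 mm), then the finger opening in mm, from 0 to 91.9. In form: [[wx, wy, wz, x, y, z, fingers], ...]. A call has exactly 10 rows; each row shifts and turns the pose as measured when the row begins, along the tool's axes as they then stand; what a row does not reach is not made up. A row lasts 1/12 s, in which the tool goes at most 41.7 mm and 7.16 degrees, less where a joint would pass 70% of its speed; a pose out of reach is approached as far as the arm can. A call is refused whole if a number of a shift passes 1 or a number of a turn 1, either way. A call with a gripper value outside its range is refused whole. The fingers move at their own pace and stop on an object; the grip force is fixed at half the most. Time passes only in rows, so rows that do not move let the fingers close, or fill a call up. It gives the time, the measured TCP pose, the force and the opening at its end, in the units of the state.
- manip.state(): the state, without advancing time (a new reading comes with each control period).
- manip.get_image(name): name is "scene" or "top" or "wrist"; returns the picture (384x512x3 uint8, red, green, blue); there is no depth.
- manip.camera_model(name): a dict with "fx", "fy", "cx", "cy" (pixels), "pose" (4x4, takes a point from camera to world coordinates); the wrist camera has in their place "T_tool_cam" (4x4, takes a point from camera to tool coordinates, whose origin is the TCP and whose axes are the flange's). Camera axes: x right, y up, looking along -z (the intrinsics and any distortion apply to the point x, -y, -z); pixel columns grow to the right and rows downward; lengths in m; the calibration is good to about 2 mm. A picture is of the moment at which its call begins: read the wrist's pose just before it. camera_model takes no time and is no camera call.
- manip.job_done(): hands the job in, once; it reports no verdict.
The state is a dict: "time": time; "q": joint angles; "joint_vel": joint speeds; "effort": joint torques, N m; "tool_pos": TCP position; "ee_rot": TCP orientation; "force": force on the tool from outside, world axes, zero at the start; "ft_torque": the same for the moment, N m; "gripper_width": finger opening in m.
Only numpy, scipy, OpenCV 4.12 (cv2) and the standard library are available. Lean on these libraries where they do the work, as an engineer would, in place of code of your own. Each camera call takes 0.05 s, during which the arm holds its last target. There are 200 camera calls.

TASK

The rinsed cell parts lying loose on the bench to the left of the drying station are to be blown dry: stand every dark flow plate there upright on a short edge in the white rack, one plate to a slot, and drop every square aluminium pillar end-down into a pocket of the white block, one to a pocket. When all are in place, hold the green purge button down for at least three seconds and let it go. Everything must be standing in the station at the end, and the beaker and the dropper bottle must not be knocked over.

Things in the scene. Friction and masses are not known exactly. Their poses are not given: they have to be found in the camera images.
- dry_station: Fixed drying station: steel drip tray (local x -100..100, y -162..72 mm, 12 mm rims) with a white plate rack and, to its right, a white block with 3 pockets; a nozzle bar 33 mm high along x = 88 mm. Origin: bench level, mid-rack; x runs along the rack, away from the robot at yaw 0, y left. Rack: two toothed rails 10 mm thick at y = +-18 mm with four slots; plates stand across both, faces to +-x
- purge_button (a joint): Green momentary push button, 28 mm across, on the grey purge box; 0 m = released, 0.006 m = fully down; a spring pushes it back up; about 1.5 N starts it and 5 N holds it fully down. It blows only beyond 0.004 m
- purge_button_top (a point): Centre of the top face of the green button when released (64 mm above the bench); it is pressed straight down. The button stands in a black collar 44 mm across, on a grey box 80 x 70 x 42 mm fixed to the bench
- beaker_center (a point): Bystander: small clear glass beaker, 55 mm across and 70 mm high, standing loose on the bench; the point is its centre. Not to be knocked over
- dropper_center (a point): Bystander: small white dropper bottle with a red cone cap, 27 mm across and 86 mm high, standing loose on the bench; the point is 43 mm up. Not to be knocked over
- slot_1 (a point): Rack slot 1 (nearest the robot), local x = -51 mm: the point is on the slot floor midway between the rails, 18 mm above the bench; its axes are the station's. Slot 12 mm wide along x, mouth bevelled to about 20 mm at the rail tops 46 mm above the bench; a plate standing in it has its centre 41 mm above the point
- slot_2 (a point): Rack slot 2 (second), local x = -17 mm: the point is on the slot floor midway between the rails, 18 mm above the bench; its axes are the station's. Slot 12 mm wide along x, mouth bevelled to about 20 mm at the rail tops 46 mm above the bench; a plate standing in it has its centre 41 mm above the point
- slot_3 (a point): Rack slot 3 (third), local x = 17 mm: the point is on the slot floor midway between the rails, 18 mm above the bench; its axes are the station's. Slot 12 mm wide along x, mouth bevelled to about 20 mm at the rail tops 46 mm above the bench; a plate standing in it has its centre 41 mm above the point
- slot_4 (a point): Rack slot 4 (farthest), local x = 51 mm: the point is on the slot floor midway between the rails, 18 mm above the bench; its axes are the station's. Slot 12 mm wide along x, mouth bevelled to about 20 mm at the rail tops 46 mm above the bench; a plate standing in it has its centre 41 mm above the point
- pocket_1 (a point): Pocket 1 (nearest) of the pillar block: the point is the centre of its mouth, 56 mm above the bench. The pocket is 24 x 24 mm and 40 mm deep, pockets 46 mm apart along local x; the block is 150 x 44 mm
- pocket_2 (a point): Pocket 2 (middle) of the pillar block: the point is the centre of its mouth, 56 mm above the bench. The pocket is 24 x 24 mm and 40 mm deep, pockets 46 mm apart along local x; the block is 150 x 44 mm
- pocket_3 (a point): Pocket 3 (farthest) of the pillar block: the point is the centre of its mouth, 56 mm above the bench. The pocket is 24 x 24 mm and 40 mm deep, pockets 46 mm apart along local x; the block is 150 x 44 mm
- plate_a_center (a point): Dark graphite flow plate: a slab 64 x 82 x 8 mm, 0.12 kg, with a small round lug at each corner (78 x 96 mm over the lugs; the lugs carry nothing and touch nothing). The point is its centre; local x runs across the 64 mm width (grasp there, between the lugs), y along the 82 mm length, z is the normal of its face. It starts flat on the bench. May be absent
- plate_b_center (a point): Dark graphite flow plate: a slab 64 x 82 x 8 mm, 0.12 kg, with a small round lug at each corner (78 x 96 mm over the lugs; the lugs carry nothing and touch nothing). The point is its centre; local x runs across the 64 mm width (grasp there, between the lugs), y along the 82 mm length, z is the normal of its face. It starts flat on the bench. May be absent
- plate_c_center (a point): Dark graphite flow plate: a slab 64 x 82 x 8 mm, 0.12 kg, with a small round lug at each corner (78 x 96 mm over the lugs; the lugs carry nothing and touch nothing). The point is its centre; local x runs across the 64 mm width (grasp there, between the lugs), y along the 82 mm length, z is the normal of its face. It starts flat on the bench. May be absent
- pillar_a_center (a point): Spacer pillar: a square aluminium bar 14 x 14 x 110 mm, 0.06 kg, with a thin dark band near each end. The point is its centre; local y runs along its length. It starts lying on the bench. May be absent
- pillar_b_center (a point): Spacer pillar: a square aluminium bar 14 x 14 x 110 mm, 0.06 kg, with a thin dark band near each end. The point is its centre; local y runs along its length. It starts lying on the bench. May be absent
- pillar_c_center (a point): Spacer pillar: a square aluminium bar 14 x 14 x 110 mm, 0.06 kg, with a thin dark band near each end. The point is its centre; local y runs along its length. It starts lying on the bench. May be absent
There are look-alikes about, which are no part of the job. Leave any turquoise look-alike of the part that bears plate_a_center alone. What is shaped like the part that bears plate_c_center but red or yellow is not meant.

How it is judged:
By the outcome, as a careful person would: the job done as asked, in the order asked, and still so for the second after the job is handed in, with the robot touching nothing.
Of plate_a, plate_b, plate_c, pillar_a, pillar_b, pillar_c only 5 to 6 are there at a start; the rules pass over those that are not, and their reading is None.
At some moment in a run one of pillar_a, pillar_b, pillar_c may be knocked a few centimetres aside while the robot is not near it.
Once in a run the grip may slacken for a moment while it holds something.
It also fails if it takes over 210 s, if anything falls off the work surface, if the arm or the gripper's body presses on something with over 40 N, if the wrist force passes 120 N, or if a joint passes its speed limit or range.

## Working session

There is one attempt and no reset: what is moved stays moved. The work goes in short steps, Python scripts to look and compute and a tool call to move; the robot and the scene stay as the last step left them, time stands still between calls to the robot, and variables do not carry over. Pictures are saved under pics/ and viewed, about 12 in all and at most 16, crops included, and the job is handed in when it is done.

Besides the shell and the picture viewer there is one more tool, called after "Request:" as name(argument=value, ...), one argument or row to a line, values as JSON. send_rows: Moves the arm, as the interface text tells. Its arguments: {"type":"object","properties":{"commands":{"type":"array"}},"required":["commands"]}

```bash
mkdir -p pics; ls; python3 - <<'E'
from plant import manip
import cv2,json
print(manip.hold_point_z, manip.state())
for n in("scene","top"):
    cv2.imwrite(f"pics/{n}0.png",cv2.resize(manip.get_image(n)[:,:,::-1],None,fx=1.5,fy=1.5,interpolation=cv2.INTER_CUBIC))
    print(n,manip.camera_model(n))
print(manip.camera_model("wrist"))
E
```

```text
pics
0.0187 {'time': 0.0, 'q': array([-1.17037533e+00,  3.53657418e-01,  1.63415040e+00,  4.24574114e-06,
        1.15520096e+00, -2.38753398e-03]), 'joint_vel': array([-0.00034731, -0.00078308, -0.00015847, -0.00089587,  0.0019544 ,
       -0.0010721 ]), 'effort': array([-1.12606100e-03, -5.93838286e+01, -3.34210074e+01,  6.98154280e-02,
        2.34412425e-02, -7.37950859e-05]), 'tool_pos': array([ 0.24481174, -0.57450362,  0.21385095]), 'ee_rot': array([ 9.79786554e-01,  2.00044515e-01, -1.38084414e-04, -6.94468992e-04]), 'force': array([ 0.01811395, -0.14169951, -0.29408536]), 'ft_torque': array([-0.00972213,  0.00525627,  0.01519851]), 'gripper_width': 0.09175632216160816}
scene {'fx': 366.38645558339755, 'fy': 366.38645558339755, 'cx': 254.4869101263654, 'cy': 189.41042513217562, 'pose': array([[-0.77567732,  0.39725473, -0.49042163, -0.04008833],
       [-0.6310657 , -0.47712227,  0.61164567,  0.73419479],
       [ 0.00898805,  0.78392794,  0.62078675,  0.80947067],
       [ 0.        ,  0.        ,  0.        ,  1.        ]])}
top {'fx': 448.59670493416223, 'fy': 448.59670493416223, 'cx': 250.2929399094306, 'cy': 191.83443830083866, 'pose': array([[-0.00845423,  0.99736809, -0.07200981,  0.45113707],
       [-0.9998303 , -0.00725243,  0.01693454,  0.03193932],
       [ 0.01636773,  0.07214075,  0.99726015,  1.5076688 ],
       [ 0.        ,  0.        ,  0.        ,  1.        ]])}
{'fx': 345.31804604098886, 'fy': 345.31804604098886, 'cx': 260.0227803845573, 'cy': 188.00616100161565, 'T_tool_cam': array([[ 4.34278271e-04,  9.67516146e-01,  2.52808858e-01,
         7.17202893e-02],
       [ 9.99999750e-01, -5.61230090e-04,  4.30052220e-04,
         7.86636095e-04],
       [ 5.57966405e-04,  2.52808608e-01, -9.67516148e-01,
        -1.69065444e-01],
       [ 0.00000000e+00,  0.00000000e+00,  0.00000000e+00,
         1.00000000e+00]])}
```

View pics/top0.png

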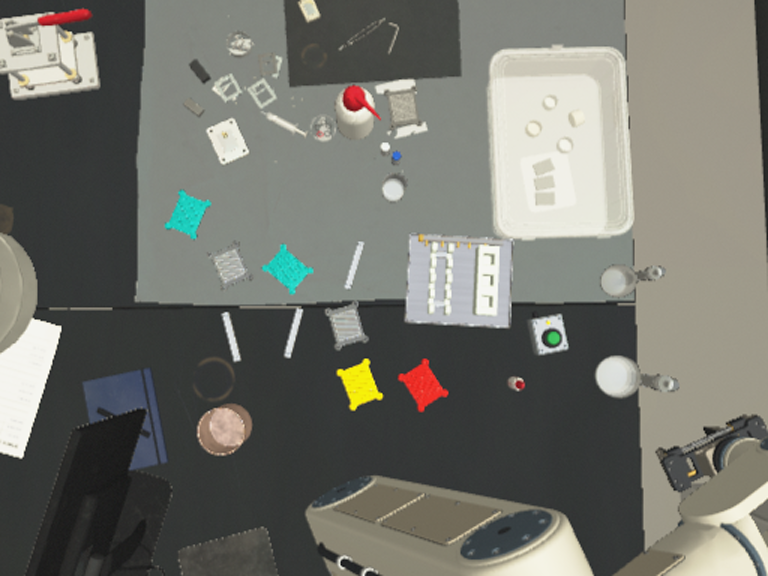

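View pics/scene0.png

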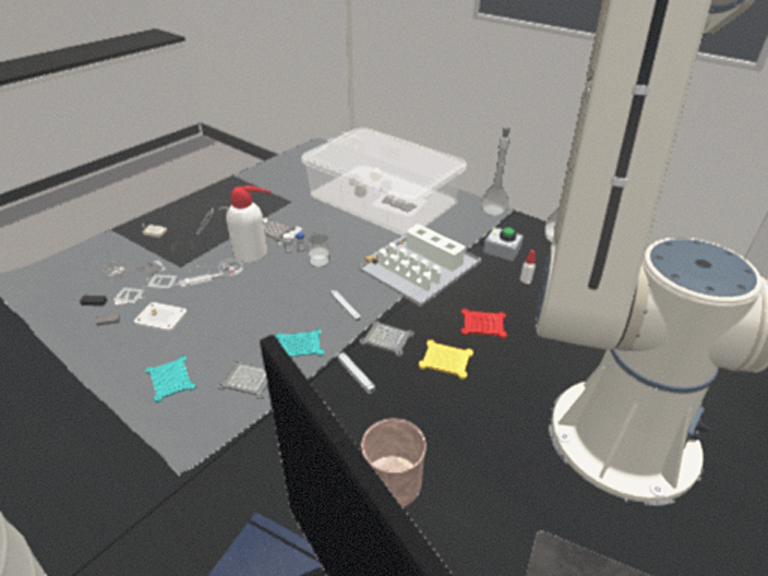

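The top view (1.5×) shows:
- **Dark or grey plates:** (229,265) and (345,326). There is a grey plate with white bars at (402,108).
- **Turquoise look-alikes:** (188,214) and (288,268).
- **Yellow and red look-alikes:** (359,384) and (423,385).
- **Bars:** (355,265), (293,332) and (231,337).
- **Station:** (459,281).
- **Button:** (552,338).
- **Beaker and dropper:** (393,188) and (516,383).

Next is one close crop to check the choice.

```bash
cat > h.py <<'E'
from plant import manip
import numpy as np, cv2
from scipy.spatial.transform import Rotation as R
def ray(name,u,v,st=None):
    m=manip.camera_model(name)
    if name=="wrist":
        T=np.eye(4);T[:3,:3]=R.from_quat(st["ee_rot"]).as_matrix();T[:3,3]=st["tool_pos"];P=T@m["T_tool_cam"]
    else:P=m["pose"]
    d=P[:3,:3]@np.array([(u-m["cx"])/m["fx"],-(v-m["cy"])/m["fy"],-1]);return P[:3,3],d
def px2w(name,u,v,z,st=None):
    o,d=ray(name,u,v,st);return o+d*(z-o[2])/d[2]
def rectify(name,x0,x1,y0,y1,z,s,st=None,img=None):
    """orthophoto of plane z, s px per m; image up=+x, left=+y"""
    img=manip.get_image(name) if img is None else img
    c=[(x1,y1),(x1,y0),(x0,y0),(x0,y1)]
    m=manip.camera_model(name)
    if name=="wrist":
        T=np.eye(4);T[:3,:3]=R.from_quat(st["ee_rot"]).as_matrix();T[:3,3]=st["tool_pos"];P=T@m["T_tool_cam"]
    else:P=m["pose"]
    W=int((y1-y0)*s);H=int((x1-x0)*s)
    src=[]
    for x,y in c:
        p=P[:3,:3].T@(np.array([x,y,z])-P[:3,3]);src.append([m["cx"]+m["fx"]*p[0]/-p[2],m["cy"]-m["fy"]*p[1]/-p[2]])
    M=cv2.getPerspectiveTransform(np.float32(src),np.float32([[0,0],[W,0],[W,H],[0,H]]))
    return cv2.warpPerspective(img,M,(W,H),flags=cv2.INTER_CUBIC)
def target(yaw,tilt):
    """tool: z down tilted forward (tilt>0: tips toward +x'), jaws (tool y) along y' ; x'=yaw direction. tool x = x' when tilt 0"""
    return R.from_euler('z',yaw)*R.from_euler('y',-tilt)*R.from_euler('x',np.pi)
def plan(pos,rot,n=None,st=None,grasp=True,start=None):
    """constant row (screw) from now to grasp-point pos, rot"""
    if start is None:
        st=st or manip.state();p0=st["tool_pos"];r0=R.from_quat(st["ee_rot"])
    else:p0,r0=start
    p1=np.array(pos,float)+(rot.apply([0,0,manip.hold_point_z]) if grasp else 0)
    w=(r0.inv()*rot).as_rotvec();d=r0.inv().apply(p1-p0)
    nn=n or 1
    while True:
        S=sum(R.from_rotvec(w*k/nn).as_matrix() for k in range(nn));p=np.linalg.solve(S,d)
        row=np.r_[np.degrees(w)/nn/5,p/.03]
        if n or (abs(row).max()<=1 and np.linalg.norm(row[:3])<=1.4 and np.linalg.norm(row[3:])<=1.35):break
        nn+=1
    print("n",nn,"row",row.round(3).tolist());return p1,rot
E
python3 - <<'E'
from h import *
im=manip.get_image("top");cv2.imwrite("pics/raw_top.png",im[:,:,::-1])
o=rectify("top",.42,.9,-.3,.4,.008,1100,img=im)
for k in range(0,7):
    y=.4-k*.1;cv2.putText(o,f"y{y:.1f}",(int((.4-y)*1100),10),0,.35,(255,0,255));cv2.line(o,(int((.4-y)*1100),0),(int((.4-y)*1100),6),(255,0,255))
for x in(.5,.6,.7,.8):cv2.putText(o,f"-x{x}",(0,int((.9-x)*1100)+4),0,.35,(255,0,255))
cv2.imwrite("pics/ortho0.png",o[:,:,::-1]);print(o.shape)
E
```

```text
(528, 770, 3)
```

View pics/ortho0.png

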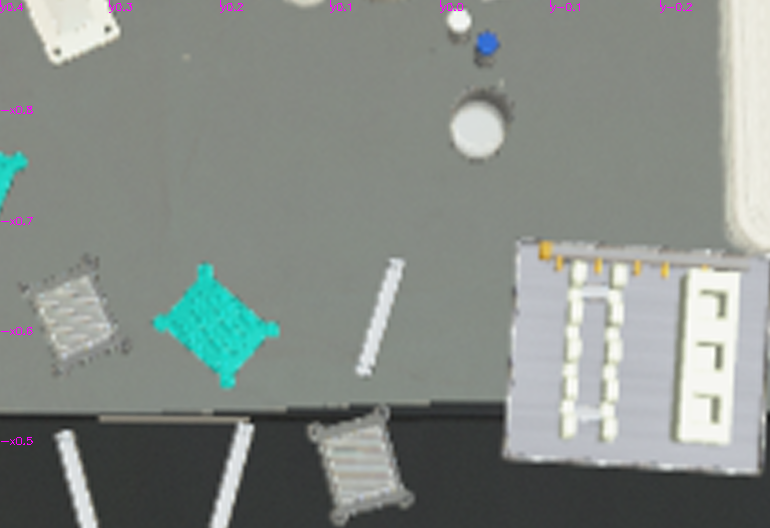

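The crop shows the loose dark plates at ortho (75,318) and (360,464), and the bars at (380,317), (232,475) and (78,480). The turquoise pieces are look-alikes. The station is at about (0.577,-0.136) with yaw about -3.5°. The far grey plate at (402,108) in the top view is clamped under white bars and isn't left of the station, so it's not meant. That makes 2 plates and 3 pillars. I'll start with the near plate.

```bash
python3 - <<'E'
from h import *
plan([.46,.072,.2],target(.27,0),grasp=False)
plan([.46,.072,.2],target(.27,0),n=20,grasp=False)
plan([.46,.072,.2],target(.27,0),n=30,grasp=False)
E
```

```text
n 18 row [-0.001, 0.0, 0.085, 0.776, -0.997, 0.027]
n 20 row [-0.001, 0.0, 0.076, 0.698, -0.897, 0.024]
n 30 row [-0.0, 0.0, 0.051, 0.464, -0.599, 0.016]
```

Request:
send_rows(
  commands=[
    [0, 0, 0.05, 0.464, -0.6, 0.016, 91],
    [0, 0, 0.05, 0.464, -0.6, 0.016, 91],
    [0, 0, 0.05, 0.464, -0.6, 0.016, 91],
    [0, 0, 0.05, 0.464, -0.6, 0.016, 91],
    [0, 0, 0.05, 0.464, -0.6, 0.016, 91],
    [0, 0, 0.05, 0.464, -0.6, 0.016, 91],
    [0, 0, 0.05, 0.464, -0.6, 0.016, 91],
    [0, 0, 0.05, 0.464, -0.6, 0.016, 91],
    [0, 0, 0.05, 0.464, -0.6, 0.016, 91],
    [0, 0, 0.05, 0.464, -0.6, 0.016, 91],
  ],
)

```text
time: 0.98
tool_pos: [0.3065, -0.349, 0.2062]
ee_rot: [0.985, 0.175, -0.001, -0.002]
force: [0.1, -0.1, 0.4]
gripper_width: 0.0912
```

Request:
send_rows(
  commands=[
    [0, 0, 0.05, 0.464, -0.6, 0.016, 91],
    [0, 0, 0.05, 0.464, -0.6, 0.016, 91],
    [0, 0, 0.05, 0.464, -0.6, 0.016, 91],
    [0, 0, 0.05, 0.464, -0.6, 0.016, 91],
    [0, 0, 0.05, 0.464, -0.6, 0.016, 91],
    [0, 0, 0.05, 0.464, -0.6, 0.016, 91],
    [0, 0, 0.05, 0.464, -0.6, 0.016, 91],
    [0, 0, 0.05, 0.464, -0.6, 0.016, 91],
    [0, 0, 0.05, 0.464, -0.6, 0.016, 91],
    [0, 0, 0.05, 0.464, -0.6, 0.016, 91],
  ],
)

```text
time: 1.82
tool_pos: [0.3799, -0.1216, 0.2011]
ee_rot: [0.988, 0.152, -0.001, -0.002]
force: [0.8, -0.5, 0.8]
gripper_width: 0.0908
```

Request:
send_rows(
  commands=[
    [0, 0, 0.05, 0.464, -0.6, 0.016, 91],
    [0, 0, 0.05, 0.464, -0.6, 0.016, 91],
    [0, 0, 0.05, 0.464, -0.6, 0.016, 91],
    [0, 0, 0.05, 0.464, -0.6, 0.016, 91],
    [0, 0, 0.05, 0.464, -0.6, 0.016, 91],
    [0, 0, 0.05, 0.464, -0.6, 0.016, 91],
    [0, 0, 0.05, 0.464, -0.6, 0.016, 91],
    [0, 0, 0.05, 0.464, -0.6, 0.016, 91],
    [0, 0, 0.05, 0.464, -0.6, 0.016, 91],
    [0, 0, 0.05, 0.464, -0.6, 0.016, 91],
  ],
)

```text
time: 2.65
tool_pos: [0.464, 0.1022, 0.1961]
ee_rot: [0.992, 0.129, -0.002, -0.002]
force: [0.6, -0.7, -0.3]
gripper_width: 0.0909
```

```bash
python3 - <<'E'
from h import *
st=manip.state();print(st["time"],st["tool_pos"],st["q"].round(3));print(target(.27,0).as_matrix().round(2).tolist(),R.from_quat(st["ee_rot"]).as_matrix().round(3).tolist())
im=manip.get_image("wrist");cv2.imwrite("pics/w1raw.png",im[:,:,::-1])
o=rectify("wrist",.38,.64,-.06,.30,.008,2000,st,im)
t=rectify("top",.38,.64,-.06,.30,.008,2000)
cv2.imwrite("pics/w1.png",o[:,:,::-1]);cv2.imwrite("pics/t1.png",t[:,:,::-1])
E
```

```text
2.65 [0.46400324 0.10222738 0.19612028] [0.211 0.141 1.961 0.005 1.042 1.52 ]
[[0.96, 0.27, 0.0], [0.27, -0.96, -0.0], [0.0, 0.0, -1.0]] [[0.967, 0.256, -0.004], [0.256, -0.967, 0.003], [-0.003, -0.004, -1.0]]
```

View pics/w1.png

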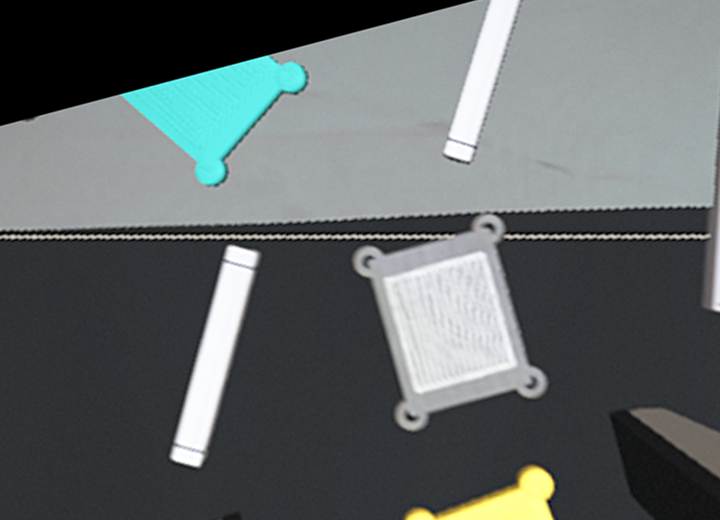

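The wrist orthophoto shows the grey plate with lugs at (368,262), (488,229), (533,382) and (411,415). That gives a centre of (0.479,0.075) and yaw 0.277. A bar is centred at (214,357), which is (0.461,0.193) with yaw about -14°. I'll tilt and move above the plate.

```bash
python3 - <<'E'
from h import *
c=np.array([.479,.075]);y=.277;o=.008*np.array([np.cos(y),np.sin(y)])
plan([*(c+o),.075],target(y,-np.radians(45)),n=20,grasp=False)
E
```

```text
n 20 row [-0.006, -0.449, -0.007, 0.098, 0.052, 0.184]
```

Request:
send_rows(
  commands=[
    [0, -0.45, 0, 0.098, 0.052, 0.184, 91],
    [0, -0.45, 0, 0.098, 0.052, 0.184, 91],
    [0, -0.45, 0, 0.098, 0.052, 0.184, 91],
    [0, -0.45, 0, 0.098, 0.052, 0.184, 91],
    [0, -0.45, 0, 0.098, 0.052, 0.184, 91],
    [0, -0.45, 0, 0.098, 0.052, 0.184, 91],
    [0, -0.45, 0, 0.098, 0.052, 0.184, 91],
    [0, -0.45, 0, 0.098, 0.052, 0.184, 91],
    [0, -0.45, 0, 0.098, 0.052, 0.184, 91],
    [0, -0.45, 0, 0.098, 0.052, 0.184, 91],
  ],
)

```text
time: 3.58
tool_pos: [0.4838, 0.0883, 0.1356]
ee_rot: [0.97, 0.13, -0.204, 0.025]
force: [-0.5, 1.0, -0.2]
gripper_width: 0.0914
```

Request:
send_rows(
  commands=[
    [0, -0.45, 0, 0.098, 0.052, 0.184, 91],
    [0, -0.45, 0, 0.098, 0.052, 0.184, 91],
    [0, -0.45, 0, 0.098, 0.052, 0.184, 91],
    [0, -0.45, 0, 0.098, 0.052, 0.184, 91],
    [0, -0.45, 0, 0.098, 0.052, 0.184, 91],
    [0, -0.45, 0, 0.098, 0.052, 0.184, 91],
    [0, -0.45, 0, 0.098, 0.052, 0.184, 91],
    [0, -0.45, 0, 0.098, 0.052, 0.184, 91],
    [0, -0.45, 0, 0.098, 0.052, 0.184, 91],
    [0, 0, 0, 0, 0, 0, 91],
  ],
)

```text
time: 4.42
tool_pos: [0.4796, 0.0657, 0.075]
ee_rot: [0.914, 0.122, -0.383, 0.046]
force: [-0.4, -0.0, -0.2]
gripper_width: 0.0912
```

```bash
cat > kin.py <<'E'
from h import *
from scipy.optimize import least_squares
# planar fits from (q, tool_pos, R): states list
D=[([-1.17037,.353657,1.634150,0,1.1552,-.00239],[.24481,-.57450,.21385],None),([.211,.141,1.961,.005,1.042,1.52],[.4640,.10223,.19612],None)]
E
python3 - <<'E'
from h import *
st=manip.state();print(st["time"],st["tool_pos"].round(4).tolist(),st["q"].round(4).tolist());r=R.from_quat(st["ee_rot"]);print(r.as_matrix().round(3).tolist())
c=np.array([.479,.075]);y=.277;o=.008*np.array([np.cos(y),np.sin(y)])
plan([*(c+o),.0085],target(y,-np.radians(45)),n=8,grasp=False)
# general model fit: wrist centre = tcp - L*zt
D=[([.353657,1.634150],[.24481,-.57450,.21385],[0,0,-1]),([.141,1.961],[.4640,.10223,.19612],[-.004,.003,-1]),(st["q"][1:3],st["tool_pos"],r.as_matrix()[:,2])]
from scipy.optimize import least_squares
def f(p):
    a1,d1,a2,d4,L=p;o=[]
    for q,t,z in D:
        w=np.array(t)-L*np.array(z);rr=np.hypot(w[0],w[1])
        o+=[a1+a2*np.sin(q[0])+d4*np.sin(sum(q))-rr,d1+a2*np.cos(q[0])+d4*np.cos(sum(q))-w[2]]
    return o+[.01*(a1)]
s=least_squares(f,[0,.35,.6,.48,.4]);print(s.x.round(4),s.cost)
E
```

```text
4.4167 [0.4796, 0.0657, 0.075] [0.1744, 0.7885, 1.4942, -0.0559, 1.6501, 1.499]
[[0.676, 0.258, -0.69], [0.187, -0.966, -0.178], [-0.712, -0.009, -0.702]]
n 8 row [-0.025, 0.011, -0.007, 0.226, -0.037, 0.166]
[-0.0177  0.2438  0.598   0.4758  0.3985] 9.745632003515841e-08
```

Request:
send_rows(
  commands=[
    [-0.025, 0.01, 0, 0.226, -0.037, 0.166, 91],
    [-0.025, 0.01, 0, 0.226, -0.037, 0.166, 91],
    [-0.025, 0.01, 0, 0.226, -0.037, 0.166, 91],
    [-0.025, 0.01, 0, 0.226, -0.037, 0.166, 91],
    [-0.025, 0.01, 0, 0.226, -0.037, 0.166, 91],
    [-0.025, 0.01, 0, 0.226, -0.037, 0.166, 91],
    [-0.025, 0.01, 0, 0.226, -0.037, 0.166, 91],
    [0, 0, 0, 0, 0, 0, 91],
    [0, 0, 0, 0, 0, 0, 91],
    [0, 0, 0, 0, 0, 0, 91],
  ],
)

```text
time: 5.25
tool_pos: [0.4863, 0.0763, 0.0116]
ee_rot: [0.916, 0.126, -0.377, 0.053]
force: [0.7, -0.8, 0.2]
gripper_width: 0.0913
```

```bash
cat > kin.py <<'E'
from h import *
from scipy.optimize import least_squares
a1,d1,a2,d4,L=-.0177,.2438,.598,.4758,.3985
def fk(q):
    z=lambda a:R.from_euler('z',a);y=lambda a:R.from_euler('y',a)
    w=np.array([a1+a2*np.sin(q[1])+d4*np.sin(q[1]+q[2]),0,d1+a2*np.cos(q[1])+d4*np.cos(q[1]+q[2])])
    r=z(q[0])*y(q[1]+q[2])*z(q[3])*y(q[4])*z(q[5]+np.pi/2)
    return z(q[0]).apply(w)+r.apply([0,0,L]),r
lo=np.array([-2.63,-.92,.06,-1.3,.0,-3.02])+.01;hi=np.array([2.63,2.1,2.66,4.44,2.69,3.02])-.01
def ik(p,r,q0):
    def f(q):
        P,Q=fk(q);return np.r_[(P-p)*10,(Q.inv()*r).as_rotvec()]
    s=least_squares(f,np.clip(q0,lo+.01,hi-.01),bounds=(lo,hi));return s.x,np.abs(s.fun).max()
ST=np.array([.577,-.136]);YS=-.061
def loc(x,y):return ST+np.array([x*np.cos(YS)-y*np.sin(YS),x*np.sin(YS)+y*np.cos(YS)])
E
python3 - <<'E'
from kin import *
st=manip.state();print(st["time"],st["tool_pos"].round(4).tolist(),st["force"].round(1))
P,Q=fk(st["q"]);print((P-st["tool_pos"]).round(4),np.degrees((Q.inv()*R.from_quat(st["ee_rot"])).as_rotvec()).round(2))
for t in (40,45,50):
  for nm,(lx,ly,z) in dict(s4=(.051,0,.09),s3=(.017,0,.09),p3=(.046,-.102,.11),p1=(-.046,-.102,.11)).items():
    r=target(YS,np.radians(t));p=np.r_[loc(lx,ly),z]+r.apply([0,0,.0187])
    q,e=ik(p,r,[-.2,.2,2.4,3.1,.5,-1.5]);print(t,nm,q.round(2),round(e,4))
E
```

```text
5.25 [0.4863, 0.0763, 0.0116] [ 0.7 -0.8  0.2]
[ 0.0067 -0.0025 -0.0044] [0. 0. 0.]
40 s4 [-0.31  0.35  2.32  2.49  0.27 -1.13] 0.0
40 s3 [-0.34  0.32  2.39  2.5   0.3  -1.17] 0.0
40 p3 [-0.54  0.35  2.24  1.84  0.31 -0.66] 0.0
40 p1 [-0.66  0.26  2.4   1.87  0.39 -0.8 ] 0.0
45 s4 [-0.33  0.38  2.38  2.67  0.43 -1.33] 0.0
45 s3 [-0.35  0.35  2.45  2.67  0.46 -1.35] 0.0
45 p3 [-0.57  0.37  2.3   2.15  0.43 -1.  ] 0.0
45 p1 [-0.71  0.29  2.45  2.1   0.51 -1.08] 0.0
50 s4 [-0.35  0.42  2.44  2.75  0.6  -1.43] 0.0
50 s3 [-0.37  0.39  2.5   2.74  0.65 -1.45] 0.0
50 p3 [-0.6   0.4   2.35  2.32  0.57 -1.2 ] 0.0
50 p1 [-0.75  0.33  2.51  2.23  0.66 -1.26] 0.0
```

Request:
send_rows(
  commands=[
    [0, 0, 0, 0.07, 0, 0.07, 91],
    [0, 0, 0, 0.0, 0, 0.0, 91],
    [0, 0, 0, 0, 0, 0, 40],
    [0, 0, 0, 0, 0, 0, 40],
    [0, 0, 0, 0, 0, 0, 40],
    [0, 0, 0, 0, 0, 0, 40],
    [0, 0, 0, 0, 0, 0, 40],
    [0, 0, 0, 0, 0, 0, 40],
    [0, 0, 0, 0, 0, 0, 40],
    [0, 0, 0, 0, 0, 0, 40],
  ],
)

```text
time: 6.08
tool_pos: [0.4872, 0.0762, 0.0097]
ee_rot: [0.917, 0.125, -0.376, 0.053]
force: [-0.1, 0.5, -0.8]
gripper_width: 0.0622
```

```bash
cat >> kin.py <<'E'
def jpath(q0,q1,segs,rows):
    """waypoints along joint line; constant rows between"""
    s=(fk(q0));
    for k in range(1,segs+1):
        q=np.array(q0)+(np.array(q1)-q0)*k/segs;p,r=fk(q)
        print(k,"tcp",p.round(3),"z",r.as_matrix()[:,2].round(2),end=" ");plan(p,r,n=rows,grasp=False,start=s);s=(p,r)
E
python3 - <<'E'
from kin import *
st=manip.state();print(st["gripper_width"],st["tool_pos"].round(4),st["force"].round(1),st["q"].round(4).tolist())
r=R.from_quat(st["ee_rot"])
pl=st["tool_pos"]+[0,0,.12]
qa,e=ik(pl,r,st["q"]);print(qa.round(2),e);plan(pl,r,n=6,grasp=False)
rt=target(YS,np.radians(45));p=np.r_[loc(.051,0),.20]+rt.apply([0,0,.0187])
qb,e=ik(p,rt,[-.3,.35,2.2,2.67,.43,-1.33]);print(qb.round(2),e)
print("joint step max",np.degrees(abs(qb-qa)).max())
jpath(qa,qb,5,10)
E
```

```text
0.06218591668697461 [0.4872 0.0762 0.0097] [-0.1  0.5 -0.8] [0.1937, 0.8775, 1.4807, -0.0571, 1.5603, 1.5167]
[ 0.2   0.73  1.45 -0.05  1.73  1.51] 9.475059625785319e-15
n 6 row [0.0, 0.0, 0.0, -0.468, 0.002, -0.475]
[-0.33  0.16  2.29  1.94  0.2  -0.57] 1.6653345369377348e-15
joint step max 119.06018661789622
1 tcp [0.504 0.181 0.11 ] z [-0.49  0.29 -0.82] n 10 row [0.435, 0.43, -0.364, 0.202, -0.302, 0.027]
2 tcp [0.588 0.236 0.141] z [-0.1   0.61 -0.79] n 10 row [0.157, 0.567, -0.202, 0.324, -0.107, -0.099]
3 tcp [0.688 0.184 0.188] z [ 0.36  0.62 -0.7 ] n 10 row [-0.162, 0.516, -0.076, 0.31, 0.184, -0.195]
4 tcp [0.724 0.034 0.211] z [ 0.68  0.35 -0.65] n 10 row [-0.394, 0.294, 0.011, 0.106, 0.448, -0.246]
5 tcp [ 0.641 -0.14   0.187] z [ 0.71 -0.04 -0.71] n 10 row [-0.454, -0.014, 0.063, -0.243, 0.555, -0.242]
```

Request:
send_rows(
  commands=[
    [0, 0, 0, -0.35, 0, -0.35, 40],
    [0, 0, 0, -0.45, 0, -0.45, 40],
    [0, 0, 0, -0.5, 0, -0.5, 40],
    [0, 0, 0, -0.5, 0, -0.5, 40],
    [0, 0, 0, -0.5, 0, -0.5, 40],
    [0, 0, 0, -0.5, 0, -0.5, 40],
    [0, 0, 0, -0.5, 0, -0.5, 40],
    [0, 0, 0, -0.5, 0, -0.5, 40],
    [0, 0, 0, -0.3, 0, -0.3, 40],
    [0, 0, 0, 0, 0, 0, 40],
  ],
)

```text
time: 6.92
tool_pos: [0.4855, 0.0762, 0.205]
ee_rot: [0.918, 0.125, -0.373, 0.053]
force: [0.1, 0.2, -1.9]
gripper_width: 0.0622
```

```bash
python3 - <<'E'
from kin import *
st=manip.state();print(st["gripper_width"],st["tool_pos"].round(4),st["force"].round(1),st["q"].round(4).tolist())
r=R.from_quat(st["ee_rot"])
D=[([-1.17037,.353657,1.634150,0,1.1552,-.00239],[.24481,-.57450,.21385]),([.211,.141,1.961,.005,1.042,1.52],[.4640,.10223,.19612]),([0.1744, 0.7885, 1.4942, -0.0559, 1.6501, 1.499],[0.4796, 0.0657, 0.075]),([0.1937, 0.8775, 1.4807, -0.0571, 1.5603, 1.5167],[0.4872, 0.0762, 0.0097]),(st["q"],st["tool_pos"])]
def f(p):
    a1,d1,a2,d4,L,a3=p;o=[]
    for q,t in D:
        R6=R.from_euler('z',q[0])*R.from_euler('y',q[1]+q[2])*R.from_euler('z',q[3])*R.from_euler('y',q[4])
        s=q[1]+q[2];w=np.array([a1+a2*np.sin(q[1])+d4*np.sin(s)+a3*np.cos(s),0,d1+a2*np.cos(q[1])+d4*np.cos(s)-a3*np.sin(s)])
        o+=list(R.from_euler('z',q[0]).apply(w)+R6.apply([0,0,L])-t)
    return np.array(o)
for m in(1,0):
    s=least_squares(lambda p:f(np.r_[p,[0]*m]),[0,.35,.6,.48,.4]+[0]*(1-m));print(s.x.round(4),abs(s.fun).max())
im=manip.get_image("wrist");cv2.imwrite("pics/w2.png",im[:,:,::-1])
E
```

```text
0.06216784834562297 [0.4855 0.0762 0.205 ] [ 0.1  0.2 -1.9] [0.1942, 0.6338, 1.4401, -0.0589, 1.8387, 1.501]
[-0.0201  0.2652  0.5393  0.4947  0.3542] 0.006361708484549866
[0.     0.2948 0.566  0.4948 0.3572 0.0592] 0.0015735616025328025
```

View pics/w2.png

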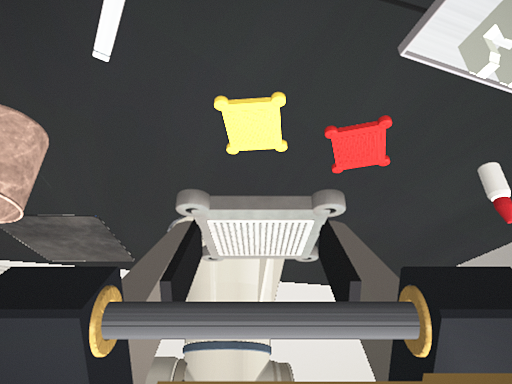

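The plate is held between the pads at (255,235), and the force change fits its weight. Next I'll refine the station pose from the top view at rail-top height and plan the transition.

```bash
python3 - <<'E'
s=open('kin.py').read()
s=s.replace("a1,d1,a2,d4,L=-.0177,.2438,.598,.4758,.3985","a1,d1,a2,d4,L,a3=0,.2948,.566,.4948,.3572,.0592")
s=s.replace("d4*np.sin(q[1]+q[2]),0","d4*np.sin(q[1]+q[2])+a3*np.cos(q[1]+q[2]),0").replace("d4*np.cos(q[1]+q[2])])","d4*np.cos(q[1]+q[2])-a3*np.sin(q[1]+q[2])])")
open('kin.py','w').write(s)
E
cat > held.py <<'E'
from kin import *
def place(tcp0,q0,c0,tgt,yaw1):
    """flat part gripped at tcp0/q0, part centre c0 -> standing with centre tgt; returns tcp pose"""
    r0=R.from_quat(q0);Y=-r0.as_matrix()[:,1]*[1,1,0];Y/=np.linalg.norm(Y);X=np.cross(Y,[0,0,1])
    d=np.array(tcp0)-c0;d=d-Y*(d@Y)
    P0=np.c_[X,Y,[0,0,1]];S=np.array([np.cos(yaw1),np.sin(yaw1),0]);T=np.array([-S[1],S[0],0])
    P1=np.c_[[0,0,1],T,-S];M=P1@P0.T
    return np.array(tgt)+M@d,R.from_matrix(M)*r0
E
python3 - <<'E'
from kin import *
im=cv2.imread("pics/raw_top.png")[:,:,::-1]
o=rectify("top",.47,.69,-.32,-.04,.046,2500,img=im)
for k in range(-32,-3,2):
    x=int((-.04-k/100)*2500);cv2.line(o,(x,0),(x,8),(255,0,255));
for k in range(48,69,2):
    x=int((.69-k/100)*2500);cv2.line(o,(0,x),(8,x),(255,0,255));cv2.putText(o,str(k),(10,x),0,.35,(255,0,255))
cv2.imwrite("pics/st.png",o[:,:,::-1]);print(o.shape)
st=manip.state();p,r=fk(st["q"]);print(p-st["tool_pos"])
from held import place
p,r=place([.4872,.0762,.0097],[0.917, 0.125, -0.376, 0.053],np.array([.479,.075,.004]),[*loc(.051,0),.16],YS)
qb,e=ik(p,r,[-.3,.35,2.2,2.67,.43,-1.33]);print(p,qb.round(2),e)
jpath(st["q"],qb,5,8)
E
```

```text
(549, 700, 3)
[ 0.00064205 -0.00127533 -0.00017242]
[ 0.62221575 -0.13876159  0.16822064] [-0.32  0.23  2.25  2.12  0.21 -0.74] 2.218281114352294e-10
1 tcp [0.498 0.177 0.165] z [-0.5   0.32 -0.81] n 8 row [0.582, 0.555, -0.555, 0.287, -0.351, 0.112]
2 tcp [0.578 0.234 0.185] z [-0.09  0.67 -0.73] n 8 row [0.197, 0.759, -0.308, 0.408, -0.091, -0.058]
3 tcp [0.677 0.181 0.217] z [ 0.39  0.68 -0.62] n 8 row [-0.257, 0.676, -0.118, 0.356, 0.277, -0.199]
4 tcp [0.712 0.029 0.217] z [ 0.72  0.36 -0.59] n 8 row [-0.567, 0.333, 0.011, 0.064, 0.59, -0.276]
5 tcp [ 0.622 -0.139  0.168] z [ 0.71 -0.05 -0.7 ] n 8 row [-0.599, -0.115, 0.086, -0.391, 0.671, -0.273]
```

View pics/st.png

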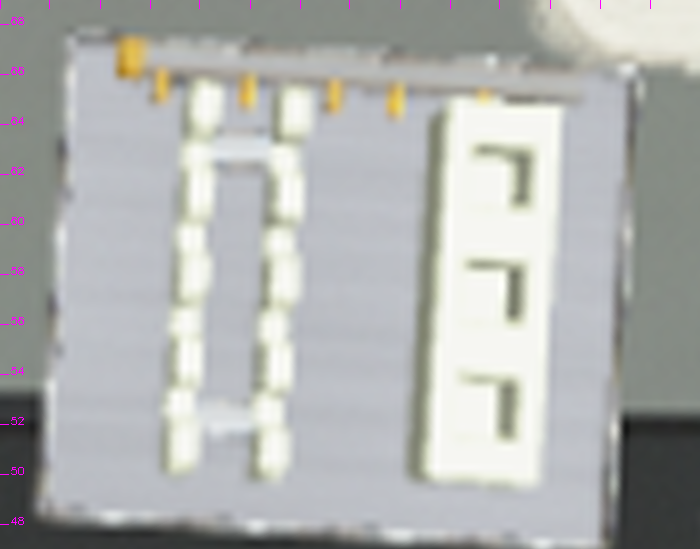

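The station crop shows pocket mouths at (502,177), (493,292) and (487,407), and slots at rows 152, 238, 323 and 406. The origin comes out at (0.5785,-0.1352) with yaw -0.067, and the pocket row at local y of about -0.100.

```bash
sed -i 's/^ST=.*/ST=np.array([.5785,-.1352]);YS=-.067/' kin.py; python3 - <<'E'
from held import *
st=manip.state()
p,r=place([.4872,.0762,.0097],[0.917, 0.125, -0.376, 0.053],np.array([.479,.075,.004]),[*loc(.051,0),.16],YS)
qb,e=ik(p,r,[-.3,.35,2.2,2.67,.43,-1.33]);print(p,qb.round(2),e)
jpath(st["q"],qb,4,10)
E
```

```text
[ 0.62369836 -0.13823283  0.16822064] [-0.31  0.23  2.24  2.15  0.21 -0.76] 1.583966291462957e-10
1 tcp [0.513 0.202 0.167] z [-0.41  0.44 -0.8 ] n 10 row [0.553, 0.595, -0.516, 0.308, -0.334, 0.089]
2 tcp [0.633 0.226 0.205] z [ 0.16  0.73 -0.67] n 10 row [0.024, 0.766, -0.221, 0.418, 0.043, -0.116]
3 tcp [0.717 0.074 0.224] z [ 0.67  0.46 -0.58] n 10 row [-0.479, 0.48, -0.021, 0.195, 0.496, -0.253]
4 tcp [ 0.624 -0.138  0.168] z [ 0.71 -0.05 -0.7 ] n 10 row [-0.605, -0.067, 0.088, -0.341, 0.673, -0.272]
```

Request:
send_rows(
  commands=[
    [0.55, 0.6, -0.52, 0.31, -0.33, 0.09, 40],
    [0.55, 0.6, -0.52, 0.31, -0.33, 0.09, 40],
    [0.55, 0.6, -0.52, 0.31, -0.33, 0.09, 40],
    [0.55, 0.6, -0.52, 0.31, -0.33, 0.09, 40],
    [0.55, 0.6, -0.52, 0.31, -0.33, 0.09, 40],
    [0.55, 0.6, -0.52, 0.31, -0.33, 0.09, 40],
    [0.55, 0.6, -0.52, 0.31, -0.33, 0.09, 40],
    [0.55, 0.6, -0.52, 0.31, -0.33, 0.09, 40],
    [0.55, 0.6, -0.52, 0.31, -0.33, 0.09, 40],
    [0.55, 0.6, -0.52, 0.31, -0.33, 0.09, 40],
  ],
)

```text
time: 7.8
tool_pos: [0.5102, 0.2074, 0.1579]
ee_rot: [0.914, 0.245, -0.142, -0.291]
force: [-0.9, -1.0, -1.9]
gripper_width: 0.0622
```

Request:
send_rows(
  commands=[
    [0.02, 0.77, -0.22, 0.42, 0.04, -0.12, 40],
    [0.02, 0.77, -0.22, 0.42, 0.04, -0.12, 40],
    [0.02, 0.77, -0.22, 0.42, 0.04, -0.12, 40],
    [0.02, 0.77, -0.22, 0.42, 0.04, -0.12, 40],
    [0.02, 0.77, -0.22, 0.42, 0.04, -0.12, 40],
    [0.02, 0.77, -0.22, 0.42, 0.04, -0.12, 40],
    [0.02, 0.77, -0.22, 0.42, 0.04, -0.12, 40],
    [0.02, 0.77, -0.22, 0.42, 0.04, -0.12, 40],
    [0.02, 0.77, -0.22, 0.42, 0.04, -0.12, 40],
    [0.02, 0.77, -0.22, 0.42, 0.04, -0.12, 40],
  ],
)

```text
time: 8.63
tool_pos: [0.6265, 0.2279, 0.1868]
ee_rot: [0.879, 0.213, 0.197, -0.378]
force: [-1.2, 0.2, -1.9]
gripper_width: 0.0636
```

```bash
python3 - <<'E'
from held import *
st=manip.state();print(st["time"],st["gripper_width"],st["tool_pos"].round(3),st["q"].round(2))
p,r=place([.4872,.0762,.0097],[0.917, 0.125, -0.376, 0.053],np.array([.479,.075,.004]),[*loc(.051,0),.16],YS)
qb,e=ik(p,r,[-.3,.35,2.2,2.67,.43,-1.33])
jpath(st["q"],qb,2,10)
E
```

```text
8.6333 0.0636473306444361 [0.627 0.228 0.187] [-0.08  0.46  1.89  1.12  1.    0.27]
1 tcp [0.708 0.066 0.208] z [ 0.67  0.44 -0.59] n 10 row [-0.511, 0.433, -0.025, 0.205, 0.506, -0.27]
2 tcp [ 0.624 -0.138  0.168] z [ 0.71 -0.05 -0.7 ] n 10 row [-0.586, -0.058, 0.082, -0.282, 0.649, -0.273]
```

Request:
send_rows(
  commands=[
    [-0.51, 0.43, -0.02, 0.205, 0.5, -0.27, 40],
    [-0.51, 0.43, -0.02, 0.205, 0.5, -0.27, 40],
    [-0.51, 0.43, -0.02, 0.205, 0.5, -0.27, 40],
    [-0.51, 0.43, -0.02, 0.205, 0.5, -0.27, 40],
    [-0.51, 0.43, -0.02, 0.205, 0.5, -0.27, 40],
    [-0.51, 0.43, -0.02, 0.205, 0.5, -0.27, 40],
    [-0.51, 0.43, -0.02, 0.205, 0.5, -0.27, 40],
    [-0.51, 0.43, -0.02, 0.205, 0.5, -0.27, 40],
    [-0.51, 0.43, -0.02, 0.205, 0.5, -0.27, 40],
    [-0.51, 0.43, -0.02, 0.205, 0.5, -0.27, 40],
  ],
)

```text
time: 9.47
tool_pos: [0.7004, 0.0615, 0.1929]
ee_rot: [0.892, 0.089, 0.397, -0.197]
force: [0.3, 0.4, -1.0]
gripper_width: 0.0621
```

Request:
send_rows(
  commands=[
    [-0.59, -0.06, 0.08, -0.28, 0.65, -0.27, 40],
    [-0.59, -0.06, 0.08, -0.28, 0.65, -0.27, 40],
    [-0.59, -0.06, 0.08, -0.28, 0.65, -0.27, 40],
    [-0.59, -0.06, 0.08, -0.28, 0.65, -0.27, 40],
    [-0.59, -0.06, 0.08, -0.28, 0.65, -0.27, 40],
    [-0.59, -0.06, 0.08, -0.28, 0.65, -0.27, 40],
    [-0.59, -0.06, 0.08, -0.28, 0.65, -0.27, 40],
    [-0.59, -0.06, 0.08, -0.28, 0.65, -0.27, 40],
    [-0.59, -0.06, 0.08, -0.28, 0.65, -0.27, 40],
    [0, 0, 0, 0, 0, 0, 40],
  ],
)

```text
time: 10.3
tool_pos: [0.604, -0.1319, 0.1406]
ee_rot: [0.931, -0.037, 0.363, 0.014]
force: [0.1, 0.7, -1.5]
gripper_width: 0.0624
```

```bash
python3 - <<'E'
from held import *
st=manip.state();print(st["time"],st["gripper_width"],st["tool_pos"].round(3),st["q"].round(2),st["force"].round(1))
for z in(.16,.1):
  p,r=place([.4872,.0762,.0097],[0.917, 0.125, -0.376, 0.053],np.array([.479,.075,.004]),[*loc(.051,0),z],YS)
  plan(p,r,n=6,grasp=False)
a=manip.get_image("wrist");b=manip.get_image("scene")
cv2.imwrite("pics/pl1.png",np.hstack([a,cv2.resize(b[100:250,170:370],(512,384))])[:, :, ::-1])
c=cv2.imread("pics/pl1.png");cv2.imwrite("pics/pl1.png",cv2.resize(c,(800,300),interpolation=cv2.INTER_AREA))
E
```

```text
10.3 0.06243458576732893 [ 0.604 -0.132  0.141] [-0.31  0.25  2.28  2.23  0.19 -0.84] [ 0.1  0.7 -1.5]
n 6 row [0.011, 0.093, -0.012, 0.187, 0.027, -0.034]
n 6 row [0.011, 0.093, -0.012, -0.043, 0.027, 0.207]
```

View pics/pl1.png

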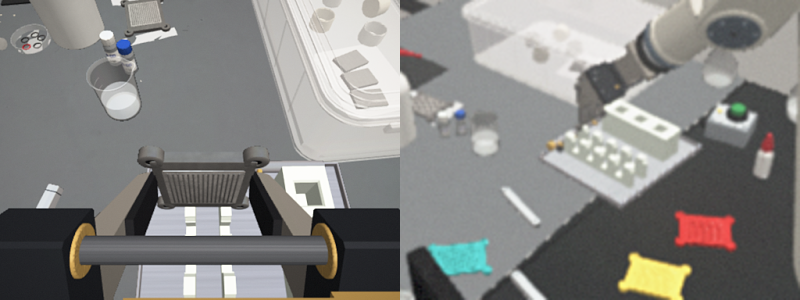

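Request:
send_rows(
  commands=[
    [0.01, 0.093, -0.012, -0.02, 0.027, 0.17, 40],
    [0.01, 0.093, -0.012, -0.02, 0.027, 0.17, 40],
    [0.01, 0.093, -0.012, -0.02, 0.027, 0.17, 40],
    [0.01, 0.093, -0.012, -0.02, 0.027, 0.17, 40],
    [0.01, 0.093, -0.012, -0.02, 0.027, 0.17, 40],
    [0.01, 0.093, -0.012, -0.02, 0.027, 0.17, 40],
    [0, 0, 0, 0, 0, 0, 40],
    [0, 0, 0, 0, 0, 0, 40],
    [0, 0, 0, 0, 0, 0, 40],
    [0, 0, 0, 0, 0, 0, 40],
  ],
)

```text
time: 11.23
tool_pos: [0.6309, -0.1293, 0.115]
ee_rot: [0.921, -0.025, 0.389, 0.005]
force: [-0.2, -0.5, -0.6]
gripper_width: 0.0618
```

```bash
python3 - <<'E'
from held import *
st=manip.state();print(st["time"],st["gripper_width"],st["tool_pos"].round(4),st["q"].round(2),st["force"].round(1))
for z in(.105,.061):
  p,r=place([.4872,.0762,.0097],[0.917, 0.125, -0.376, 0.053],np.array([.479,.075,.004]),[*loc(.051,0),z],YS)
  print(p);plan(p,r,n=5,grasp=False)
a=manip.get_image("top")
o=rectify("top",.47,.69,-.32,-.04,.10,2500,img=a)
cv2.imwrite("pics/pl2.png",o[:,:,::-1])
E
```

```text
11.2333 0.061753601249281614 [ 0.6309 -0.1293  0.115 ] [-0.31  0.36  2.27  2.5   0.33 -1.14] [-0.2 -0.5 -0.6]
[ 0.62369836 -0.13823283  0.11322064]
n 5 row [-0.051, -0.017, 0.014, -0.039, 0.062, -0.024]
[ 0.62369836 -0.13823283  0.06922064]
n 5 row [-0.051, -0.017, 0.014, -0.249, 0.064, 0.181]
```

View pics/pl2.png

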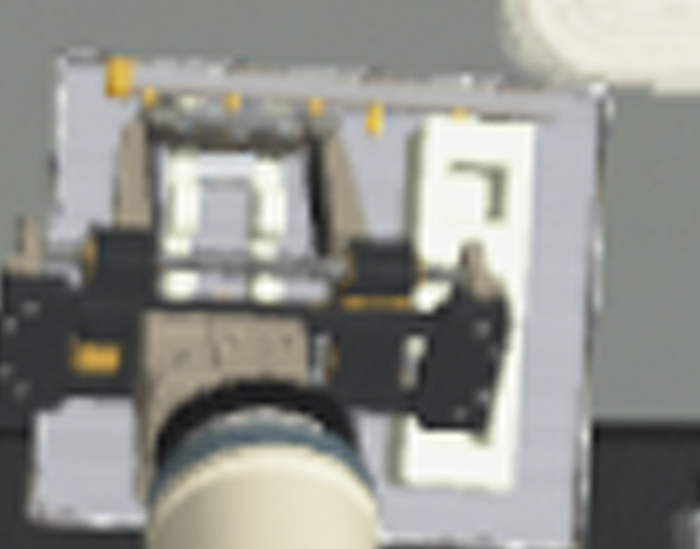

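The top view shows the plate edge-on at (240,122), ready above slot 4. The top camera reads about (-1.5,-2.5) mm off the arm frame, and the wrist versus top comparison agrees. I'll correct the station pose for that and descend.

```bash
sed -i 's/^ST=.*/ST=np.array([.580,-.1328]);YS=-.067/' kin.py; python3 - <<'E'
from held import *
st=manip.state()
for z in(.105,.061):
  p,r=place([.4872,.0762,.0097],[0.917, 0.125, -0.376, 0.053],np.array([.479,.075,.004]),[*loc(.051,0),z],YS)
  print(p,R.from_quat(st["ee_rot"]).inv().apply([0,0,-1]).round(2));plan(p,r,n=5,grasp=False)
E
```

```text
[ 0.62519836 -0.13583283  0.11322064] [-0.72  0.01  0.7 ]
n 5 row [-0.051, -0.018, 0.015, -0.034, 0.046, -0.017]
[ 0.62519836 -0.13583283  0.06922064] [-0.72  0.01  0.7 ]
n 5 row [-0.051, -0.018, 0.015, -0.244, 0.048, 0.188]
```

Request:
send_rows(
  commands=[
    [-0.05, -0.018, 0.015, -0.034, 0.046, -0.017, 40],
    [-0.05, -0.018, 0.015, -0.034, 0.046, -0.017, 40],
    [-0.05, -0.018, 0.015, -0.034, 0.046, -0.017, 40],
    [-0.05, -0.018, 0.015, -0.034, 0.046, -0.017, 40],
    [-0.05, -0.018, 0.015, -0.034, 0.046, -0.017, 40],
    [0, 0, 0, 0, 0, 0, 40],
    [0, 0, 0, -0.12, 0, 0.117, 40],
    [0, 0, 0, -0.12, 0, 0.117, 40],
    [0, 0, 0, -0.12, 0, 0.117, 40],
    [0, 0, 0, 0, 0, 0, 40],
  ],
)

```text
time: 12.12
tool_pos: [0.6248, -0.1366, 0.0983]
ee_rot: [0.922, -0.033, 0.386, 0.015]
force: [0.2, 0.9, -1.2]
gripper_width: 0.0618
```

```bash
python3 - <<'E'
from held import *
st=manip.state();print(st["time"],st["gripper_width"],st["tool_pos"].round(4),st["force"].round(1))
for z in(.061,):
  p,r=place([.4872,.0762,.0097],[0.917, 0.125, -0.376, 0.053],np.array([.479,.075,.004]),[*loc(.051,0),z],YS)
  print(p);plan(p,r,n=5,grasp=False)
E
```

```text
12.1167 0.061829813955553176 [ 0.6248 -0.1366  0.0983] [ 0.2  0.9 -1.2]
[ 0.62519836 -0.13583283  0.06922064]
n 5 row [0.005, -0.003, -0.001, -0.136, -0.006, 0.138]
```

Request:
send_rows(
  commands=[
    [0, 0, 0, -0.1, -0.005, 0.1, 40],
    [0, 0, 0, -0.1, 0, 0.1, 40],
    [0, 0, 0, -0.1, 0, 0.1, 40],
    [0, 0, 0, -0.1, 0, 0.1, 40],
    [0, 0, 0, -0.1, 0, 0.1, 40],
    [0, 0, 0, -0.1, 0, 0.1, 40],
    [0, 0, 0, -0.05, 0, 0.05, 40],
    [0, 0, 0, 0, 0, 0, 40],
    [0, 0, 0, 0, 0, 0, 40],
    [0, 0, 0, 0, 0, 0, 40],
  ],
)

```text
time: 12.95
tool_pos: [0.6286, -0.1368, 0.0696]
ee_rot: [0.92, -0.032, 0.39, 0.015]
force: [-1.5, 0.2, 2.8]
gripper_width: 0.0622
```

```bash
python3 - <<'E'
from held import *
st=manip.state();print(st["time"],st["gripper_width"],st["tool_pos"].round(4),st["force"].round(1))
p,r=place([.4872,.0762,.0097],[0.917, 0.125, -0.376, 0.053],np.array([.479,.075,.004]),[*loc(.051,0),.06],YS)
print(p);plan(p,r,n=5,grasp=False)
E
```

```text
12.95 0.06219035254780978 [ 0.6286 -0.1368  0.0696] [-1.5  0.2  2.8]
[ 0.62519836 -0.13583283  0.06822064]
n 5 row [0.004, -0.023, 0.001, -0.023, -0.005, -0.01]
```

Request:
send_rows(
  commands=[
    [0, 0, 0, 0, 0, 0, 91],
    [0, 0, 0, 0, 0, 0, 91],
    [0, 0, 0, 0, 0, 0, 91],
    [0, 0, 0, 0, 0, 0, 91],
    [0, 0, 0, 0, 0, 0, 91],
    [0, 0, 0, 0, 0, -0.3, 91],
    [0, 0, 0, 0, 0, -0.5, 91],
    [0, 0, 0, 0, 0, -0.7, 91],
    [0, 0, 0, 0, 0, -0.7, 91],
    [0, 0, 0, 0, 0, -0.7, 91],
  ],
)

```text
time: 13.78
tool_pos: [0.5635, -0.1318, 0.1298]
ee_rot: [0.921, -0.033, 0.388, 0.014]
force: [-0.4, -0.1, 1.0]
gripper_width: 0.0908
```

```bash
python3 - <<'E'
from held import *
st=manip.state();print(st["time"],st["gripper_width"],st["tool_pos"].round(4),st["force"].round(1),st["q"].round(2))
a=manip.get_image("wrist");cv2.imwrite("pics/pl3.png",a[:,:,::-1])
t=manip.get_image("top");cv2.imwrite("pics/raw_top2.png",t[:,:,::-1])
E
```

```text
13.7833 0.09082261588069196 [ 0.5635 -0.1318  0.1298] [-0.4 -0.1  1. ] [-0.36  0.26  2.39  2.5   0.35 -1.17]
```

View pics/pl3.png

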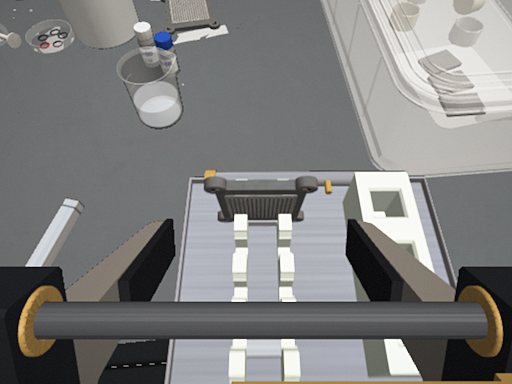

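The wrist view shows plate 1 standing in slot 4 at (260,200), upright. Next I'll plan the move to plate 2.

```bash
python3 - <<'E'
from held import *
st=manip.state()
print("pocket3 wrist",px2w("wrist",389,204,.056,st),loc(.046,-.1005))
c=np.array([.614,.335]);y=.39
r=target(y,-np.radians(45));p=np.r_[c+.008*np.array([np.cos(y),np.sin(y)]),.13]
qb,e=ik(p,r,[.5,.9,1.3,0,1.6,1.5]);print(p,qb.round(2),e)
jpath(st["q"],qb,4,10)
E
```

```text
pocket3 wrist [ 0.61639383 -0.23980018  0.056     ] [ 0.61916833 -0.23615421]
[0.62139927 0.33804151 0.13      ] [0.47 1.07 0.76 0.07 2.09 1.66] 4.34784153124923e-13
1 tcp [0.775 0.123 0.244] z [ 0.72  0.57 -0.4 ] n 10 row [0.763, 0.253, -0.05, 0.714, -0.796, 0.541]
2 tcp [0.718 0.362 0.239] z [ 0.06  0.91 -0.42] n 10 row [0.704, -0.526, 0.099, -0.114, -0.619, 0.55]
3 tcp [0.613 0.395 0.153] z [-0.57  0.49 -0.66] n 10 row [-0.017, -0.932, 0.344, -0.33, -0.021, 0.345]
4 tcp [0.621 0.338 0.13 ] z [-0.65 -0.27 -0.71] n 10 row [-0.729, -0.555, 0.717, -0.065, 0.205, 0.015]
```

```bash
python3 - <<'E'
from held import *
st=manip.state()
c=np.array([.614,.335]);y=.39
r=target(y,-np.radians(45));p=np.r_[c+.008*np.array([np.cos(y),np.sin(y)]),.13]
qb,e=ik(p,r,[.5,.9,1.3,0,1.6,1.5])
qw=np.array([-.05,.38,1.85,1.25,1.05,.3]);print(fk(qw)[0])
jpath(st["q"],qw,2,10);jpath(qw,qb,2,10)
E
```

```text
[0.65935391 0.26140952 0.28447964]
1 tcp [0.711 0.076 0.254] z [ 0.75  0.47 -0.46] n 10 row [0.634, 0.212, -0.009, 0.604, -0.701, 0.272]
2 tcp [0.659 0.261 0.284] z [ 0.27  0.81 -0.52] n 10 row [0.534, -0.447, 0.084, -0.054, -0.602, 0.255]
1 tcp [0.606 0.352 0.193] z [-0.47  0.52 -0.71] n 10 row [0.081, -0.958, 0.184, -0.143, -0.053, 0.454]
2 tcp [0.621 0.338 0.13 ] z [-0.65 -0.27 -0.71] n 10 row [-0.716, -0.658, 0.597, 0.097, 0.152, 0.14]
```

Request:
send_rows(
  commands=[
    [0, 0, 0, 0.3, 0, -0.4, 91],
    [0, 0, 0, 0.4, 0, -0.5, 91],
    [0, 0, 0, 0.3, 0, -0.4, 91],
    [0.63, 0.21, 0, 0.6, -0.7, 0.27, 91],
    [0.63, 0.21, 0, 0.6, -0.7, 0.27, 91],
    [0.63, 0.21, 0, 0.6, -0.7, 0.27, 91],
    [0.63, 0.21, 0, 0.6, -0.7, 0.27, 91],
    [0.63, 0.21, 0, 0.6, -0.7, 0.27, 91],
    [0.63, 0.21, 0, 0.6, -0.7, 0.27, 91],
    [0.63, 0.21, 0, 0.6, -0.7, 0.27, 91],
  ],
)

```text
time: 14.72
tool_pos: [0.6762, 0.0183, 0.2581]
ee_rot: [0.878, 0.045, 0.447, -0.166]
force: [0.4, -1.0, 0.5]
gripper_width: 0.0907
```

Request:
send_rows(
  commands=[
    [0.63, 0.21, 0, 0.6, -0.7, 0.27, 91],
    [0.63, 0.21, 0, 0.6, -0.7, 0.27, 91],
    [0.63, 0.21, 0, 0.6, -0.7, 0.27, 91],
    [0.53, -0.45, 0.08, -0.05, -0.6, 0.25, 91],
    [0.53, -0.45, 0.08, -0.05, -0.6, 0.25, 91],
    [0.53, -0.45, 0.08, -0.05, -0.6, 0.25, 91],
    [0.53, -0.45, 0.08, -0.05, -0.6, 0.25, 91],
    [0.53, -0.45, 0.08, -0.05, -0.6, 0.25, 91],
    [0.53, -0.45, 0.08, -0.05, -0.6, 0.25, 91],
    [0.53, -0.45, 0.08, -0.05, -0.6, 0.25, 91],
  ],
)

```text
time: 15.55
tool_pos: [0.6827, 0.2244, 0.3287]
ee_rot: [0.851, 0.17, 0.316, -0.383]
force: [0.5, -0.0, 0.5]
gripper_width: 0.0905
```

```bash
python3 - <<'E'
from held import *
st=manip.state();print(st["time"],st["tool_pos"].round(3),st["q"].round(2))
c=np.array([.614,.335]);y=.39
r=target(y,-np.radians(45));p=np.r_[c+.008*np.array([np.cos(y),np.sin(y)]),.13]
qb,e=ik(p,r,[.5,.9,1.3,0,1.6,1.5])
jpath(st["q"],qb,2,11)
E
```

```text
15.55 [0.683 0.224 0.329] [-0.09  0.29  1.88  1.29  0.97  0.28]
1 tcp [0.623 0.346 0.216] z [-0.4   0.56 -0.72] n 11 row [0.154, -0.916, 0.138, -0.172, -0.108, 0.515]
2 tcp [0.621 0.338 0.13 ] z [-0.65 -0.27 -0.71] n 11 row [-0.654, -0.682, 0.525, 0.08, 0.134, 0.226]
```

Request:
send_rows(
  commands=[
    [0.15, -0.92, 0.14, -0.17, -0.11, 0.51, 91],
    [0.15, -0.92, 0.14, -0.17, -0.11, 0.51, 91],
    [0.15, -0.92, 0.14, -0.17, -0.11, 0.51, 91],
    [0.15, -0.92, 0.14, -0.17, -0.11, 0.51, 91],
    [0.15, -0.92, 0.14, -0.17, -0.11, 0.51, 91],
    [0.15, -0.92, 0.14, -0.17, -0.11, 0.51, 91],
    [0.15, -0.92, 0.14, -0.17, -0.11, 0.51, 91],
    [0.15, -0.92, 0.14, -0.17, -0.11, 0.51, 91],
    [0.15, -0.92, 0.14, -0.17, -0.11, 0.51, 91],
    [0.15, -0.92, 0.14, -0.17, -0.11, 0.51, 91],
  ],
)

```text
time: 16.38
tool_pos: [0.6329, 0.3477, 0.2245]
ee_rot: [0.884, 0.282, -0.094, -0.359]
force: [0.4, -0.5, 0.6]
gripper_width: 0.0909
```

Request:
send_rows(
  commands=[
    [-0.65, -0.68, 0.52, 0.08, 0.13, 0.22, 91],
    [-0.65, -0.68, 0.52, 0.08, 0.13, 0.22, 91],
    [-0.65, -0.68, 0.52, 0.08, 0.13, 0.22, 91],
    [-0.65, -0.68, 0.52, 0.08, 0.13, 0.22, 91],
    [-0.65, -0.68, 0.52, 0.08, 0.13, 0.22, 91],
    [-0.65, -0.68, 0.52, 0.08, 0.13, 0.22, 91],
    [-0.65, -0.68, 0.52, 0.08, 0.13, 0.22, 91],
    [-0.65, -0.68, 0.52, 0.08, 0.13, 0.22, 91],
    [-0.65, -0.68, 0.52, 0.08, 0.13, 0.22, 91],
    [-0.65, -0.68, 0.52, 0.08, 0.13, 0.22, 91],
  ],
)

```text
time: 17.22
tool_pos: [0.6305, 0.3516, 0.1363]
ee_rot: [0.915, 0.19, -0.354, 0.034]
force: [1.1, 0.1, 0.2]
gripper_width: 0.0912
```

```bash
python3 - <<'E'
from held import *
st=manip.state();print(st["time"],st["tool_pos"].round(4),st["q"].round(2))
c=np.array([.614,.335]);y=.39
r=target(y,-np.radians(45));p=np.r_[c+.008*np.array([np.cos(y),np.sin(y)]),.10]
plan(p,r,n=8,grasp=False)
im=manip.get_image("wrist");cv2.imwrite("pics/w4.png",im[:,:,::-1]);np.save("w4.npy",np.r_[st["tool_pos"],st["ee_rot"]])
E
```

```text
17.2167 [0.6305 0.3516 0.1363] [0.46 1.04 0.77 0.12 2.05 1.63]
n 8 row [-0.084, -0.087, 0.062, 0.061, 0.044, 0.148]
```

View pics/w4.png

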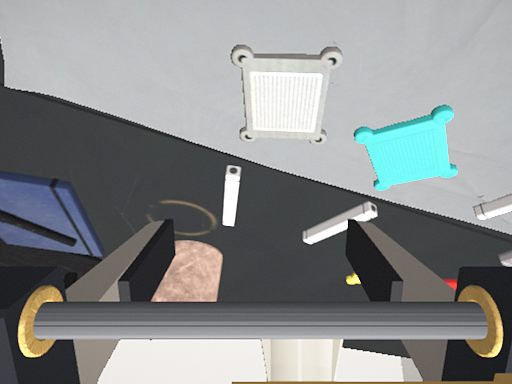

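The wrist view shows plate 2 with lugs at (241,57), (328,58), (318,137) and (248,135). Bars are visible at (232,196) and (340,222).

```bash
python3 - <<'E'
from held import *
a=np.load("w4.npy");st=dict(tool_pos=a[:3],ee_rot=a[3:])
L4=np.array([px2w("wrist",u,v,.007,st)[:2] for u,v in[(241,57),(328,58),(318,137),(248,135)]]);print(L4.round(4).tolist())
c=L4.mean(0);d=(L4[0]+L4[1])-(L4[2]+L4[3]);y=np.arctan2(d[1],d[0]);e=L4[0]-L4[1];print(c,y,np.arctan2(-e[0],e[1]),np.linalg.norm(d)/2,np.linalg.norm(e))
st=manip.state();y=(y+np.arctan2(-e[0],e[1]))/2
for h,n in((.08,8),(.0088,10)):
  r=target(y,-np.radians(45));p=np.r_[c+.008*np.array([np.cos(y),np.sin(y)]),h]
  plan(p,r,n=n,grasp=False)
E
```

```text
[[0.6388, 0.3784], [0.6633, 0.3238], [0.5914, 0.2904], [0.5663, 0.3465]]
[0.61493611 0.33477257] 0.42492445623809577 0.42072627436192434 0.07921692798458518 0.05989201953120413
n 8 row [-0.109, -0.074, 0.026, 0.113, 0.054, 0.187]
n 10 row [-0.087, -0.059, 0.021, 0.253, 0.052, 0.322]
```

Request:
send_rows(
  commands=[
    [-0.11, -0.074, 0.026, 0.113, 0.054, 0.187, 91],
    [-0.11, -0.074, 0.026, 0.113, 0.054, 0.187, 91],
    [-0.11, -0.074, 0.026, 0.113, 0.054, 0.187, 91],
    [-0.11, -0.074, 0.026, 0.113, 0.054, 0.187, 91],
    [-0.11, -0.074, 0.026, 0.113, 0.054, 0.187, 91],
    [-0.11, -0.074, 0.026, 0.113, 0.054, 0.187, 91],
    [-0.11, -0.074, 0.026, 0.113, 0.054, 0.187, 91],
    [-0.11, -0.074, 0.026, 0.113, 0.054, 0.187, 91],
    [0, 0, 0, 0, 0, 0, 91],
    [0, 0, 0, 0, 0, 0, 91],
  ],
)

```text
time: 18.1
tool_pos: [0.6211, 0.3361, 0.0734]
ee_rot: [0.902, 0.197, -0.376, 0.079]
force: [0.5, 0.1, 0.3]
gripper_width: 0.0909
```

```bash
python3 - <<'E'
from held import *
st=manip.state();print(st["tool_pos"].round(4));c=np.array([.615,.3348]);y=.421
r=target(y,-np.radians(45));p=np.r_[c+.008*np.array([np.cos(y),np.sin(y)]),.0088]
plan(p,r,n=8,grasp=False)
E
```

```text
[0.6211 0.3361 0.0734]
n 8 row [0.0, 0.004, 0.013, 0.196, -0.005, 0.184]
```

Request:
send_rows(
  commands=[
    [0, 0, 0.01, 0.196, -0.005, 0.184, 91],
    [0, 0, 0.01, 0.196, -0.005, 0.184, 91],
    [0, 0, 0.01, 0.196, -0.005, 0.184, 91],
    [0, 0, 0.01, 0.196, -0.005, 0.184, 91],
    [0, 0, 0.01, 0.196, -0.005, 0.184, 91],
    [0, 0, 0.01, 0.196, -0.005, 0.184, 91],
    [0, 0, 0.01, 0.196, -0.005, 0.184, 91],
    [0, 0, 0, 0.1, 0, 0.1, 91],
    [0, 0, 0, 0, 0, 0, 91],
    [0, 0, 0, 0, 0, 0, 91],
  ],
)

```text
time: 18.93
tool_pos: [0.6229, 0.3385, 0.0073]
ee_rot: [0.903, 0.194, -0.375, 0.079]
force: [0.9, 0.1, 4.0]
gripper_width: 0.0912
```

```bash
python3 - <<'E'
from held import *
st=manip.state();print(st["tool_pos"].round(4),st["force"].round(1));c=np.array([.615,.3348]);y=.421
r=target(y,-np.radians(45));p=np.r_[c+.008*np.array([np.cos(y),np.sin(y)]),.0088]
plan(p,r,n=1,grasp=False)
E
```

```text
[0.6229 0.3385 0.0073] [0.9 0.1 4. ]
n 1 row [-0.005, 0.012, 0.024, -0.053, 0.006, -0.016]
```

Lightly touching the bench, so I raise 1.5 mm and grip.

Request:
send_rows(
  commands=[
    [0, 0, 0, -0.045, 0, -0.02, 91],
    [0, 0, 0, 0, 0, 0, 40],
    [0, 0, 0, 0, 0, 0, 40],
    [0, 0, 0, 0, 0, 0, 40],
    [0, 0, 0, 0, 0, 0, 40],
    [0, 0, 0, 0, 0, 0, 40],
    [0, 0, 0, 0, 0, 0, 40],
    [0, 0, 0, 0, 0, 0, 40],
    [0, 0, 0, 0, 0, 0, 40],
    [0, 0, 0, 0, 0, 0, 40],
  ],
)

```text
time: 19.77
tool_pos: [0.6226, 0.3384, 0.0088]
ee_rot: [0.903, 0.194, -0.374, 0.079]
force: [-0.4, -0.9, 0.1]
gripper_width: 0.0625
```

```bash
python3 - <<'E'
from held import *
st=manip.state();print(st["tool_pos"].round(4),st["force"].round(1),st["gripper_width"])
np.save("g2.npy",np.r_[st["tool_pos"],st["ee_rot"]])
r=R.from_quat(st["ee_rot"]);pl=st["tool_pos"]+[0,0,.19]
qa,e=ik(pl,r,st["q"]);print(qa.round(2),e)
plan(pl,r,n=8,grasp=False)
p,r=place(st["tool_pos"],st["ee_rot"],np.array([.615,.3348,.004]),[*loc(.017,0),.16],YS)
qb,e=ik(p,r,[-.3,.35,2.2,2.67,.43,-1.33]);print(p,qb.round(2),e)
qw=np.array([-.08,.40,1.86,1.2,1.0,.27]);print(fk(qw)[0])
jpath(qa,qw,2,10);jpath(qw,qb,2,10)
E
```

```text
[0.6226 0.3384 0.0088] [-0.4 -0.9  0.1] 0.06250867501570417
[0.48 1.02 0.72 0.05 2.19 1.64] 1.6653345369377348e-15
n 8 row [0.0, 0.0, 0.0, -0.56, -0.001, -0.56]
[ 0.5922099  -0.13361929  0.16842122] [-0.33  0.19  2.3   2.12  0.22 -0.75] 2.388284014998021e-10
[0.66463803 0.22776029 0.24899208]
1 tcp [0.613 0.336 0.205] z [-0.47  0.5  -0.73] n 10 row [0.686, 0.685, -0.597, -0.038, -0.015, 0.001]
2 tcp [0.665 0.228 0.249] z [ 0.29  0.76 -0.58] n 10 row [-0.156, 0.942, -0.11, 0.025, 0.207, -0.383]
1 tcp [0.709 0.06  0.24 ] z [ 0.71  0.43 -0.56] n 10 row [-0.512, 0.355, -0.027, 0.057, 0.514, -0.27]
2 tcp [ 0.592 -0.134  0.168] z [ 0.71 -0.05 -0.71] n 10 row [-0.572, -0.119, 0.055, -0.423, 0.618, -0.278]
```

Request:
send_rows(
  commands=[
    [0, 0, 0, -0.4, 0, -0.4, 40],
    [0, 0, 0, -0.56, 0, -0.56, 40],
    [0, 0, 0, -0.56, 0, -0.56, 40],
    [0, 0, 0, -0.56, 0, -0.56, 40],
    [0, 0, 0, -0.56, 0, -0.56, 40],
    [0, 0, 0, -0.56, 0, -0.56, 40],
    [0, 0, 0, -0.56, 0, -0.56, 40],
    [0, 0, 0, -0.56, 0, -0.56, 40],
    [0, 0, 0, -0.2, 0, -0.2, 40],
    [0, 0, 0, 0, 0, 0, 40],
  ],
)

```text
time: 20.6
tool_pos: [0.6226, 0.3379, 0.227]
ee_rot: [0.905, 0.194, -0.371, 0.078]
force: [0.6, -0.3, -1.1]
gripper_width: 0.0624
```

Request:
send_rows(
  commands=[
    [0.69, 0.69, -0.6, -0.04, 0, 0, 40],
    [0.69, 0.69, -0.6, -0.04, 0, 0, 40],
    [0.69, 0.69, -0.6, -0.04, 0, 0, 40],
    [0.69, 0.69, -0.6, -0.04, 0, 0, 40],
    [0.69, 0.69, -0.6, -0.04, 0, 0, 40],
    [0.69, 0.69, -0.6, -0.04, 0, 0, 40],
    [0.69, 0.69, -0.6, -0.04, 0, 0, 40],
    [0.69, 0.69, -0.6, -0.04, 0, 0, 40],
    [0.69, 0.69, -0.6, -0.04, 0, 0, 40],
    [0.69, 0.69, -0.6, -0.04, 0, 0, 40],
  ],
)

```text
time: 21.43
tool_pos: [0.6111, 0.336, 0.2303]
ee_rot: [0.87, 0.319, -0.127, -0.355]
force: [0.1, -0.6, -1.6]
gripper_width: 0.0625
```

Request:
send_rows(
  commands=[
    [-0.15, 0.94, -0.11, 0.025, 0.2, -0.38, 40],
    [-0.15, 0.94, -0.11, 0.025, 0.2, -0.38, 40],
    [-0.15, 0.94, -0.11, 0.025, 0.2, -0.38, 40],
    [-0.15, 0.94, -0.11, 0.025, 0.2, -0.38, 40],
    [-0.15, 0.94, -0.11, 0.025, 0.2, -0.38, 40],
    [-0.15, 0.94, -0.11, 0.025, 0.2, -0.38, 40],
    [-0.15, 0.94, -0.11, 0.025, 0.2, -0.38, 40],
    [-0.15, 0.94, -0.11, 0.025, 0.2, -0.38, 40],
    [-0.15, 0.94, -0.11, 0.025, 0.2, -0.38, 40],
    [-0.15, 0.94, -0.11, 0.025, 0.2, -0.38, 40],
  ],
)

```text
time: 22.27
tool_pos: [0.6574, 0.2159, 0.2627]
ee_rot: [0.853, 0.188, 0.28, -0.399]
force: [-0.1, 0.4, -0.6]
gripper_width: 0.0626
```

```bash
python3 - <<'E'
from held import *
st=manip.state();print(st["time"],st["tool_pos"].round(4),st["q"].round(2),st["gripper_width"])
g=np.load("g2.npy")
p,r=place(g[:3],g[3:],np.array([.615,.3348,.004]),[*loc(.017,0),.19],YS)
qb,e=ik(p,r,[-.3,.25,2.2,2.67,.43,-1.33]);print(p,qb.round(2),e)
jpath(st["q"],qb,2,10)
E
```

```text
22.2667 [0.6574 0.2159 0.2627] [-0.13  0.38  1.91  1.28  1.03  0.18] 0.06256147806676796
[ 0.5922099  -0.13361929  0.19842122] [-0.33  0.12  2.28  1.71  0.19 -0.34] 7.007851590690173e-11
1 tcp [0.681 0.051 0.238] z [ 0.67  0.43 -0.6 ] n 10 row [-0.539, 0.215, -0.005, -0.01, 0.491, -0.264]
2 tcp [ 0.592 -0.134  0.198] z [ 0.71 -0.05 -0.71] n 10 row [-0.563, -0.043, 0.044, -0.284, 0.586, -0.26]
```

Request:
send_rows(
  commands=[
    [-0.54, 0.21, 0, -0.01, 0.49, -0.26, 40],
    [-0.54, 0.21, 0, -0.01, 0.49, -0.26, 40],
    [-0.54, 0.21, 0, -0.01, 0.49, -0.26, 40],
    [-0.54, 0.21, 0, -0.01, 0.49, -0.26, 40],
    [-0.54, 0.21, 0, -0.01, 0.49, -0.26, 40],
    [-0.54, 0.21, 0, -0.01, 0.49, -0.26, 40],
    [-0.54, 0.21, 0, -0.01, 0.49, -0.26, 40],
    [-0.54, 0.21, 0, -0.01, 0.49, -0.26, 40],
    [-0.54, 0.21, 0, -0.01, 0.49, -0.26, 40],
    [-0.54, 0.21, 0, -0.01, 0.49, -0.26, 40],
  ],
)

```text
time: 23.1
tool_pos: [0.6709, 0.0439, 0.2282]
ee_rot: [0.897, 0.071, 0.39, -0.193]
force: [0.4, 1.0, -0.4]
gripper_width: 0.0624
```

Request:
send_rows(
  commands=[
    [-0.56, -0.04, 0.04, -0.28, 0.58, -0.29, 40],
    [-0.56, -0.04, 0.04, -0.28, 0.58, -0.29, 40],
    [-0.56, -0.04, 0.04, -0.28, 0.58, -0.29, 40],
    [-0.56, -0.04, 0.04, -0.28, 0.58, -0.29, 40],
    [-0.56, -0.04, 0.04, -0.28, 0.58, -0.29, 40],
    [-0.56, -0.04, 0.04, -0.28, 0.58, -0.29, 40],
    [-0.56, -0.04, 0.04, -0.28, 0.58, -0.29, 40],
    [-0.56, -0.04, 0.04, -0.28, 0.58, -0.29, 40],
    [-0.56, -0.04, 0.04, -0.28, 0.58, -0.29, 40],
    [0, 0, 0, 0, 0, 0, 40],
  ],
)

```text
time: 23.93
tool_pos: [0.5686, -0.1298, 0.1925]
ee_rot: [0.928, -0.033, 0.372, 0.014]
force: [0.8, 0.5, -1.3]
gripper_width: 0.0621
```

```bash
python3 - <<'E'
from held import *
st=manip.state();print(st["time"],st["tool_pos"].round(4),st["q"].round(2),st["gripper_width"],st["force"].round(1))
g=np.load("g2.npy")
for z in(.16,.115):
  p,r=place(g[:3],g[3:],np.array([.615,.3348,.004]),[*loc(.017,0),z],YS);print(p)
  plan(p,r,n=8,grasp=False)
E
```

```text
23.9333 [ 0.5686 -0.1298  0.1925] [-0.34  0.09  2.32  1.64  0.18 -0.27] 0.062076721695691034 [ 0.8  0.5 -1.3]
[ 0.5922099  -0.13361929  0.16842122]
n 8 row [0.008, 0.033, -0.005, 0.001, 0.009, 0.141]
[ 0.5922099  -0.13361929  0.12342122]
n 8 row [0.008, 0.033, -0.005, -0.13, 0.009, 0.275]
```

Request:
send_rows(
  commands=[
    [0.01, 0.033, -0.005, -0.13, 0.01, 0.275, 40],
    [0.01, 0.033, -0.005, -0.13, 0.01, 0.275, 40],
    [0.01, 0.033, -0.005, -0.13, 0.01, 0.275, 40],
    [0.01, 0.033, -0.005, -0.13, 0.01, 0.275, 40],
    [0.01, 0.033, -0.005, -0.13, 0.01, 0.275, 40],
    [0.01, 0.033, -0.005, -0.13, 0.01, 0.275, 40],
    [0.01, 0.033, -0.005, -0.13, 0.01, 0.275, 40],
    [0, 0, 0, 0, 0, 0, 40],
    [0, 0, 0, 0, 0, 0, 40],
    [0, 0, 0, 0, 0, 0, 40],
  ],
)

```text
time: 24.77
tool_pos: [0.5896, -0.1304, 0.1289]
ee_rot: [0.924, -0.029, 0.382, 0.01]
force: [-0.3, -0.0, -0.5]
gripper_width: 0.0623
```

```bash
python3 - <<'E'
from held import *
st=manip.state();print(st["time"],st["tool_pos"].round(4),st["gripper_width"],st["force"].round(1))
g=np.load("g2.npy")
for z in(.105,.061):
  p,r=place(g[:3],g[3:],np.array([.615,.3348,.004]),[*loc(.017,0),z],YS);print(p)
  plan(p,r,n=5,grasp=False)
E
```

```text
24.7667 [ 0.5896 -0.1304  0.1289] 0.06233218262715655 [-0.3 -0.  -0.5]
[ 0.5922099  -0.13361929  0.11342122]
n 5 row [-0.015, 0.003, 0.001, -0.059, 0.021, 0.086]
[ 0.5922099  -0.13361929  0.06942122]
n 5 row [-0.015, 0.003, 0.001, -0.266, 0.021, 0.294]
```

Request:
send_rows(
  commands=[
    [-0.015, 0, 0, -0.059, 0.02, 0.086, 40],
    [-0.015, 0, 0, -0.059, 0.02, 0.086, 40],
    [-0.015, 0, 0, -0.059, 0.02, 0.086, 40],
    [-0.015, 0, 0, -0.059, 0.02, 0.086, 40],
    [-0.015, 0, 0, -0.059, 0.02, 0.086, 40],
    [0, 0, 0, 0, 0, 0, 40],
    [0, 0, 0, -0.1, 0, 0.1, 40],
    [0, 0, 0, -0.1, 0, 0.1, 40],
    [0, 0, 0, -0.1, 0, 0.1, 40],
    [0, 0, 0, 0, 0, 0, 40],
  ],
)

```text
time: 25.6
tool_pos: [0.5934, -0.1339, 0.1006]
ee_rot: [0.923, -0.029, 0.383, 0.013]
force: [-0.6, 0.4, -0.6]
gripper_width: 0.0624
```

```bash
python3 - <<'E'
from held import *
st=manip.state();print(st["time"],st["tool_pos"].round(4),st["gripper_width"],st["force"].round(1))
g=np.load("g2.npy")
p,r=place(g[:3],g[3:],np.array([.615,.3348,.004]),[*loc(.017,0),.060],YS);print(p)
plan(p,r,n=7,grasp=False)
E
```

```text
25.6 [ 0.5934 -0.1339  0.1006] 0.06238271536431246 [-0.6  0.4 -0.6]
[ 0.5922099  -0.13361929  0.06842122]
n 7 row [0.002, -0.004, 0.003, -0.112, -0.001, 0.104]
```

Request:
send_rows(
  commands=[
    [0, 0, 0, -0.112, 0, 0.104, 40],
    [0, 0, 0, -0.112, 0, 0.104, 40],
    [0, 0, 0, -0.112, 0, 0.104, 40],
    [0, 0, 0, -0.112, 0, 0.104, 40],
    [0, 0, 0, -0.112, 0, 0.104, 40],
    [0, 0, 0, -0.112, 0, 0.104, 40],
    [0, 0, 0, -0.05, 0, 0.05, 40],
    [0, 0, 0, 0, 0, 0, 40],
    [0, 0, 0, 0, 0, 0, 40],
    [0, 0, 0, 0, 0, 0, 40],
  ],
)

```text
time: 26.43
tool_pos: [0.5961, -0.1341, 0.0706]
ee_rot: [0.921, -0.029, 0.389, 0.013]
force: [-3.0, -0.1, 3.5]
gripper_width: 0.0625
```

Request:
send_rows(
  commands=[
    [0, 0, 0, 0, 0, 0, 91],
    [0, 0, 0, 0, 0, 0, 91],
    [0, 0, 0, 0, 0, 0, 91],
    [0, 0, 0, 0, 0, 0, 91],
    [0, 0, 0, 0, 0, 0, 91],
    [0, 0, 0, 0, 0, -0.3, 91],
    [0, 0, 0, 0, 0, -0.5, 91],
    [0, 0, 0, 0, 0, -0.7, 91],
    [0, 0, 0, 0, 0, -0.7, 91],
    [0, 0, 0, 0, 0, -0.7, 91],
  ],
)

```text
time: 27.27
tool_pos: [0.5313, -0.1295, 0.1305]
ee_rot: [0.922, -0.029, 0.386, 0.013]
force: [-0.1, 0.5, 0.8]
gripper_width: 0.0906
```

```bash
python3 - <<'E'
from held import *
st=manip.state();print(st["time"],st["tool_pos"].round(4),st["q"].round(2))
a=manip.get_image("wrist");t=manip.get_image("top");cv2.imwrite("pics/raw_top3.png",t[:,:,::-1])
o=rectify("top",.38,.75,-.02,.40,.014,1200,img=t)
for k in range(0,5):
    y=.4-k*.1;cv2.line(o,(int((.4-y)*1200),0),(int((.4-y)*1200),6),(255,0,255))
c=np.zeros((600,800,3),np.uint8);c[:o.shape[0],:o.shape[1]]=o
w=a[130:320,150:450];c[444:600,504:750]=cv2.resize(w,(246,156))
cv2.imwrite("pics/pl5.png",c[:,:,::-1]);print(o.shape)
E
```

```text
27.2667 [ 0.5313 -0.1295  0.1305] [-0.39  0.22  2.45  2.45  0.37 -1.15]
(444, 504, 3)
```

View pics/pl5.png

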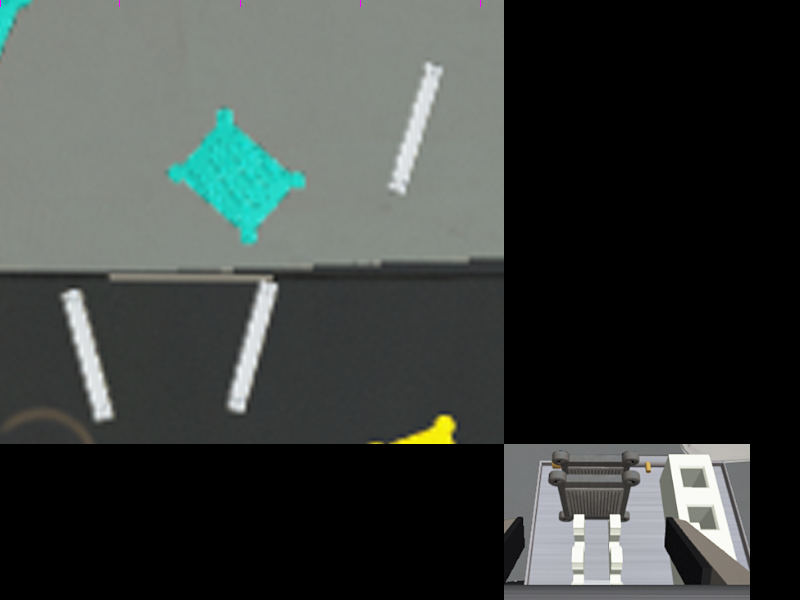

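Both plates stand in slots 4 and 3 (inset). The bars are still at (415,128), (252,347) and (88,355). Next are the pillars, starting with the one at about (0.645,0.057).

```bash
cat > bars.py <<'E'
from held import *
def bars(img=None,bias=(.0013,.0026)):
    img=manip.get_image("top") if img is None else img
    o=rectify("top",.36,.75,-.05,.42,.014,2000,img=img)
    m=(o.min(2)>150).astype(np.uint8);m=cv2.morphologyEx(m,cv2.MORPH_OPEN,np.ones((7,7)))
    out=[]
    for c in cv2.findContours(m,cv2.RETR_EXTERNAL,cv2.CHAIN_APPROX_NONE)[0]:
        (u,v),(w,h),a=cv2.minAreaRect(c);l,s=max(w,h)/2,min(w,h)/2
        if 85<l<130 and 8<s<26:
            vx,vy=cv2.fitLine(c,cv2.DIST_L2,0,.01,.01).ravel()[:2]
            if vy>0:vx,vy=-vx,-vy
            out.append((round(.75-v/2000+bias[0],4),round(.42-u/2000+bias[1],4),round(float(np.arctan2(-vx,-vy)),3),round(l),round(s)))
    return out
E
python3 - <<'E'
from bars import *
t=cv2.imread("pics/raw_top3.png")[:,:,::-1];B=bars(t);print(B)
st=manip.state()
for n,(u,v),x in(("p3",(381.7,170.2),.046),("p2",(393.9,217.7),0)):print(n,px2w("wrist",u,v,.056,st).round(4),loc(x,-.1005).round(4))
b=[b for b in B if b[0]>.6][0] if any(b[0]>.6 for b in B) else (.6448,.0567,-.266)
c=np.array(b[:2]);y=b[2]
r=target(y,-np.radians(45));p=np.r_[c+.022*np.array([np.cos(y),np.sin(y)]),.12]
qb,e=ik(p,r,[.0,.9,1.3,0,1.6,1.5]);print(p,qb.round(2),e)
q0,e=ik(st["tool_pos"]+[0,0,.09],R.from_quat(st["ee_rot"]),st["q"]);print(q0.round(2),e)
qw=np.array([-.1,.3,1.85,1.3,1.0,.35]);print(fk(qw)[0])
jpath(q0,qw,2,9);jpath(qw,qb,2,9)
E
```

```text
[(0.456, 0.3298, 0.26, 111, 16), (0.4632, 0.1928, -0.258, 111, 15), (0.6447, 0.0568, -0.293, 113, 18)]
p3 [ 0.6178 -0.2396  0.056 ] [ 0.6192 -0.2362]
p2 [ 0.5729 -0.2382  0.056 ] [ 0.5733 -0.2331]
[0.6657624  0.05044584 0.12      ] [-0.02  0.98  0.97  0.2   1.95  1.84] 5.5327270542804285e-14
[-0.39 -0.02  2.37  1.46  0.23 -0.12] 2.6201263381153694e-13
[0.69205146 0.2216374  0.34221643]
1 tcp [0.66  0.044 0.286] z [ 0.69  0.41 -0.6 ] n 9 row [0.604, 0.042, 0.028, 0.466, -0.638, 0.291]
2 tcp [0.692 0.222 0.342] z [ 0.41  0.77 -0.48] n 9 row [0.577, -0.183, 0.034, 0.198, -0.583, 0.342]
1 tcp [0.674 0.201 0.222] z [-0.21  0.69 -0.69] n 9 row [-0.007, -0.856, 0.549, -0.231, 0.338, 0.223]
2 tcp [0.666 0.05  0.12 ] z [-0.68  0.2  -0.71] n 9 row [-0.689, -0.581, 0.914, 0.081, 0.691, 0.057]
```

Request:
send_rows(
  commands=[
    [0, 0, 0, 0.5, 0, -0.5, 60],
    [0, 0, 0, 0.5, 0, -0.5, 60],
    [0, 0, 0, 0.5, 0, -0.5, 60],
    [0, 0, 0, 0.5, 0, -0.5, 60],
    [0.6, 0.04, 0.03, 0.46, -0.64, 0.29, 60],
    [0.6, 0.04, 0.03, 0.46, -0.64, 0.29, 60],
    [0.6, 0.04, 0.03, 0.46, -0.64, 0.29, 60],
    [0.6, 0.04, 0.03, 0.46, -0.64, 0.29, 60],
    [0.6, 0.04, 0.03, 0.46, -0.64, 0.29, 60],
    [0.6, 0.04, 0.03, 0.46, -0.64, 0.29, 60],
  ],
)

```text
time: 28.2
tool_pos: [0.6257, -0.0082, 0.2366]
ee_rot: [0.907, 0.028, 0.396, -0.143]
force: [0.1, -0.5, -0.1]
gripper_width: 0.0599
```

Request:
send_rows(
  commands=[
    [0.6, 0.04, 0.03, 0.46, -0.64, 0.29, 60],
    [0.6, 0.04, 0.03, 0.46, -0.64, 0.29, 60],
    [0.58, -0.18, 0.03, 0.2, -0.58, 0.34, 60],
    [0.58, -0.18, 0.03, 0.2, -0.58, 0.34, 60],
    [0.58, -0.18, 0.03, 0.2, -0.58, 0.34, 60],
    [0.58, -0.18, 0.03, 0.2, -0.58, 0.34, 60],
    [0.58, -0.18, 0.03, 0.2, -0.58, 0.34, 60],
    [0.58, -0.18, 0.03, 0.2, -0.58, 0.34, 60],
    [0.58, -0.18, 0.03, 0.2, -0.58, 0.34, 60],
    [0.58, -0.18, 0.03, 0.2, -0.58, 0.34, 60],
  ],
)

```text
time: 29.03
tool_pos: [0.6915, 0.2032, 0.3016]
ee_rot: [0.856, 0.134, 0.317, -0.385]
force: [0.3, 0.4, -1.0]
gripper_width: 0.0602
```

Request:
send_rows(
  commands=[
    [0, -0.86, 0.55, -0.23, 0.34, 0.22, 60],
    [0, -0.86, 0.55, -0.23, 0.34, 0.22, 60],
    [0, -0.86, 0.55, -0.23, 0.34, 0.22, 60],
    [0, -0.86, 0.55, -0.23, 0.34, 0.22, 60],
    [0, -0.86, 0.55, -0.23, 0.34, 0.22, 60],
    [0, -0.86, 0.55, -0.23, 0.34, 0.22, 60],
    [0, -0.86, 0.55, -0.23, 0.34, 0.22, 60],
    [0, -0.86, 0.55, -0.23, 0.34, 0.22, 60],
    [0, -0.86, 0.55, -0.23, 0.34, 0.22, 60],
    [0, 0, 0, 0, 0, 0, 60],
  ],
)

```text
time: 29.87
tool_pos: [0.6737, 0.1878, 0.1737]
ee_rot: [0.916, 0.074, -0.092, -0.383]
force: [-0.8, -0.6, 0.0]
gripper_width: 0.0601
```

```bash
python3 - <<'E'
from bars import *
st=manip.state();print(st["time"],st["tool_pos"].round(3),st["q"].round(2))
c=np.array([.6447,.0568]);y=-.275
r=target(y,-np.radians(45));p=np.r_[c+.022*np.array([np.cos(y),np.sin(y)]),.12]
plan(p,r,grasp=False);plan(p,r,n=12,grasp=False)
E
```

```text
29.8667 [0.674 0.188 0.174] [-0.08  0.7   1.42  0.74  1.45  1.07]
n 8 row [-0.784, -0.629, 0.967, 0.013, 0.626, -0.074]
n 12 row [-0.522, -0.42, 0.645, 0.014, 0.418, -0.044]
```

Request:
send_rows(
  commands=[
    [-0.63, -0.5, 0.77, 0.015, 0.5, -0.05, 60],
    [-0.63, -0.5, 0.77, 0.015, 0.5, -0.05, 60],
    [-0.63, -0.5, 0.77, 0.015, 0.5, -0.05, 60],
    [-0.63, -0.5, 0.77, 0.015, 0.5, -0.05, 60],
    [-0.63, -0.5, 0.77, 0.015, 0.5, -0.05, 60],
    [-0.63, -0.5, 0.77, 0.015, 0.5, -0.05, 60],
    [-0.63, -0.5, 0.77, 0.015, 0.5, -0.05, 60],
    [-0.63, -0.5, 0.77, 0.015, 0.5, -0.05, 60],
    [-0.63, -0.5, 0.77, 0.015, 0.5, -0.05, 60],
    [-0.4, -0.3, 0.5, 0, 0.2, 0, 60],
  ],
)

```text
time: 30.7
tool_pos: [0.667, 0.0654, 0.1157]
ee_rot: [0.919, -0.116, -0.371, -0.067]
force: [0.3, 0.3, -0.5]
gripper_width: 0.0601
```

```bash
cat > wb.py <<'E'
from bars import *
def wbar():
    st=manip.state();im=manip.get_image("wrist")
    x,y=st["tool_pos"][:2];o=rectify("wrist",x-.16,x+.12,y-.12,y+.12,.014,2000,st,im)
    m=(o.min(2)>185).astype(np.uint8);m=cv2.morphologyEx(m,cv2.MORPH_OPEN,np.ones((9,9)))
    cv2.imwrite("pics/wb_dbg.png",o[:,:,::-1])
    for c in cv2.findContours(m,cv2.RETR_EXTERNAL,cv2.CHAIN_APPROX_NONE)[0]:
        (u,v),(w,h),a=cv2.minAreaRect(c);l,s=max(w,h)/2,min(w,h)/2
        if l>40 and 8<s<40:
            vx,vy=cv2.fitLine(c,cv2.DIST_L2,0,.01,.01).ravel()[:2]
            if vy>0:vx,vy=-vx,-vy
            print("wbar",round(x+.12-v/2000,4),round(y+.12-u/2000,4),"yaw",round(float(np.arctan2(-vx,-vy)),3),"len",round(l),round(s))
    return st
E
python3 - <<'E'
from wb import *
st=wbar();print(st["time"],st["tool_pos"].round(3),st["q"].round(2))
print(bars())
c=np.array([.6447,.0568]);y=-.275
r=target(y,-np.radians(45));p=np.r_[c+.022*np.array([np.cos(y),np.sin(y)]),.1]
plan(p,r,n=8,grasp=False)
E
```

```text
wbar 0.6408 0.0551 yaw -0.298 len 101 14
30.7 [0.667 0.065 0.116] [-0.01  0.98  0.98  0.22  1.93  1.81]
[(0.4561, 0.3298, 0.259, 110, 15)]
n 8 row [-0.03, -0.018, 0.051, 0.052, 0.066, 0.033]
```

View pics/wb_dbg.png

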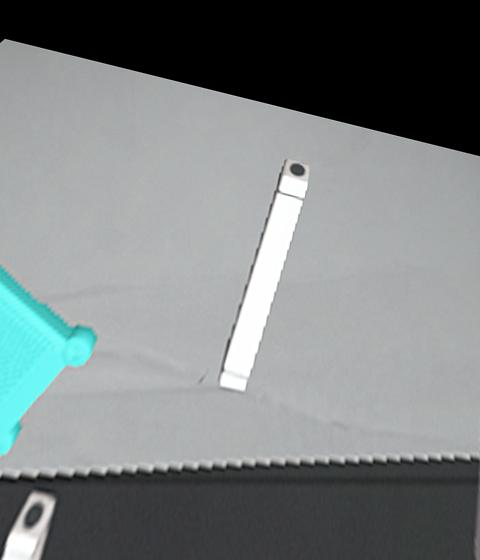

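The bar lies between (291,176) and (233,388) in the wrist orthophoto. Its centre is (0.6455,0.0552) with yaw about -0.285, which agrees with the top view.

```bash
cat > pg.py <<'E'
import sys
from held import *
x,y,yaw,h,n=map(float,sys.argv[1:6]);st=manip.state();print(st["time"],st["tool_pos"].round(4),st["force"].round(1),st["gripper_width"].round(4))
r=target(yaw,-np.radians(45));p=np.r_[np.array([x,y])+.022*np.array([np.cos(yaw),np.sin(yaw)]),h];print(p.round(4));plan(p,r,n=int(n),grasp=False)
E
python3 pg.py .6455 .0552 -.285 .06 6
```

```text
Traceback (most recent call last):
  File "pg.py", line 3, in <module>
    x,y,yaw,h,n=map(float,sys.argv[1:6]);st=manip.state();print(st["time"],st["tool_pos"].round(4),st["force"].round(1),st["gripper_width"].round(4))
                                                                                                                        ^^^^^^^^^^^^^^^^^^^^^^^^^
AttributeError: 'float' object has no attribute 'round'
```

```bash
sed -i 's/st\["gripper_width"\].round(4)/round(st["gripper_width"],4)/' pg.py
python3 pg.py .6455 .0552 -.285 .06 6
```

```text
30.8 [0.6669 0.0667 0.1148] [ 0.7 -0.6 -0.2] 0.06
[0.6666 0.049  0.06  ]
n 6 row [-0.027, -0.024, 0.082, 0.23, 0.102, 0.197]
```

Request:
send_rows(
  commands=[
    [-0.03, -0.024, 0.08, 0.23, 0.1, 0.197, 60],
    [-0.03, -0.024, 0.08, 0.23, 0.1, 0.197, 60],
    [-0.03, -0.024, 0.08, 0.23, 0.1, 0.197, 60],
    [-0.03, -0.024, 0.08, 0.23, 0.1, 0.197, 60],
    [-0.03, -0.024, 0.08, 0.23, 0.1, 0.197, 60],
    [-0.03, -0.024, 0.08, 0.23, 0.1, 0.197, 60],
    [0, 0, 0, 0, 0, 0, 60],
    [0, 0, 0, 0, 0, 0, 60],
    [0, 0, 0, 0, 0, 0, 60],
    [0, 0, 0, 0, 0, 0, 60],
  ],
)

```text
time: 31.63
tool_pos: [0.6664, 0.05, 0.0539]
ee_rot: [0.915, -0.128, -0.377, -0.06]
force: [0.5, -0.6, 0.5]
gripper_width: 0.0598
```

```bash
python3 pg.py .6455 .0552 -.285 .0098 6
```

```text
31.6333 [0.6664 0.05   0.0539] [ 0.5 -0.6  0.5] 0.0598
[0.6666 0.049  0.0098]
n 6 row [-0.015, -0.002, 0.019, 0.175, 0.007, 0.171]
```

Request:
send_rows(
  commands=[
    [-0.01, 0, 0.02, 0.165, 0.007, 0.16, 60],
    [-0.01, 0, 0.02, 0.165, 0.007, 0.16, 60],
    [-0.01, 0, 0.02, 0.165, 0.007, 0.16, 60],
    [-0.01, 0, 0.02, 0.165, 0.007, 0.16, 60],
    [-0.01, 0, 0.02, 0.165, 0.007, 0.16, 60],
    [-0.01, 0, 0.02, 0.08, 0.007, 0.08, 60],
    [0, 0, 0, 0, 0, 0, 60],
    [0, 0, 0, 0, 0, 0, 60],
    [0, 0, 0, 0, 0, 0, 5],
    [0, 0, 0, 0, 0, 0, 5],
  ],
)

```text
time: 32.47
tool_pos: [0.6671, 0.0495, 0.0126]
ee_rot: [0.915, -0.132, -0.378, -0.055]
force: [-0.3, 0.2, -0.7]
gripper_width: 0.0482
```

Request:
send_rows(
  commands=[
    [0, 0, 0, 0, 0, 0, 5],
    [0, 0, 0, 0, 0, 0, 5],
    [0, 0, 0, 0, 0, 0, 5],
    [0, 0, 0, 0, 0, 0, 5],
    [0, 0, 0, 0, 0, 0, 5],
    [0, 0, 0, 0, 0, 0, 5],
    [0, 0, 0, 0, 0, 0, 5],
    [0, 0, 0, 0, 0, 0, 5],
    [0, 0, 0, 0, 0, 0, 5],
    [0, 0, 0, 0, 0, 0, 5],
  ],
)

```text
time: 33.3
tool_pos: [0.668, 0.0494, 0.014]
ee_rot: [0.915, -0.132, -0.376, -0.055]
force: [0.0, -0.0, 0.2]
gripper_width: 0.0127
```

```bash
cat > tr.py <<'E'
import sys
from held import *
# usage: tr.py save|use file cx cy lx z : plan transit from grasp/now to above pocket
mode,f,cx,cy,lx,z=sys.argv[1],sys.argv[2],*map(float,sys.argv[3:7])
st=manip.state();print(st["time"],st["tool_pos"].round(4),st["force"].round(1),round(st["gripper_width"],4),st["q"].round(2))
if mode=="save":np.save(f,np.r_[st["tool_pos"],st["ee_rot"]])
g=np.load(f);P=np.array(loc(lx,-.1005))+[0,-.002]
p,r=place(g[:3],g[3:],np.array([cx,cy,.007]),[*P,z],YS);print("tcp",p.round(4))
if mode=="fine":plan(p,r,n=int(sys.argv[7]),grasp=False);sys.exit()
qb,e=ik(p,r,[-.5,.25,2.2,2.2,.43,-1.1]);print("qb",qb.round(2),round(e,5))
if mode=="save":
    r0=R.from_quat(st["ee_rot"]);qa,e=ik(st["tool_pos"]+[0,0,.21],r0,st["q"]);print("up");plan(st["tool_pos"]+[0,0,.21],r0,n=9,grasp=False)
    qw=np.array([-.08,.35,1.86,1.2,1.0,.27]);jpath(qa,qw,2,10)
else:jpath(st["q"],qb,2,10)
E
python3 tr.py save g3.npy .6455 .0552 .046 .20
```

```text
33.3 [0.668  0.0494 0.014 ] [ 0.  -0.   0.2] 0.0127 [-0.03  1.09  0.98  0.19  1.83  1.81]
tcp [ 0.6122 -0.2377  0.2232]
qb [-0.55  0.17  2.14  1.29  0.35 -0.06] 0.0
up
n 9 row [0.0, 0.0, 0.0, -0.547, -0.001, -0.553]
1 tcp [0.658 0.198 0.242] z [-0.26  0.66 -0.7 ] n 10 row [0.56, 0.486, -0.896, -0.014, -0.486, 0.161]
2 tcp [0.666 0.228 0.281] z [ 0.31  0.76 -0.57] n 10 row [-0.082, 0.7, -0.514, 0.085, -0.143, -0.021]
```

Gripped a bit high. I'll reopen, lower by 4 mm and regrip.

Request:
send_rows(
  commands=[
    [0, 0, 0, 0, 0, 0, 30],
    [0, 0, 0, 0, 0, 0, 30],
    [0, 0, 0, 0, 0, 0, 30],
    [0, 0, 0, 0.05, 0, 0.05, 30],
    [0, 0, 0, 0.05, 0, 0.05, 30],
    [0, 0, 0, 0, 0, 0, 30],
    [0, 0, 0, 0, 0, 0, 5],
    [0, 0, 0, 0, 0, 0, 5],
    [0, 0, 0, 0, 0, 0, 5],
    [0, 0, 0, 0, 0, 0, 5],
  ],
)

```text
time: 34.13
tool_pos: [0.6679, 0.0494, 0.0091]
ee_rot: [0.915, -0.132, -0.377, -0.055]
force: [-1.5, 0.9, -0.7]
gripper_width: 0.0135
```

Request:
send_rows(
  commands=[
    [0, 0, 0, 0, 0, 0, 5],
    [0, 0, 0, 0, 0, 0, 5],
    [0, 0, 0, 0, 0, 0, 5],
    [0, 0, 0, 0, 0, 0, 5],
    [0, 0, 0, 0, 0, 0, 5],
    [0, 0, 0, 0, 0, 0, 5],
    [0, 0, 0, 0, 0, 0, 5],
    [0, 0, 0, 0, 0, 0, 5],
    [0, 0, 0, 0, 0, 0, 5],
    [0, 0, 0, 0, 0, 0, 5],
  ],
)

```text
time: 34.97
tool_pos: [0.6679, 0.0495, 0.0091]
ee_rot: [0.915, -0.132, -0.377, -0.055]
force: [-0.4, 0.3, -0.8]
gripper_width: 0.0134
```

```bash
python3 tr.py save g3.npy .6455 .0552 .046 .20
```

```text
34.9667 [0.6679 0.0495 0.0091] [-0.4  0.3 -0.8] 0.0134 [-0.03  1.1   0.98  0.19  1.83  1.81]
tcp [ 0.6171 -0.238   0.2231]
qb [-0.55  0.18  2.13  1.29  0.35 -0.05] 0.0
up
n 9 row [0.0, 0.0, 0.0, -0.548, -0.001, -0.552]
1 tcp [0.658 0.198 0.24 ] z [-0.26  0.66 -0.7 ] n 10 row [0.559, 0.486, -0.894, -0.019, -0.489, 0.153]
2 tcp [0.666 0.228 0.281] z [ 0.31  0.76 -0.57] n 10 row [-0.08, 0.7, -0.515, 0.087, -0.149, -0.026]
```

Request:
send_rows(
  commands=[
    [0, 0, 0, -0.3, 0, -0.3, 5],
    [0, 0, 0, -0.55, 0, -0.55, 5],
    [0, 0, 0, -0.55, 0, -0.55, 5],
    [0, 0, 0, -0.55, 0, -0.55, 5],
    [0, 0, 0, -0.55, 0, -0.55, 5],
    [0, 0, 0, -0.55, 0, -0.55, 5],
    [0, 0, 0, -0.55, 0, -0.55, 5],
    [0, 0, 0, -0.55, 0, -0.55, 5],
    [0, 0, 0, -0.5, 0, -0.5, 5],
    [0, 0, 0, -0.2, 0, -0.2, 5],
  ],
)

```text
time: 35.8
tool_pos: [0.6658, 0.0493, 0.2403]
ee_rot: [0.916, -0.131, -0.375, -0.055]
force: [0.4, 0.8, -0.2]
gripper_width: 0.0135
```

Request:
send_rows(
  commands=[
    [0.56, 0.49, -0.9, -0.02, -0.49, 0.15, 5],
    [0.56, 0.49, -0.9, -0.02, -0.49, 0.15, 5],
    [0.56, 0.49, -0.9, -0.02, -0.49, 0.15, 5],
    [0.56, 0.49, -0.9, -0.02, -0.49, 0.15, 5],
    [0.56, 0.49, -0.9, -0.02, -0.49, 0.15, 5],
    [0.56, 0.49, -0.9, -0.02, -0.49, 0.15, 5],
    [0.56, 0.49, -0.9, -0.02, -0.49, 0.15, 5],
    [0.56, 0.49, -0.9, -0.02, -0.49, 0.15, 5],
    [0.56, 0.49, -0.9, -0.02, -0.49, 0.15, 5],
    [0.56, 0.49, -0.9, -0.02, -0.49, 0.15, 5],
  ],
)

```text
time: 36.63
tool_pos: [0.6552, 0.2025, 0.2806]
ee_rot: [0.909, 0.146, -0.066, -0.385]
force: [-0.4, 0.2, 0.0]
gripper_width: 0.0137
```

Request:
send_rows(
  commands=[
    [-0.08, 0.7, -0.51, 0.09, -0.15, -0.03, 5],
    [-0.08, 0.7, -0.51, 0.09, -0.15, -0.03, 5],
    [-0.08, 0.7, -0.51, 0.09, -0.15, -0.03, 5],
    [-0.08, 0.7, -0.51, 0.09, -0.15, -0.03, 5],
    [-0.08, 0.7, -0.51, 0.09, -0.15, -0.03, 5],
    [-0.08, 0.7, -0.51, 0.09, -0.15, -0.03, 5],
    [-0.08, 0.7, -0.51, 0.09, -0.15, -0.03, 5],
    [-0.08, 0.7, -0.51, 0.09, -0.15, -0.03, 5],
    [-0.08, 0.7, -0.51, 0.09, -0.15, -0.03, 5],
    [-0.08, 0.7, -0.51, 0.09, -0.15, -0.03, 5],
  ],
)

```text
time: 37.47
tool_pos: [0.6562, 0.2318, 0.3378]
ee_rot: [0.837, 0.228, 0.319, -0.382]
force: [-0.5, 0.1, -0.5]
gripper_width: 0.0136
```

```bash
python3 tr.py use g3.npy .6455 .0552 .046 .20
```

```text
37.4667 [0.6562 0.2318 0.3378] [-0.5  0.1 -0.5] 0.0136 [-0.1   0.27  1.89  1.26  1.03  0.2 ]
tcp [ 0.6171 -0.238   0.2231]
qb [-0.55  0.18  2.13  1.29  0.35 -0.05] 0.0
1 tcp [ 0.69  -0.001  0.273] z [ 0.66  0.42 -0.62] n 10 row [-0.552, 0.109, 0.081, -0.137, 0.735, -0.313]
2 tcp [ 0.617 -0.238  0.223] z [ 0.71 -0.05 -0.7 ] n 10 row [-0.552, -0.024, 0.089, -0.285, 0.767, -0.231]
```

Request:
send_rows(
  commands=[
    [-0.55, 0.11, 0.08, -0.137, 0.73, -0.31, 5],
    [-0.55, 0.11, 0.08, -0.137, 0.73, -0.31, 5],
    [-0.55, 0.11, 0.08, -0.137, 0.73, -0.31, 5],
    [-0.55, 0.11, 0.08, -0.137, 0.73, -0.31, 5],
    [-0.55, 0.11, 0.08, -0.137, 0.73, -0.31, 5],
    [-0.55, 0.11, 0.08, -0.137, 0.73, -0.31, 5],
    [-0.55, 0.11, 0.08, -0.137, 0.73, -0.31, 5],
    [-0.55, 0.11, 0.08, -0.137, 0.73, -0.31, 5],
    [-0.55, 0.11, 0.08, -0.137, 0.73, -0.31, 5],
    [-0.55, 0.11, 0.08, -0.137, 0.73, -0.31, 5],
  ],
)

```text
time: 38.3
tool_pos: [0.6857, -0.0007, 0.2828]
ee_rot: [0.892, 0.098, 0.399, -0.187]
force: [1.0, -0.3, -0.7]
gripper_width: 0.0134
```

Request:
send_rows(
  commands=[
    [-0.55, -0.02, 0.09, -0.285, 0.77, -0.23, 5],
    [-0.55, -0.02, 0.09, -0.285, 0.77, -0.23, 5],
    [-0.55, -0.02, 0.09, -0.285, 0.77, -0.23, 5],
    [-0.55, -0.02, 0.09, -0.285, 0.77, -0.23, 5],
    [-0.55, -0.02, 0.09, -0.285, 0.77, -0.23, 5],
    [-0.55, -0.02, 0.09, -0.285, 0.77, -0.23, 5],
    [-0.55, -0.02, 0.09, -0.285, 0.77, -0.23, 5],
    [-0.55, -0.02, 0.09, -0.285, 0.77, -0.23, 5],
    [-0.4, 0, 0.06, -0.2, 0.4, -0.15, 5],
    [0, 0, 0, 0, 0, 0, 5],
  ],
)

```text
time: 39.13
tool_pos: [0.622, -0.2142, 0.2445]
ee_rot: [0.915, -0.02, 0.403, -0.0]
force: [0.2, 1.2, -0.3]
gripper_width: 0.0136
```

```bash
python3 tr.py fine g3.npy .6455 .0552 .046 .13 9
```

```text
39.1333 [ 0.622  -0.2142  0.2445] [ 0.2  1.2 -0.3] 0.0136 [-0.53  0.14  2.15  1.34  0.38 -0.1 ]
tcp [ 0.6171 -0.238   0.1531]
n 9 row [-0.041, -0.051, 0.011, -0.255, 0.092, 0.222]
```

Request:
send_rows(
  commands=[
    [-0.04, -0.05, 0.01, -0.24, 0.09, 0.21, 5],
    [-0.04, -0.05, 0.01, -0.24, 0.09, 0.21, 5],
    [-0.04, -0.05, 0.01, -0.24, 0.09, 0.21, 5],
    [-0.04, -0.05, 0.01, -0.24, 0.09, 0.21, 5],
    [-0.04, -0.05, 0.01, -0.24, 0.09, 0.21, 5],
    [-0.04, -0.05, 0.01, -0.24, 0.09, 0.21, 5],
    [-0.04, -0.05, 0.01, -0.24, 0.09, 0.21, 5],
    [-0.04, -0.05, 0.01, -0.24, 0.09, 0.21, 5],
    [0, 0, 0, 0, 0, 0, 5],
    [0, 0, 0, 0, 0, 0, 5],
  ],
)

```text
time: 39.97
tool_pos: [0.6251, -0.229, 0.1767]
ee_rot: [0.918, -0.023, 0.396, 0.006]
force: [0.4, -0.7, -0.9]
gripper_width: 0.0136
```

```bash
python3 tr.py fine g3.npy .6455 .0552 .046 .13 4; python3 - <<'E'
from h import *
a=manip.get_image("wrist")[110:300,130:450];t=manip.get_image("top")
o=rectify("top",.54,.69,-.32,-.16,.056,2200,img=t)
a=cv2.resize(a,None,fx=1.35,fy=1.35,interpolation=cv2.INTER_CUBIC);c=np.zeros((600,800,3),np.uint8);c[:330,:352]=o;c[:a.shape[0],360:360+a.shape[1]]=a
s=manip.get_image("scene")[120:200,240:340];c[340:580,400:700]=cv2.resize(s,(300,240),interpolation=cv2.INTER_CUBIC)
cv2.imwrite("pics/pk1.png",c[:,:,::-1])
E
```

```text
39.9667 [ 0.6251 -0.229   0.1767] [ 0.4 -0.7 -0.9] 0.0136 [-0.54  0.27  2.17  1.71  0.36 -0.51]
tcp [ 0.6171 -0.238   0.1531]
n 4 row [-0.053, -0.069, 0.023, -0.185, 0.079, 0.091]Traceback (most recent call last):
  File "<stdin>", line 4, in <module>
ValueError: could not broadcast input array from shape (329,352,3) into shape (330,352,3)
```

Correct first, then look.

Request:
send_rows(
  commands=[
    [-0.053, -0.069, 0.023, -0.185, 0.079, 0.091, 5],
    [-0.053, -0.069, 0.023, -0.185, 0.079, 0.091, 5],
    [-0.053, -0.069, 0.023, -0.185, 0.079, 0.091, 5],
    [-0.053, -0.069, 0.023, -0.185, 0.079, 0.091, 5],
    [0, 0, 0, 0, 0, 0, 5],
    [0, 0, 0, 0, 0, 0, 5],
    [0, 0, 0, 0, 0, 0, 5],
    [0, 0, 0, 0, 0, 0, 5],
    [0, 0, 0, 0, 0, 0, 5],
    [0, 0, 0, 0, 0, 0, 5],
  ],
)

```text
time: 40.9
tool_pos: [0.6171, -0.239, 0.1534]
ee_rot: [0.922, -0.03, 0.385, 0.014]
force: [0.7, -0.1, -0.6]
gripper_width: 0.0132
```

```bash
python3 tr.py fine g3.npy .6455 .0552 .046 .12 4; cat > look.py <<'E'
from h import *
import sys
a=manip.get_image("wrist")[110:300,130:450];t=manip.get_image("top")
o=rectify("top",.54,.69,-.32,-.16,.056,2200,img=t)
a=cv2.resize(a,None,fx=1.35,fy=1.35,interpolation=cv2.INTER_CUBIC);c=np.zeros((600,800,3),np.uint8);c[:o.shape[0],:o.shape[1]]=o;c[:a.shape[0],360:360+a.shape[1]]=a
s=manip.get_image("scene")[120:200,240:340];c[340:580,400:700]=cv2.resize(s,(300,240),interpolation=cv2.INTER_CUBIC)
cv2.imwrite(sys.argv[1],c[:,:,::-1])
E
python3 look.py pics/pk1.png
```

```text
40.9 [ 0.6171 -0.239   0.1534] [ 0.7 -0.1 -0.6] 0.0132 [-0.55  0.31  2.18  1.8   0.35 -0.6 ]
tcp [ 0.6171 -0.238   0.1431]
n 4 row [0.007, -0.003, 0.002, -0.062, -0.008, 0.059]
```

View pics/pk1.png

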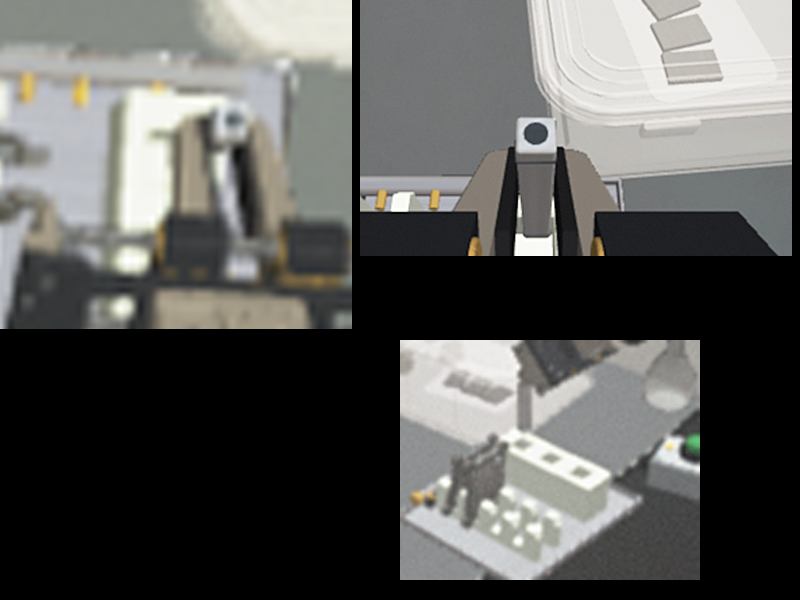

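In the same top camera, the pillar top maps to (0.618,-0.2386) and the pocket 3 mouth to (0.6183,-0.2385), so they line up. The scene view shows the pillar vertical above the far pocket. Inserting.

Request:
send_rows(
  commands=[
    [0, 0, 0, -0.13, 0, 0.125, 5],
    [0, 0, 0, -0.13, 0, 0.125, 5],
    [0, 0, 0, -0.13, 0, 0.125, 5],
    [0, 0, 0, -0.13, 0, 0.125, 5],
    [0, 0, 0, -0.13, 0, 0.125, 5],
    [0, 0, 0, 0, 0, 0, 5],
    [0, 0, 0, 0, 0, 0, 5],
    [0, 0, 0, 0, 0, 0, 5],
    [0, 0, 0, 0, 0, 0, 5],
    [0, 0, 0, 0, 0, 0, 5],
  ],
)

```text
time: 41.88
tool_pos: [0.6178, -0.2396, 0.1276]
ee_rot: [0.922, -0.03, 0.386, 0.015]
force: [-0.3, -0.4, -0.4]
gripper_width: 0.0137
```

```bash
python3 tr.py fine g3.npy .6455 .0552 .046 .074 6
```

```text
41.8833 [ 0.6178 -0.2396  0.1276] [-0.3 -0.4 -0.4] 0.0137 [-0.55  0.36  2.2   1.98  0.37 -0.79]
tcp [ 0.6171 -0.238   0.0971]
n 6 row [0.007, -0.008, 0.004, -0.124, -0.009, 0.116]
```

Request:
send_rows(
  commands=[
    [0, 0, 0, -0.124, -0.009, 0.115, 5],
    [0, 0, 0, -0.124, -0.009, 0.115, 5],
    [0, 0, 0, -0.124, -0.009, 0.115, 5],
    [0, 0, 0, -0.124, -0.009, 0.115, 5],
    [0, 0, 0, -0.124, -0.009, 0.115, 5],
    [0, 0, 0, -0.08, 0, 0.08, 5],
    [0, 0, 0, 0, 0, 0, 5],
    [0, 0, 0, 0, 0, 0, 5],
    [0, 0, 0, 0, 0, 0, 5],
    [0, 0, 0, 0, 0, 0, 5],
  ],
)

```text
time: 42.72
tool_pos: [0.6192, -0.2394, 0.1019]
ee_rot: [0.921, -0.029, 0.389, 0.016]
force: [0.4, -0.3, -0.6]
gripper_width: 0.0136
```

Request:
send_rows(
  commands=[
    [0, 0, 0, -0.08, 0, 0.07, 5],
    [0, 0, 0, -0.06, 0, 0.05, 5],
    [0, 0, 0, 0, 0, 0, 5],
    [0, 0, 0, 0, 0, 0, 40],
    [0, 0, 0, 0, 0, 0, 40],
    [0, 0, 0, 0, 0, 0, 40],
    [0, 0, 0, 0, 0, 0, 40],
    [0, 0, 0, 0, 0, -0.3, 40],
    [0, 0, 0, 0, 0, -0.6, 40],
    [0, 0, 0, 0, 0, -0.7, 40],
  ],
)

```text
time: 43.55
tool_pos: [0.5855, -0.2367, 0.1289]
ee_rot: [0.921, -0.029, 0.389, 0.015]
force: [-0.9, -0.3, 1.0]
gripper_width: 0.0399
```

Request:
send_rows(
  commands=[
    [0, 0, 0, 0, 0, -0.8, 60],
    [0, 0, 0, 0.3, 0, -0.8, 60],
    [0, 0, 0, 0.5, 0, -0.6, 60],
    [0, 0, 0, 0.5, 0, -0.6, 60],
    [0, 0, 0, 0.5, 0, -0.5, 60],
    [0, 0, 0, 0.3, 0, -0.3, 60],
    [0, 0, 0, 0, 0, 0, 60],
    [0, 0, 0, 0, 0, 0, 60],
    [0, 0, 0, 0, 0, 0, 60],
    [0, 0, 0, 0, 0, 0, 60],
  ],
)

```text
time: 44.38
tool_pos: [0.5466, -0.2336, 0.2552]
ee_rot: [0.921, -0.03, 0.388, 0.017]
force: [-0.5, 0.3, -0.6]
gripper_width: 0.0601
```

```bash
cat > next.py <<'E'
import sys
from bars import *
x,y,yaw=map(float,sys.argv[1:4])
st=manip.state();print(st["time"],st["tool_pos"].round(3),st["q"].round(2));print(bars())
r=target(yaw,-np.radians(45));p=np.r_[np.array([x,y])+.022*np.array([np.cos(yaw),np.sin(yaw)]),.12]
qb,e=ik(p,r,[.4,.7,1.5,0,1.6,1.5]);print(p.round(3),qb.round(2),round(e,5))
if len(sys.argv)<5:
    qw=np.array([-.05,.1,2.05,1.0,1.0,.6]);print(fk(qw)[0]);jpath(st["q"],qw,2,10);jpath(qw,qb,2,9)
else:jpath(st["q"],qb,int(sys.argv[4]),int(sys.argv[5]))
E
python3 next.py .4632 .1928 -.258; python3 look.py pics/pk2.png
```

```text
44.3833 [ 0.547 -0.234  0.255] [-0.64  0.02  2.23  1.17  0.43  0.01]
[(0.456, 0.3298, 0.26, 111, 16), (0.4632, 0.1928, -0.258, 111, 15)]
[0.484 0.187 0.12 ] [0.17 0.73 1.48 0.3  1.66 1.91] 0.0
[0.52282912 0.22707705 0.29604475]
1 tcp [0.591 0.007 0.273] z [ 0.6   0.4  -0.69] n 10 row [0.53, -0.108, -0.016, 0.128, -0.799, 0.188]
2 tcp [0.523 0.227 0.296] z [ 0.24  0.7  -0.68] n 10 row [0.44, -0.318, -0.003, -0.112, -0.726, 0.249]
1 tcp [0.498 0.239 0.205] z [-0.28  0.57 -0.77] n 9 row [-0.056, -0.707, 0.559, -0.14, 0.158, 0.289]
2 tcp [0.484 0.187 0.12 ] z [-0.68  0.18 -0.71] n 9 row [-0.536, -0.504, 0.689, 0.104, 0.305, 0.206]
```

View pics/pk2.png

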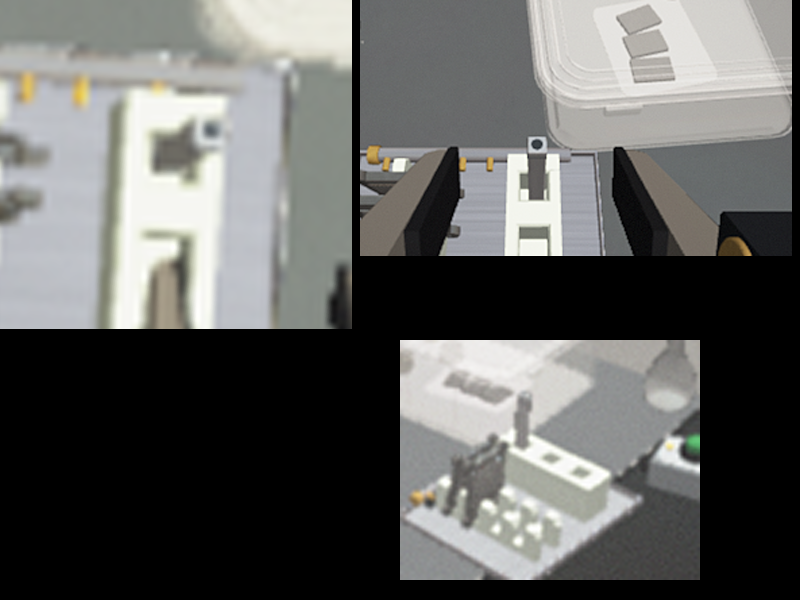

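The pillar stands in pocket 3, at (524,420) in the scene inset. Next is pillar B at (0.463,0.193).

Request:
send_rows(
  commands=[
    [0.53, -0.11, 0, 0.13, -0.8, 0.19, 60],
    [0.53, -0.11, 0, 0.13, -0.8, 0.19, 60],
    [0.53, -0.11, 0, 0.13, -0.8, 0.19, 60],
    [0.53, -0.11, 0, 0.13, -0.8, 0.19, 60],
    [0.53, -0.11, 0, 0.13, -0.8, 0.19, 60],
    [0.53, -0.11, 0, 0.13, -0.8, 0.19, 60],
    [0.53, -0.11, 0, 0.13, -0.8, 0.19, 60],
    [0.53, -0.11, 0, 0.13, -0.8, 0.19, 60],
    [0.53, -0.11, 0, 0.13, -0.8, 0.19, 60],
    [0.53, -0.11, 0, 0.13, -0.8, 0.19, 60],
  ],
)

```text
time: 45.42
tool_pos: [0.5945, 0.0171, 0.2698]
ee_rot: [0.918, 0.059, 0.333, -0.206]
force: [0.5, 0.1, 0.4]
gripper_width: 0.0601
```

Request:
send_rows(
  commands=[
    [0.44, -0.32, 0, -0.11, -0.73, 0.25, 60],
    [0.44, -0.32, 0, -0.11, -0.73, 0.25, 60],
    [0.44, -0.32, 0, -0.11, -0.73, 0.25, 60],
    [0.44, -0.32, 0, -0.11, -0.73, 0.25, 60],
    [0.44, -0.32, 0, -0.11, -0.73, 0.25, 60],
    [0.44, -0.32, 0, -0.11, -0.73, 0.25, 60],
    [0.44, -0.32, 0, -0.11, -0.73, 0.25, 60],
    [0.44, -0.32, 0, -0.11, -0.73, 0.25, 60],
    [0.44, -0.32, 0, -0.11, -0.73, 0.25, 60],
    [0.44, -0.32, 0, -0.11, -0.73, 0.25, 60],
  ],
)

```text
time: 46.25
tool_pos: [0.5225, 0.2478, 0.2983]
ee_rot: [0.897, 0.152, 0.174, -0.376]
force: [0.9, 0.1, 0.2]
gripper_width: 0.0601
```

```bash
python3 next.py .4632 .1928 -.258 2 10
```

```text
46.25 [0.522 0.248 0.298] [-0.03  0.13  2.03  1.02  1.04  0.62]
[(0.456, 0.3298, 0.26, 111, 16)]
[0.484 0.187 0.12 ] [0.17 0.73 1.48 0.3  1.66 1.91] 0.0
1 tcp [0.495 0.247 0.205] z [-0.31  0.58 -0.76] n 10 row [-0.091, -0.619, 0.503, -0.127, 0.181, 0.241]
2 tcp [0.484 0.187 0.12 ] z [-0.68  0.18 -0.71] n 10 row [-0.493, -0.421, 0.618, 0.104, 0.298, 0.168]
```

Request:
send_rows(
  commands=[
    [-0.09, -0.62, 0.5, -0.13, 0.18, 0.24, 60],
    [-0.09, -0.62, 0.5, -0.13, 0.18, 0.24, 60],
    [-0.09, -0.62, 0.5, -0.13, 0.18, 0.24, 60],
    [-0.09, -0.62, 0.5, -0.13, 0.18, 0.24, 60],
    [-0.09, -0.62, 0.5, -0.13, 0.18, 0.24, 60],
    [-0.09, -0.62, 0.5, -0.13, 0.18, 0.24, 60],
    [-0.09, -0.62, 0.5, -0.13, 0.18, 0.24, 60],
    [-0.09, -0.62, 0.5, -0.13, 0.18, 0.24, 60],
    [-0.09, -0.62, 0.5, -0.13, 0.18, 0.24, 60],
    [-0.09, -0.62, 0.5, -0.13, 0.18, 0.24, 60],
  ],
)

```text
time: 47.13
tool_pos: [0.4925, 0.2512, 0.2001]
ee_rot: [0.935, 0.04, -0.163, -0.313]
force: [0.1, 0.1, -0.1]
gripper_width: 0.0601
```

Request:
send_rows(
  commands=[
    [-0.49, -0.42, 0.62, 0.1, 0.3, 0.16, 60],
    [-0.49, -0.42, 0.62, 0.1, 0.3, 0.16, 60],
    [-0.49, -0.42, 0.62, 0.1, 0.3, 0.16, 60],
    [-0.49, -0.42, 0.62, 0.1, 0.3, 0.16, 60],
    [-0.49, -0.42, 0.62, 0.1, 0.3, 0.16, 60],
    [-0.49, -0.42, 0.62, 0.1, 0.3, 0.16, 60],
    [-0.49, -0.42, 0.62, 0.1, 0.3, 0.16, 60],
    [-0.49, -0.42, 0.62, 0.1, 0.3, 0.16, 60],
    [-0.49, -0.42, 0.62, 0.1, 0.3, 0.16, 60],
    [0, 0, 0, 0, 0, 0, 60],
  ],
)

```text
time: 47.97
tool_pos: [0.4816, 0.1929, 0.1108]
ee_rot: [0.915, -0.113, -0.384, -0.06]
force: [-0.7, -0.7, 0.2]
gripper_width: 0.0598
```

```bash
python3 - <<'E'
from wb import *
st=wbar();print(st["tool_pos"],bars())
E
python3 pg.py .4632 .1928 -.258 .06 7
```

```text
wbar 0.4421 0.3056 yaw 0.023 len 74 14
wbar 0.4597 0.1917 yaw -0.264 len 100 14
[0.481606   0.19287597 0.11084288] [(0.4562, 0.3299, 0.26, 110, 15)]
48.0667 [0.4822 0.1936 0.1124] [-0.6  0.7 -0. ] 0.0597
[0.4845 0.1872 0.06  ]
n 7 row [-0.03, 0.015, 0.038, 0.19, 0.031, 0.162]
```

Request:
send_rows(
  commands=[
    [-0.03, 0.015, 0.04, 0.18, 0.035, 0.15, 60],
    [-0.03, 0.015, 0.04, 0.18, 0.035, 0.15, 60],
    [-0.03, 0.015, 0.04, 0.18, 0.035, 0.15, 60],
    [-0.03, 0.015, 0.04, 0.18, 0.035, 0.15, 60],
    [-0.03, 0.015, 0.04, 0.18, 0.035, 0.15, 60],
    [-0.03, 0.015, 0.04, 0.18, 0.035, 0.15, 60],
    [-0.03, 0.015, 0.04, 0.18, 0.035, 0.15, 60],
    [0, 0, 0, 0, 0, 0, 60],
    [0, 0, 0, 0, 0, 0, 60],
    [0, 0, 0, 0, 0, 0, 60],
  ],
)

```text
time: 48.9
tool_pos: [0.4859, 0.186, 0.0599]
ee_rot: [0.918, -0.119, -0.376, -0.052]
force: [-0.3, -0.6, 0.1]
gripper_width: 0.0604
```

```bash
python3 pg.py .464 .191 -.262 .0095 7
```

```text
48.9 [0.4859 0.186  0.0599] [-0.3 -0.6  0.1] 0.0604
[0.4852 0.1853 0.0095]
n 7 row [-0.004, -0.012, 0.008, 0.168, 0.004, 0.172]
```

Request:
send_rows(
  commands=[
    [0, -0.012, 0.008, 0.165, 0.004, 0.168, 60],
    [0, -0.012, 0.008, 0.165, 0.004, 0.168, 60],
    [0, -0.012, 0.008, 0.165, 0.004, 0.168, 60],
    [0, -0.012, 0.008, 0.165, 0.004, 0.168, 60],
    [0, -0.012, 0.008, 0.165, 0.004, 0.168, 60],
    [0, -0.012, 0.008, 0.165, 0.004, 0.168, 60],
    [0, 0, 0, 0.07, 0, 0.07, 60],
    [0, 0, 0, 0, 0, 0, 60],
    [0, 0, 0, 0, 0, 0, 60],
    [0, 0, 0, 0, 0, 0, 60],
  ],
)

```text
time: 49.73
tool_pos: [0.4854, 0.1856, 0.0092]
ee_rot: [0.916, -0.121, -0.379, -0.051]
force: [-0.4, -0.6, 0.3]
gripper_width: 0.06
```

```bash
python3 pg.py .464 .191 -.262 .0095 2
```

```text
49.7333 [0.4854 0.1856 0.0092] [-0.4 -0.6  0.3] 0.06
[0.4852 0.1853 0.0095]
n 2 row [-0.013, 0.001, 0.004, -0.004, 0.005, -0.002]
```

Request:
send_rows(
  commands=[
    [0, 0, 0, 0, 0, 0, 5],
    [0, 0, 0, 0, 0, 0, 5],
    [0, 0, 0, 0, 0, 0, 5],
    [0, 0, 0, 0, 0, 0, 5],
    [0, 0, 0, 0, 0, 0, 5],
    [0, 0, 0, 0, 0, 0, 5],
    [0, 0, 0, 0, 0, 0, 5],
    [0, 0, 0, 0, 0, 0, 5],
    [0, 0, 0, 0, 0, 0, 5],
    [0, 0, 0, 0, 0, 0, 5],
  ],
)

```text
time: 50.57
tool_pos: [0.4864, 0.1858, 0.0107]
ee_rot: [0.916, -0.121, -0.378, -0.052]
force: [-0.3, -1.0, 0.2]
gripper_width: 0.0134
```

```bash
sed -i 's/qw=np.array(\[-.08,.35,1.86,1.2,1.0,.27\])/qw=np.array([-.05,.13,2.03,1.02,1.04,.62])/' tr.py; python3 tr.py save g4.npy .464 .191 0 .20
```

```text
50.5667 [0.4864 0.1858 0.0107] [-0.3 -1.   0.2] 0.0134 [0.16 0.87 1.49 0.3  1.52 1.86]
tcp [ 0.5695 -0.2348  0.223 ]
qb [-0.6   0.12  2.21  1.31  0.39 -0.12] 0.0
up
n 9 row [0.0, 0.0, 0.0, -0.549, -0.003, -0.551]
1 tcp [0.491 0.246 0.252] z [-0.31  0.59 -0.74] n 10 row [0.504, 0.412, -0.644, -0.04, -0.226, -0.021]
2 tcp [0.525 0.237 0.297] z [ 0.21  0.73 -0.66] n 10 row [0.062, 0.626, -0.479, 0.117, -0.059, -0.143]
```

Request:
send_rows(
  commands=[
    [0, 0, 0, -0.3, 0, -0.3, 5],
    [0, 0, 0, -0.55, 0, -0.55, 5],
    [0, 0, 0, -0.55, 0, -0.55, 5],
    [0, 0, 0, -0.55, 0, -0.55, 5],
    [0, 0, 0, -0.55, 0, -0.55, 5],
    [0, 0, 0, -0.55, 0, -0.55, 5],
    [0, 0, 0, -0.55, 0, -0.55, 5],
    [0, 0, 0, -0.55, 0, -0.55, 5],
    [0, 0, 0, -0.5, 0, -0.5, 5],
    [0, 0, 0, -0.2, 0, -0.2, 5],
  ],
)

```text
time: 51.4
tool_pos: [0.4836, 0.1846, 0.2306]
ee_rot: [0.916, -0.121, -0.38, -0.05]
force: [-0.3, 0.3, -0.9]
gripper_width: 0.0131
```

Request:
send_rows(
  commands=[
    [0.5, 0.41, -0.64, -0.04, -0.22, -0.02, 5],
    [0.5, 0.41, -0.64, -0.04, -0.22, -0.02, 5],
    [0.5, 0.41, -0.64, -0.04, -0.22, -0.02, 5],
    [0.5, 0.41, -0.64, -0.04, -0.22, -0.02, 5],
    [0.5, 0.41, -0.64, -0.04, -0.22, -0.02, 5],
    [0.5, 0.41, -0.64, -0.04, -0.22, -0.02, 5],
    [0.5, 0.41, -0.64, -0.04, -0.22, -0.02, 5],
    [0.5, 0.41, -0.64, -0.04, -0.22, -0.02, 5],
    [0.5, 0.41, -0.64, -0.04, -0.22, -0.02, 5],
    [0.5, 0.41, -0.64, -0.04, -0.22, -0.02, 5],
  ],
)

```text
time: 52.23
tool_pos: [0.4877, 0.2453, 0.2665]
ee_rot: [0.931, 0.058, -0.138, -0.332]
force: [0.9, 0.1, -1.1]
gripper_width: 0.0134
```

Request:
send_rows(
  commands=[
    [0.06, 0.63, -0.48, 0.12, -0.06, -0.14, 5],
    [0.06, 0.63, -0.48, 0.12, -0.06, -0.14, 5],
    [0.06, 0.63, -0.48, 0.12, -0.06, -0.14, 5],
    [0.06, 0.63, -0.48, 0.12, -0.06, -0.14, 5],
    [0.06, 0.63, -0.48, 0.12, -0.06, -0.14, 5],
    [0.06, 0.63, -0.48, 0.12, -0.06, -0.14, 5],
    [0.06, 0.63, -0.48, 0.12, -0.06, -0.14, 5],
    [0.06, 0.63, -0.48, 0.12, -0.06, -0.14, 5],
    [0.06, 0.63, -0.48, 0.12, -0.06, -0.14, 5],
    [0.06, 0.63, -0.48, 0.12, -0.06, -0.14, 5],
  ],
)

```text
time: 53.07
tool_pos: [0.5176, 0.2347, 0.3134]
ee_rot: [0.889, 0.157, 0.202, -0.38]
force: [-0.3, 0.3, -1.4]
gripper_width: 0.0133
```

```bash
python3 tr.py use g4.npy .464 .191 0 .20
```

```text
53.0667 [0.5176 0.2347 0.3134] [-0.3  0.3 -1.4] 0.0133 [-0.08  0.09  2.06  1.06  1.05  0.55]
tcp [ 0.5695 -0.2348  0.223 ]
qb [-0.6   0.12  2.21  1.31  0.39 -0.12] 0.0
1 tcp [0.606 0.016 0.269] z [ 0.62  0.43 -0.66] n 10 row [-0.466, 0.321, -0.017, 0.135, 0.754, -0.221]
2 tcp [ 0.57  -0.235  0.223] z [ 0.71 -0.05 -0.71] n 10 row [-0.557, 0.064, 0.006, -0.16, 0.837, -0.164]
```

Request:
send_rows(
  commands=[
    [-0.47, 0.32, 0, 0.135, 0.75, -0.22, 5],
    [-0.47, 0.32, 0, 0.135, 0.75, -0.22, 5],
    [-0.47, 0.32, 0, 0.135, 0.75, -0.22, 5],
    [-0.47, 0.32, 0, 0.135, 0.75, -0.22, 5],
    [-0.47, 0.32, 0, 0.135, 0.75, -0.22, 5],
    [-0.47, 0.32, 0, 0.135, 0.75, -0.22, 5],
    [-0.47, 0.32, 0, 0.135, 0.75, -0.22, 5],
    [-0.47, 0.32, 0, 0.135, 0.75, -0.22, 5],
    [-0.47, 0.32, 0, 0.135, 0.75, -0.22, 5],
    [-0.47, 0.32, 0, 0.135, 0.75, -0.22, 5],
  ],
)

```text
time: 53.9
tool_pos: [0.6011, 0.013, 0.2678]
ee_rot: [0.91, 0.057, 0.356, -0.203]
force: [0.2, 1.2, -0.8]
gripper_width: 0.0135
```

Request:
send_rows(
  commands=[
    [-0.56, 0.06, 0, -0.16, 0.83, -0.18, 5],
    [-0.56, 0.06, 0, -0.16, 0.83, -0.18, 5],
    [-0.56, 0.06, 0, -0.16, 0.83, -0.18, 5],
    [-0.56, 0.06, 0, -0.16, 0.83, -0.18, 5],
    [-0.56, 0.06, 0, -0.16, 0.83, -0.18, 5],
    [-0.56, 0.06, 0, -0.16, 0.83, -0.18, 5],
    [-0.56, 0.06, 0, -0.16, 0.83, -0.18, 5],
    [-0.56, 0.06, 0, -0.16, 0.83, -0.18, 5],
    [-0.4, 0, 0, -0.1, 0.4, -0.1, 5],
    [0, 0, 0, 0, 0, 0, 5],
  ],
)

```text
time: 54.73
tool_pos: [0.5591, -0.2103, 0.2266]
ee_rot: [0.925, -0.029, 0.378, 0.003]
force: [0.1, 0.0, -0.6]
gripper_width: 0.0136
```

```bash
python3 tr.py fine g4.npy .464 .191 0 .14 9
```

```text
54.7333 [ 0.5591 -0.2103  0.2266] [ 0.1  0.  -0.6] 0.0136 [-0.58  0.07  2.24  1.25  0.39 -0.03]
tcp [ 0.5695 -0.2348  0.163 ]
n 9 row [-0.021, 0.016, -0.007, -0.134, 0.091, 0.198]
```

Request:
send_rows(
  commands=[
    [-0.02, 0.016, 0, -0.13, 0.09, 0.19, 5],
    [-0.02, 0.016, 0, -0.13, 0.09, 0.19, 5],
    [-0.02, 0.016, 0, -0.13, 0.09, 0.19, 5],
    [-0.02, 0.016, 0, -0.13, 0.09, 0.19, 5],
    [-0.02, 0.016, 0, -0.13, 0.09, 0.19, 5],
    [-0.02, 0.016, 0, -0.13, 0.09, 0.19, 5],
    [-0.02, 0.016, 0, -0.13, 0.09, 0.19, 5],
    [-0.02, 0.016, 0, -0.13, 0.09, 0.19, 5],
    [0, 0, 0, 0, 0, 0, 5],
    [0, 0, 0, 0, 0, 0, 5],
  ],
)

```text
time: 55.57
tool_pos: [0.57, -0.2252, 0.1718]
ee_rot: [0.922, -0.028, 0.386, 0.003]
force: [-0.0, -1.1, -1.0]
gripper_width: 0.0134
```

```bash
python3 tr.py fine g4.npy .464 .191 0 .125 5
```

```text
55.5667 [ 0.57   -0.2252  0.1718] [-0.  -1.1 -1. ] 0.0134 [-0.6   0.22  2.26  1.67  0.39 -0.51]
tcp [ 0.5695 -0.2348  0.148 ]
n 5 row [-0.04, -0.009, -0.01, -0.112, 0.066, 0.112]
```

Request:
send_rows(
  commands=[
    [-0.04, -0.009, -0.01, -0.112, 0.066, 0.112, 5],
    [-0.04, -0.009, -0.01, -0.112, 0.066, 0.112, 5],
    [-0.04, -0.009, -0.01, -0.112, 0.066, 0.112, 5],
    [-0.04, -0.009, -0.01, -0.112, 0.066, 0.112, 5],
    [-0.04, -0.009, -0.01, -0.112, 0.066, 0.112, 5],
    [0, 0, 0, 0, 0, 0, 5],
    [0, 0, 0, 0, 0, 0, 5],
    [0, 0, 0, 0, 0, 0, 5],
    [0, 0, 0, 0, 0, 0, 5],
    [0, 0, 0, 0, 0, 0, 5],
  ],
)

```text
time: 56.4
tool_pos: [0.5724, -0.2315, 0.1531]
ee_rot: [0.922, -0.027, 0.387, 0.01]
force: [-0.9, 0.4, -0.4]
gripper_width: 0.0135
```

```bash
python3 tr.py fine g4.npy .464 .191 0 .10 5
```

```text
56.4 [ 0.5724 -0.2315  0.1531] [-0.9  0.4 -0.4] 0.0135 [-0.61  0.26  2.27  1.82  0.4  -0.67]
tcp [ 0.5695 -0.2348  0.123 ]
n 5 row [-0.014, -0.018, 0.008, -0.155, 0.024, 0.129]
```

Request:
send_rows(
  commands=[
    [-0.02, -0.03, 0.01, -0.023, 0.038, -0.023, 5],
    [-0.02, -0.03, 0.01, -0.023, 0.038, -0.023, 5],
    [-0.02, -0.03, 0.01, -0.023, 0.038, -0.023, 5],
    [0, 0, 0, 0, 0, 0, 5],
    [0, 0, 0, -0.12, 0, 0.11, 5],
    [0, 0, 0, -0.12, 0, 0.11, 5],
    [0, 0, 0, -0.12, 0, 0.11, 5],
    [0, 0, 0, -0.12, 0, 0.11, 5],
    [0, 0, 0, 0, 0, 0, 5],
    [0, 0, 0, 0, 0, 0, 5],
  ],
)

```text
time: 57.23
tool_pos: [0.5685, -0.2358, 0.1345]
ee_rot: [0.923, -0.029, 0.384, 0.013]
force: [-0.9, 0.0, -1.3]
gripper_width: 0.0136
```

```bash
python3 tr.py fine g4.npy .464 .191 0 .074 6
```

```text
57.2333 [ 0.5685 -0.2358  0.1345] [-0.9  0.  -1.3] 0.0136 [-0.61  0.3   2.28  1.92  0.4  -0.78]
tcp [ 0.5695 -0.2348  0.097 ]
n 6 row [0.002, -0.002, 0.002, -0.144, -0.006, 0.151]
```

Request:
send_rows(
  commands=[
    [0, 0, 0, -0.13, -0.006, 0.14, 5],
    [0, 0, 0, -0.13, -0.006, 0.14, 5],
    [0, 0, 0, -0.13, -0.006, 0.14, 5],
    [0, 0, 0, -0.13, -0.006, 0.14, 5],
    [0, 0, 0, -0.13, -0.006, 0.14, 5],
    [0, 0, 0, -0.1, 0, 0.1, 5],
    [0, 0, 0, -0.07, 0, 0.06, 5],
    [0, 0, 0, 0, 0, 0, 5],
    [0, 0, 0, 0, 0, 0, 5],
    [0, 0, 0, 0, 0, 0, 5],
  ],
)

```text
time: 58.07
tool_pos: [0.5711, -0.2361, 0.1006]
ee_rot: [0.922, -0.029, 0.385, 0.014]
force: [0.5, 0.5, -1.7]
gripper_width: 0.0133
```

Inside, with no contact force. Lower slightly, release and retreat.

Request:
send_rows(
  commands=[
    [0, 0, 0, -0.08, 0, 0.06, 5],
    [0, 0, 0, 0, 0, 0, 5],
    [0, 0, 0, 0, 0, 0, 5],
    [0, 0, 0, 0, 0, 0, 40],
    [0, 0, 0, 0, 0, 0, 40],
    [0, 0, 0, 0, 0, 0, 40],
    [0, 0, 0, 0, 0, 0, 40],
    [0, 0, 0, 0, 0, -0.3, 40],
    [0, 0, 0, 0, 0, -0.6, 40],
    [0, 0, 0, 0, 0, -0.7, 40],
  ],
)

```text
time: 58.9
tool_pos: [0.5378, -0.2337, 0.1313]
ee_rot: [0.922, -0.028, 0.386, 0.013]
force: [0.5, 0.6, 0.9]
gripper_width: 0.0399
```

Request:
send_rows(
  commands=[
    [0, 0, 0, 0, 0, -0.8, 60],
    [0, 0, 0, 0.3, 0, -0.8, 60],
    [0, 0, 0, 0.5, 0, -0.6, 60],
    [0, 0, 0, 0.5, 0, -0.6, 60],
    [0, 0, 0, 0.5, 0, -0.5, 60],
    [0, 0, 0, 0.3, 0, -0.3, 60],
    [0, 0, 0, 0, 0, 0, 60],
    [0, 0, 0, 0, 0, 0, 60],
    [0, 0, 0, 0, 0, 0, 60],
    [0, 0, 0, 0, 0, 0, 60],
  ],
)

```text
time: 59.73
tool_pos: [0.4996, -0.231, 0.2574]
ee_rot: [0.923, -0.029, 0.385, 0.015]
force: [-0.7, 0.5, -0.2]
gripper_width: 0.0601
```

```bash
python3 next.py .456 .3298 .26; python3 look.py pics/pk3.png
```

```text
59.7333 [ 0.5   -0.231  0.257] [-0.72 -0.05  2.29  1.13  0.5  -0.  ]
[(0.456, 0.3298, 0.26, 111, 16)]
[0.477 0.335 0.12 ] [0.51 0.85 1.24 0.18 1.82 1.79] 0.0
[0.52282912 0.22707705 0.29604475]
1 tcp [ 0.567 -0.001  0.276] z [ 0.6  0.4 -0.7] n 10 row [0.525, -0.105, -0.017, 0.186, -0.756, 0.236]
2 tcp [0.523 0.227 0.296] z [ 0.24  0.7  -0.68] n 10 row [0.439, -0.312, -0.006, -0.049, -0.718, 0.306]
1 tcp [0.487 0.314 0.21 ] z [-0.41  0.47 -0.78] n 9 row [-0.023, -0.903, 0.242, -0.087, -0.087, 0.466]
2 tcp [0.477 0.335 0.12 ] z [-0.68 -0.18 -0.71] n 9 row [-0.674, -0.641, 0.452, 0.155, 0.037, 0.315]
```

Request:
send_rows(
  commands=[
    [0.53, -0.11, 0, 0.19, -0.76, 0.23, 60],
    [0.53, -0.11, 0, 0.19, -0.76, 0.23, 60],
    [0.53, -0.11, 0, 0.19, -0.76, 0.23, 60],
    [0.53, -0.11, 0, 0.19, -0.76, 0.23, 60],
    [0.53, -0.11, 0, 0.19, -0.76, 0.23, 60],
    [0.53, -0.11, 0, 0.19, -0.76, 0.23, 60],
    [0.53, -0.11, 0, 0.19, -0.76, 0.23, 60],
    [0.53, -0.11, 0, 0.19, -0.76, 0.23, 60],
    [0.53, -0.11, 0, 0.19, -0.76, 0.23, 60],
    [0.53, -0.11, 0, 0.19, -0.76, 0.23, 60],
  ],
)

```text
time: 60.77
tool_pos: [0.5699, 0.0092, 0.2748]
ee_rot: [0.919, 0.059, 0.329, -0.209]
force: [0.5, -1.2, 0.0]
gripper_width: 0.06
```

Request:
send_rows(
  commands=[
    [0.44, -0.31, 0, -0.05, -0.72, 0.3, 60],
    [0.44, -0.31, 0, -0.05, -0.72, 0.3, 60],
    [0.44, -0.31, 0, -0.05, -0.72, 0.3, 60],
    [0.44, -0.31, 0, -0.05, -0.72, 0.3, 60],
    [0.44, -0.31, 0, -0.05, -0.72, 0.3, 60],
    [0.44, -0.31, 0, -0.05, -0.72, 0.3, 60],
    [0.44, -0.31, 0, -0.05, -0.72, 0.3, 60],
    [0.44, -0.31, 0, -0.05, -0.72, 0.3, 60],
    [0.44, -0.31, 0, -0.05, -0.72, 0.3, 60],
    [0.44, -0.31, 0, -0.05, -0.72, 0.3, 60],
  ],
)

```text
time: 61.6
tool_pos: [0.5215, 0.2467, 0.3025]
ee_rot: [0.896, 0.15, 0.175, -0.38]
force: [0.3, 0.6, -0.0]
gripper_width: 0.0601
```

Request:
send_rows(
  commands=[
    [-0.02, -0.9, 0.24, -0.09, -0.09, 0.46, 60],
    [-0.02, -0.9, 0.24, -0.09, -0.09, 0.46, 60],
    [-0.02, -0.9, 0.24, -0.09, -0.09, 0.46, 60],
    [-0.02, -0.9, 0.24, -0.09, -0.09, 0.46, 60],
    [-0.02, -0.9, 0.24, -0.09, -0.09, 0.46, 60],
    [-0.02, -0.9, 0.24, -0.09, -0.09, 0.46, 60],
    [-0.02, -0.9, 0.24, -0.09, -0.09, 0.46, 60],
    [-0.02, -0.9, 0.24, -0.09, -0.09, 0.46, 60],
    [0, 0, 0, 0, 0, 0, 60],
    [0, 0, 0, 0, 0, 0, 60],
  ],
)

```text
time: 62.43
tool_pos: [0.4838, 0.3359, 0.2236]
ee_rot: [0.915, 0.186, -0.16, -0.319]
force: [0.1, 0.4, 0.6]
gripper_width: 0.0604
```

```bash
python3 next.py .456 .3298 .26 1 10
```

```text
62.4333 [0.484 0.336 0.224] [0.23 0.47 1.65 0.66 1.42 1.16]
[(0.4494, 0.328, 0.254, 96, 15)]
[0.477 0.335 0.12 ] [0.51 0.85 1.24 0.18 1.82 1.79] 0.0
1 tcp [0.477 0.335 0.12 ] z [-0.68 -0.18 -0.71] n 10 row [-0.676, -0.587, 0.449, 0.142, 0.121, 0.303]
```

Request:
send_rows(
  commands=[
    [-0.68, -0.59, 0.45, 0.14, 0.12, 0.28, 60],
    [-0.68, -0.59, 0.45, 0.14, 0.12, 0.28, 60],
    [-0.68, -0.59, 0.45, 0.14, 0.12, 0.28, 60],
    [-0.68, -0.59, 0.45, 0.14, 0.12, 0.28, 60],
    [-0.68, -0.59, 0.45, 0.14, 0.12, 0.28, 60],
    [-0.68, -0.59, 0.45, 0.14, 0.12, 0.28, 60],
    [-0.68, -0.59, 0.45, 0.14, 0.12, 0.28, 60],
    [-0.68, -0.59, 0.45, 0.14, 0.12, 0.28, 60],
    [-0.68, -0.59, 0.45, 0.14, 0.12, 0.28, 60],
    [0, 0, 0, 0, 0, 0, 60],
  ],
)

```text
time: 63.32
tool_pos: [0.4852, 0.3319, 0.1398]
ee_rot: [0.926, 0.119, -0.358, 0.019]
force: [0.4, 0.0, -1.2]
gripper_width: 0.06
```

```bash
python3 - <<'E'
from wb import *
st=wbar();print(st["tool_pos"])
E
python3 pg.py .456 .3298 .26 .06 7
```

```text
wbar 0.4579 0.3289 yaw 0.266 len 111 14
[0.48519235 0.33186784 0.13983873]
63.3667 [0.4858 0.3319 0.1411] [-0.1 -0.   0.4] 0.0601
[0.4773 0.3355 0.06  ]
n 7 row [-0.09, -0.096, 0.031, 0.239, -0.015, 0.307]
```

Request:
send_rows(
  commands=[
    [-0.09, -0.096, 0.03, 0.23, -0.012, 0.295, 60],
    [-0.09, -0.096, 0.03, 0.23, -0.012, 0.295, 60],
    [-0.09, -0.096, 0.03, 0.23, -0.012, 0.295, 60],
    [-0.09, -0.096, 0.03, 0.23, -0.012, 0.295, 60],
    [-0.09, -0.096, 0.03, 0.23, -0.012, 0.295, 60],
    [-0.09, -0.096, 0.03, 0.23, -0.012, 0.295, 60],
    [-0.09, -0.096, 0.03, 0.23, -0.012, 0.295, 60],
    [0, 0, 0, 0, 0, 0, 60],
    [0, 0, 0, 0, 0, 0, 60],
    [0, 0, 0, 0, 0, 0, 60],
  ],
)

```text
time: 64.2
tool_pos: [0.4784, 0.3331, 0.0579]
ee_rot: [0.917, 0.119, -0.379, 0.046]
force: [0.8, -0.6, -0.8]
gripper_width: 0.0596
```

```bash
python3 pg.py .457 .329 .264 .0095 7
```

```text
64.2 [0.4784 0.3331 0.0579] [ 0.8 -0.6 -0.8] 0.0596
[0.4782 0.3347 0.0095]
n 7 row [-0.015, -0.004, -0.002, 0.164, -0.007, 0.162]
```

Request:
send_rows(
  commands=[
    [-0.015, 0, 0, 0.16, -0.007, 0.158, 60],
    [-0.015, 0, 0, 0.16, -0.007, 0.158, 60],
    [-0.015, 0, 0, 0.16, -0.007, 0.158, 60],
    [-0.015, 0, 0, 0.16, -0.007, 0.158, 60],
    [-0.015, 0, 0, 0.16, -0.007, 0.158, 60],
    [-0.015, 0, 0, 0.16, -0.007, 0.158, 60],
    [0, 0, 0, 0.07, 0, 0.07, 60],
    [0, 0, 0, 0, 0, 0, 60],
    [0, 0, 0, 0, 0, 0, 60],
    [0, 0, 0, 0, 0, 0, 60],
  ],
)

```text
time: 65.03
tool_pos: [0.4793, 0.3351, 0.0109]
ee_rot: [0.917, 0.121, -0.377, 0.049]
force: [-0.7, -0.5, -0.4]
gripper_width: 0.0599
```

```bash
python3 pg.py .457 .329 .264 .0095 1
```

```text
65.0333 [0.4793 0.3351 0.0109] [-0.7 -0.5 -0.4] 0.0599
[0.4782 0.3347 0.0095]
n 1 row [-0.016, -0.06, -0.005, 0.007, 0.004, 0.059]
```

Request:
send_rows(
  commands=[
    [0, -0.03, 0, 0.02, 0, 0.05, 60],
    [0, 0, 0, 0, 0, 0, 5],
    [0, 0, 0, 0, 0, 0, 5],
    [0, 0, 0, 0, 0, 0, 5],
    [0, 0, 0, 0, 0, 0, 5],
    [0, 0, 0, 0, 0, 0, 5],
    [0, 0, 0, 0, 0, 0, 5],
    [0, 0, 0, 0, 0, 0, 5],
    [0, 0, 0, 0, 0, 0, 5],
    [0, 0, 0, 0, 0, 0, 5],
  ],
)

```text
time: 65.87
tool_pos: [0.4794, 0.3353, 0.0107]
ee_rot: [0.917, 0.121, -0.377, 0.049]
force: [-1.1, -0.4, -0.9]
gripper_width: 0.0132
```

```bash
python3 tr.py save g5.npy .457 .329 -.046 .20
```

```text
65.8667 [0.4794 0.3353 0.0107] [-1.1 -0.4 -0.9] 0.0132 [0.5  0.98 1.25 0.17 1.68 1.76]
tcp [ 0.5237 -0.2317  0.2233]
qb [-0.67  0.05  2.28  1.32  0.43 -0.18] 0.0
up
n 9 row [0.0, 0.0, 0.0, -0.547, -0.001, -0.552]
1 tcp [0.48  0.319 0.254] z [-0.44  0.48 -0.76] n 10 row [0.63, 0.545, -0.434, -0.077, 0.019, -0.099]
2 tcp [0.525 0.237 0.297] z [ 0.21  0.73 -0.66] n 10 row [0.043, 0.815, -0.191, 0.063, 0.148, -0.309]
```

Request:
send_rows(
  commands=[
    [0, 0, 0, -0.3, 0, -0.3, 5],
    [0, 0, 0, -0.55, 0, -0.55, 5],
    [0, 0, 0, -0.55, 0, -0.55, 5],
    [0, 0, 0, -0.55, 0, -0.55, 5],
    [0, 0, 0, -0.55, 0, -0.55, 5],
    [0, 0, 0, -0.55, 0, -0.55, 5],
    [0, 0, 0, -0.55, 0, -0.55, 5],
    [0, 0, 0, -0.55, 0, -0.55, 5],
    [0, 0, 0, -0.5, 0, -0.5, 5],
    [0, 0, 0, -0.2, 0, -0.2, 5],
  ],
)

```text
time: 66.7
tool_pos: [0.4769, 0.3337, 0.2305]
ee_rot: [0.916, 0.121, -0.379, 0.05]
force: [-0.3, 1.0, 0.6]
gripper_width: 0.0139
```

Request:
send_rows(
  commands=[
    [0.63, 0.54, -0.43, -0.08, 0.02, -0.1, 5],
    [0.63, 0.54, -0.43, -0.08, 0.02, -0.1, 5],
    [0.63, 0.54, -0.43, -0.08, 0.02, -0.1, 5],
    [0.63, 0.54, -0.43, -0.08, 0.02, -0.1, 5],
    [0.63, 0.54, -0.43, -0.08, 0.02, -0.1, 5],
    [0.63, 0.54, -0.43, -0.08, 0.02, -0.1, 5],
    [0.63, 0.54, -0.43, -0.08, 0.02, -0.1, 5],
    [0.63, 0.54, -0.43, -0.08, 0.02, -0.1, 5],
    [0.63, 0.54, -0.43, -0.08, 0.02, -0.1, 5],
    [0.63, 0.54, -0.43, -0.08, 0.02, -0.1, 5],
  ],
)

```text
time: 67.53
tool_pos: [0.4769, 0.3191, 0.27]
ee_rot: [0.916, 0.195, -0.165, -0.308]
force: [0.3, -0.2, -0.2]
gripper_width: 0.0131
```

Request:
send_rows(
  commands=[
    [0.04, 0.81, -0.19, 0.06, 0.15, -0.31, 5],
    [0.04, 0.81, -0.19, 0.06, 0.15, -0.31, 5],
    [0.04, 0.81, -0.19, 0.06, 0.15, -0.31, 5],
    [0.04, 0.81, -0.19, 0.06, 0.15, -0.31, 5],
    [0.04, 0.81, -0.19, 0.06, 0.15, -0.31, 5],
    [0.04, 0.81, -0.19, 0.06, 0.15, -0.31, 5],
    [0.04, 0.81, -0.19, 0.06, 0.15, -0.31, 5],
    [0.04, 0.81, -0.19, 0.06, 0.15, -0.31, 5],
    [0.04, 0.81, -0.19, 0.06, 0.15, -0.31, 5],
    [0.04, 0.81, -0.19, 0.06, 0.15, -0.31, 5],
  ],
)

```text
time: 68.37
tool_pos: [0.519, 0.2275, 0.3131]
ee_rot: [0.889, 0.144, 0.2, -0.385]
force: [0.6, -0.4, -0.4]
gripper_width: 0.0132
```

```bash
python3 tr.py use g5.npy .457 .329 -.046 .20
```

```text
68.3667 [0.519  0.2275 0.3131] [ 0.6 -0.4 -0.4] 0.0132 [-0.09  0.09  2.06  1.06  1.06  0.56]
tcp [ 0.5237 -0.2317  0.2233]
qb [-0.67  0.05  2.28  1.32  0.43 -0.18] 0.0
1 tcp [0.584 0.007 0.27 ] z [ 0.62  0.43 -0.66] n 10 row [-0.463, 0.332, -0.037, 0.09, 0.726, -0.262]
2 tcp [ 0.524 -0.232  0.223] z [ 0.71 -0.05 -0.7 ] n 10 row [-0.558, 0.06, -0.011, -0.213, 0.789, -0.208]
```

Request:
send_rows(
  commands=[
    [-0.46, 0.33, -0.04, 0.09, 0.72, -0.26, 5],
    [-0.46, 0.33, -0.04, 0.09, 0.72, -0.26, 5],
    [-0.46, 0.33, -0.04, 0.09, 0.72, -0.26, 5],
    [-0.46, 0.33, -0.04, 0.09, 0.72, -0.26, 5],
    [-0.46, 0.33, -0.04, 0.09, 0.72, -0.26, 5],
    [-0.46, 0.33, -0.04, 0.09, 0.72, -0.26, 5],
    [-0.46, 0.33, -0.04, 0.09, 0.72, -0.26, 5],
    [-0.46, 0.33, -0.04, 0.09, 0.72, -0.26, 5],
    [-0.46, 0.33, -0.04, 0.09, 0.72, -0.26, 5],
    [-0.46, 0.33, -0.04, 0.09, 0.72, -0.26, 5],
  ],
)

```text
time: 69.2
tool_pos: [0.5796, 0.0021, 0.27]
ee_rot: [0.907, 0.057, 0.363, -0.205]
force: [-0.2, -1.1, 0.1]
gripper_width: 0.0136
```

Request:
send_rows(
  commands=[
    [-0.56, 0.06, 0, -0.21, 0.79, -0.21, 5],
    [-0.56, 0.06, 0, -0.21, 0.79, -0.21, 5],
    [-0.56, 0.06, 0, -0.21, 0.79, -0.21, 5],
    [-0.56, 0.06, 0, -0.21, 0.79, -0.21, 5],
    [-0.56, 0.06, 0, -0.21, 0.79, -0.21, 5],
    [-0.56, 0.06, 0, -0.21, 0.79, -0.21, 5],
    [-0.56, 0.06, 0, -0.21, 0.79, -0.21, 5],
    [-0.56, 0.06, 0, -0.21, 0.79, -0.21, 5],
    [-0.5, 0, 0, -0.15, 0.5, -0.15, 5],
    [0, 0, 0, 0, 0, 0, 5],
  ],
)

```text
time: 70.03
tool_pos: [0.5208, -0.2156, 0.2267]
ee_rot: [0.922, -0.032, 0.386, 0.005]
force: [0.0, 0.4, -0.4]
gripper_width: 0.0135
```

```bash
python3 tr.py fine g5.npy .457 .329 -.046 .15 8
```

```text
70.0333 [ 0.5208 -0.2156  0.2267] [ 0.   0.4 -0.4] 0.0135 [-0.66  0.03  2.3   1.31  0.43 -0.15]
tcp [ 0.5237 -0.2317  0.1733]
n 8 row [-0.017, -0.003, -0.013, -0.146, 0.068, 0.168]
```

Request:
send_rows(
  commands=[
    [-0.02, 0, -0.01, -0.146, 0.07, 0.168, 5],
    [-0.02, 0, -0.01, -0.146, 0.07, 0.168, 5],
    [-0.02, 0, -0.01, -0.146, 0.07, 0.168, 5],
    [-0.02, 0, -0.01, -0.146, 0.07, 0.168, 5],
    [-0.02, 0, -0.01, -0.146, 0.07, 0.168, 5],
    [-0.02, 0, -0.01, -0.146, 0.07, 0.168, 5],
    [-0.02, 0, -0.01, -0.146, 0.07, 0.168, 5],
    [-0.02, 0, -0.01, -0.146, 0.07, 0.168, 5],
    [0, 0, 0, 0, 0, 0, 5],
    [0, 0, 0, 0, 0, 0, 5],
  ],
)

```text
time: 70.87
tool_pos: [0.5273, -0.2256, 0.1743]
ee_rot: [0.921, -0.028, 0.389, 0.007]
force: [0.4, 0.2, -0.0]
gripper_width: 0.0135
```

```bash
python3 tr.py fine g5.npy .457 .329 -.046 .13 6
```

```text
70.8667 [ 0.5273 -0.2256  0.1743] [ 0.4  0.2 -0. ] 0.0135 [-0.67  0.16  2.33  1.67  0.44 -0.57]
tcp [ 0.5237 -0.2317  0.1533]
n 6 row [-0.026, -0.018, 0.001, -0.096, 0.036, 0.069]
```

Request:
send_rows(
  commands=[
    [-0.03, -0.018, 0, -0.096, 0.036, 0.069, 5],
    [-0.03, -0.018, 0, -0.096, 0.036, 0.069, 5],
    [-0.03, -0.018, 0, -0.096, 0.036, 0.069, 5],
    [-0.03, -0.018, 0, -0.096, 0.036, 0.069, 5],
    [-0.03, -0.018, 0, -0.096, 0.036, 0.069, 5],
    [-0.03, -0.018, 0, -0.096, 0.036, 0.069, 5],
    [0, 0, 0, 0, 0, 0, 5],
    [0, 0, 0, 0, 0, 0, 5],
    [0, 0, 0, 0, 0, 0, 5],
    [0, 0, 0, 0, 0, 0, 5],
  ],
)

```text
time: 71.7
tool_pos: [0.5243, -0.2314, 0.1532]
ee_rot: [0.922, -0.03, 0.385, 0.014]
force: [0.9, 0.1, 0.3]
gripper_width: 0.0134
```

```bash
python3 tr.py fine g5.npy .457 .329 -.046 .10 6
```

```text
71.7 [ 0.5243 -0.2314  0.1532] [0.9 0.1 0.3] 0.0134 [-0.68  0.21  2.34  1.81  0.43 -0.72]
tcp [ 0.5237 -0.2317  0.1233]
n 6 row [0.004, -0.004, 0.003, -0.121, 0.002, 0.114]
```

Request:
send_rows(
  commands=[
    [0, 0, 0, -0.122, 0, 0.112, 5],
    [0, 0, 0, -0.122, 0, 0.112, 5],
    [0, 0, 0, -0.122, 0, 0.112, 5],
    [0, 0, 0, -0.122, 0, 0.112, 5],
    [0, 0, 0, -0.122, 0, 0.112, 5],
    [0, 0, 0, -0.122, 0, 0.112, 5],
    [0, 0, 0, 0, 0, 0, 5],
    [0, 0, 0, 0, 0, 0, 5],
    [0, 0, 0, 0, 0, 0, 5],
    [0, 0, 0, 0, 0, 0, 5],
  ],
)

```text
time: 72.53
tool_pos: [0.5248, -0.2325, 0.1254]
ee_rot: [0.921, -0.029, 0.387, 0.015]
force: [-0.7, -0.2, -1.3]
gripper_width: 0.0134
```

```bash
python3 tr.py fine g5.npy .457 .329 -.046 .074 6
```

```text
72.5333 [ 0.5248 -0.2325  0.1254] [-0.7 -0.2 -1.3] 0.0134 [-0.68  0.28  2.36  1.99  0.46 -0.93]
tcp [ 0.5237 -0.2317  0.0973]
n 6 row [0.008, -0.012, 0.007, -0.116, -0.004, 0.105]
```

Request:
send_rows(
  commands=[
    [0, -0.01, 0, -0.116, 0, 0.105, 5],
    [0, -0.01, 0, -0.116, 0, 0.105, 5],
    [0, -0.01, 0, -0.116, 0, 0.105, 5],
    [0, -0.01, 0, -0.116, 0, 0.105, 5],
    [0, -0.01, 0, -0.116, 0, 0.105, 5],
    [0, -0.01, 0, -0.116, 0, 0.105, 5],
    [0, 0, 0, -0.04, 0, 0.03, 5],
    [0, 0, 0, 0, 0, 0, 5],
    [0, 0, 0, 0, 0, 0, 5],
    [0, 0, 0, 0, 0, 0, 5],
  ],
)

```text
time: 73.37
tool_pos: [0.5254, -0.2338, 0.0985]
ee_rot: [0.921, -0.029, 0.387, 0.017]
force: [0.2, 0.1, -0.2]
gripper_width: 0.0135
```

Request:
send_rows(
  commands=[
    [0, 0, 0, -0.04, 0, 0.03, 5],
    [0, 0, 0, 0, 0, 0, 40],
    [0, 0, 0, 0, 0, 0, 40],
    [0, 0, 0, 0, 0, 0, 40],
    [0, 0, 0, 0, 0, 0, 40],
    [0, 0, 0, 0, 0, 0, 40],
    [0, 0, 0, 0, 0, 0, 40],
    [0, 0, 0, 0, 0, -0.3, 40],
    [0, 0, 0, 0, 0, -0.6, 40],
    [0, 0, 0, 0, 0, -0.7, 40],
  ],
)

```text
time: 74.2
tool_pos: [0.492, -0.2311, 0.1303]
ee_rot: [0.921, -0.028, 0.387, 0.016]
force: [1.1, 0.4, 0.6]
gripper_width: 0.0401
```

Request:
send_rows(
  commands=[
    [0, 0, 0, 0, 0, -0.8, 40],
    [0, 0, 0, 0.3, 0, -0.8, 40],
    [0, 0, 0, 0.5, 0, -0.6, 40],
    [0, 0, 0, 0.5, 0, -0.6, 20],
    [0, 0, 0, 0.5, 0, -0.5, 0],
    [0, 0, 0, 0.3, 0, -0.3, 0],
    [0, 0, 0, 0, 0, 0, 0],
    [0, 0, 0, 0, 0, 0, 0],
    [0, 0, 0, 0, 0, 0, 0],
    [0, 0, 0, 0, 0, 0, 0],
  ],
)

```text
time: 75.03
tool_pos: [0.453, -0.2274, 0.2554]
ee_rot: [0.922, -0.029, 0.385, 0.018]
force: [0.1, 0.3, 1.7]
gripper_width: 0.0002
```

```bash
python3 - <<'E'
from bars import *
st=manip.state();print(st["time"],st["tool_pos"].round(3),st["q"].round(2))
im=cv2.imread("pics/raw_top.png")[:,:,::-1].astype(int)
m=((im[:,:,1]>im[:,:,0]+60)&(im[:,:,1]>im[:,:,2]+40)).astype(np.uint8)
n,l,s,c=cv2.connectedComponentsWithStats(m);
for i in range(1,n):
    if s[i,4]>15:print(s[i],c[i],(px2w("top",*c[i],.064)[:2]+[.0013,.0026]).round(4))
s=manip.get_image("scene")[100:230,170:400];s=cv2.resize(s,(690,390),interpolation=cv2.INTER_CUBIC);cv2.imwrite("pics/sc5.png",s[:,:,::-1]);print(bars())
E
```

```text
75.0333 [ 0.453 -0.227  0.255] [-0.81 -0.12  2.35  1.12  0.56 -0.07]
[365 221   8   9  59] [368.52542373 224.93220339] [ 0.4469 -0.3703]
[]
```

View pics/sc5.png

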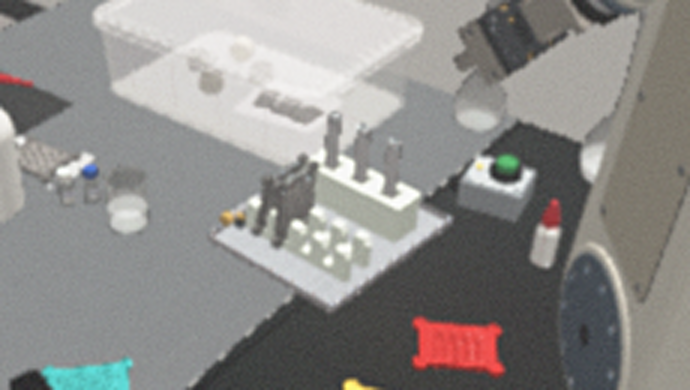

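All five parts stand in the station, and the beaker and dropper are upright. In the scene crop the pillars are at (334,140), (362,152) and (393,165), the plates at about (285,200) and the button at (507,167). Now the button, at (0.447,-0.370).

```bash
python3 - <<'E'
from kin import *
st=manip.state();r=target(-.067,0);p=np.array([.4469,-.3703,.13])
qb,e=ik(p,r,[-.69,.3,1.8,0,1.0,.95]);print(qb.round(2),e);jpath(st["q"],qb,2,8)
E
```

```text
[-0.69  0.38  1.8  -0.    0.96  0.95] 5.700059190368057e-11
1 tcp [ 0.469 -0.261  0.192] z [ 0.42  0.11 -0.9 ] n 8 row [0.211, -0.51, -0.009, -0.086, 0.142, 0.255]
2 tcp [ 0.447 -0.37   0.13 ] z [ 0. -0. -1.] n 8 row [-0.178, -0.621, 0.092, -0.138, 0.476, 0.204]
```

Request:
send_rows(
  commands=[
    [0.21, -0.51, 0, -0.09, 0.14, 0.2, 0],
    [0.21, -0.51, 0, -0.09, 0.14, 0.2, 0],
    [0.21, -0.51, 0, -0.09, 0.14, 0.2, 0],
    [0.21, -0.51, 0, -0.09, 0.14, 0.2, 0],
    [0.21, -0.51, 0, -0.09, 0.14, 0.2, 0],
    [0.21, -0.51, 0, -0.09, 0.14, 0.2, 0],
    [0.21, -0.51, 0, -0.09, 0.14, 0.2, 0],
    [0.21, -0.51, 0, -0.09, 0.14, 0.2, 0],
    [0, 0, 0, 0, 0, 0, 0],
    [0, 0, 0, 0, 0, 0, 0],
  ],
)

```text
time: 75.97
tool_pos: [0.4596, -0.2559, 0.188]
ee_rot: [0.977, -0.004, 0.202, -0.066]
force: [-0.4, -0.7, -0.7]
gripper_width: 0.0004
```

Request:
send_rows(
  commands=[
    [-0.18, -0.62, 0.09, -0.14, 0.48, 0.18, 0],
    [-0.18, -0.62, 0.09, -0.14, 0.48, 0.18, 0],
    [-0.18, -0.62, 0.09, -0.14, 0.48, 0.18, 0],
    [-0.18, -0.62, 0.09, -0.14, 0.48, 0.18, 0],
    [-0.18, -0.62, 0.09, -0.14, 0.48, 0.18, 0],
    [-0.18, -0.62, 0.09, -0.14, 0.48, 0.18, 0],
    [-0.18, -0.62, 0.09, -0.14, 0.48, 0.18, 0],
    [-0.18, -0.62, 0.09, -0.14, 0.48, 0.18, 0],
    [0, 0, 0, 0, 0, 0, 0],
    [0, 0, 0, 0, 0, 0, 0],
  ],
)

```text
time: 76.8
tool_pos: [0.4278, -0.3607, 0.1228]
ee_rot: [0.999, -0.033, -0.02, -0.014]
force: [-0.8, 0.4, 1.2]
gripper_width: 0.0007
```

```bash
cat > btn.py <<'E'
from kin import *
st=manip.state();print(st["time"],st["tool_pos"].round(4),st["q"].round(2),st["force"].round(1))
im=manip.get_image("wrist").astype(int)
m=((im[:,:,1]>im[:,:,0]+50)&(im[:,:,1]>im[:,:,2]+30)).astype(np.uint8)
n,l,s,c=cv2.connectedComponentsWithStats(m)
for i in range(1,n):
    if s[i,4]>60:print(s[i],(px2w("wrist",*c[i],.064,st)[:2]).round(4))
plan([.4469,-.3703,.10],target(-.067,0),n=6,grasp=False)
E
python3 btn.py
```

```text
76.8 [ 0.4278 -0.3607  0.1228] [-0.7   0.38  1.82 -0.    0.99  0.94] [-0.8  0.4  1.2]
[ 260  153   40   41 1287] [ 0.4477 -0.3737]
n 6 row [-0.05, 0.079, -0.0, 0.114, 0.048, 0.124]
```

Request:
send_rows(
  commands=[
    [-0.05, 0.08, 0, 0.117, 0.06, 0.12, 0],
    [-0.05, 0.08, 0, 0.117, 0.06, 0.12, 0],
    [-0.05, 0.08, 0, 0.117, 0.06, 0.12, 0],
    [-0.05, 0.08, 0, 0.117, 0.06, 0.12, 0],
    [-0.05, 0.08, 0, 0.117, 0.06, 0.12, 0],
    [-0.05, 0.08, 0, 0.117, 0.06, 0.12, 0],
    [0, 0, 0, 0, 0, 0, 0],
    [0, 0, 0, 0, 0, 0, 0],
    [0, 0, 0, 0, 0, 0, 0],
    [0, 0, 0, 0, 0, 0, 0],
  ],
)

```text
time: 77.68
tool_pos: [0.4487, -0.3706, 0.0996]
ee_rot: [0.999, -0.033, 0.006, 0.0]
force: [0.3, 0.5, -0.5]
gripper_width: 0.0005
```

```bash
sed -i 's/.4469,-.3703,.10\]/.4475,-.3722,.072]/' btn.py; python3 btn.py
```

```text
77.6833 [ 0.4487 -0.3706  0.0996] [-0.7   0.42  1.83  0.01  0.89  0.94] [ 0.3  0.5 -0.5]
[244 196  43  43 871] [ 0.4531 -0.3745]
n 6 row [0.0, -0.022, 0.0, -0.007, 0.009, 0.154]
```

Request:
send_rows(
  commands=[
    [0, -0.02, 0, -0.007, 0.012, 0.14, 0],
    [0, -0.02, 0, -0.007, 0.012, 0.14, 0],
    [0, -0.02, 0, -0.007, 0.012, 0.14, 0],
    [0, -0.02, 0, -0.007, 0.012, 0.14, 0],
    [0, -0.02, 0, -0.007, 0.012, 0.14, 0],
    [0, -0.02, 0, -0.007, 0.012, 0.14, 0],
    [0, 0, 0, 0, 0, 0, 0],
    [0, 0, 0, 0, 0, 0, 0],
    [0, 0, 0, 0, 0, 0.1, 0],
    [0, 0, 0, 0, 0, 0, 0],
  ],
)

```text
time: 78.57
tool_pos: [0.4471, -0.3729, 0.0681]
ee_rot: [0.999, -0.034, -0.0, -0.0]
force: [-0.1, 1.0, 0.2]
gripper_width: 0.0004
```

Request:
send_rows(
  commands=[
    [0, 0, 0, 0, 0, 0.1, 0],
    [0, 0, 0, 0, 0, 0.07, 0],
    [0, 0, 0, 0, 0, 0.07, 0],
    [0, 0, 0, 0, 0, 0.05, 0],
    [0, 0, 0, 0, 0, 0, 0],
    [0, 0, 0, 0, 0, 0, 0],
    [0, 0, 0, 0, 0, 0, 0],
    [0, 0, 0, 0, 0, 0, 0],
    [0, 0, 0, 0, 0, 0, 0],
    [0, 0, 0, 0, 0, 0, 0],
  ],
)

```text
time: 79.4
tool_pos: [0.4474, -0.3731, 0.0602]
ee_rot: [0.999, -0.033, 0.0, 0.0]
force: [-1.0, 1.5, 3.7]
gripper_width: 0.0002
```

Request:
send_rows(
  commands=[
    [0, 0, 0, 0, 0, 0.06, 0],
    [0, 0, 0, 0, 0, 0.05, 0],
    [0, 0, 0, 0, 0, 0.03, 0],
    [0, 0, 0, 0, 0, 0.01, 0],
    [0, 0, 0, 0, 0, 0.01, 0],
    [0, 0, 0, 0, 0, 0.01, 0],
    [0, 0, 0, 0, 0, 0.01, 0],
    [0, 0, 0, 0, 0, 0.01, 0],
    [0, 0, 0, 0, 0, 0.01, 0],
    [0, 0, 0, 0, 0, 0.01, 0],
  ],
)

```text
time: 80.23
tool_pos: [0.4475, -0.3732, 0.0584]
ee_rot: [0.999, -0.033, 0.0, 0.0]
force: [-1.6, 1.9, 7.9]
gripper_width: 0.0003
```

Fully down at about 8 N. Hold for more than 4 s.

Request:
send_rows(
  commands=[
    [0, 0, 0, 0, 0, 0.01, 0],
    [0, 0, 0, 0, 0, 0.01, 0],
    [0, 0, 0, 0, 0, 0.01, 0],
    [0, 0, 0, 0, 0, 0.01, 0],
    [0, 0, 0, 0, 0, 0.01, 0],
    [0, 0, 0, 0, 0, 0.01, 0],
    [0, 0, 0, 0, 0, 0.01, 0],
    [0, 0, 0, 0, 0, 0.01, 0],
    [0, 0, 0, 0, 0, 0.01, 0],
    [0, 0, 0, 0, 0, 0.01, 0],
  ],
)

```text
time: 81.07
tool_pos: [0.4475, -0.3731, 0.0583]
ee_rot: [0.999, -0.033, 0.0, 0.0]
force: [-2.3, 1.4, 8.1]
gripper_width: 0.0005
```

Request:
send_rows(
  commands=[
    [0, 0, 0, 0, 0, 0.01, 0],
    [0, 0, 0, 0, 0, 0.01, 0],
    [0, 0, 0, 0, 0, 0.01, 0],
    [0, 0, 0, 0, 0, 0.01, 0],
    [0, 0, 0, 0, 0, 0.01, 0],
    [0, 0, 0, 0, 0, 0.01, 0],
    [0, 0, 0, 0, 0, 0.01, 0],
    [0, 0, 0, 0, 0, 0.01, 0],
    [0, 0, 0, 0, 0, 0.01, 0],
    [0, 0, 0, 0, 0, 0.01, 0],
  ],
)

```text
time: 81.9
tool_pos: [0.4475, -0.3732, 0.0584]
ee_rot: [0.999, -0.033, 0.001, 0.001]
force: [-2.6, 1.5, 8.2]
gripper_width: 0.0006
```

Request:
send_rows(
  commands=[
    [0, 0, 0, 0, 0, 0.01, 0],
    [0, 0, 0, 0, 0, 0.01, 0],
    [0, 0, 0, 0, 0, 0.01, 0],
    [0, 0, 0, 0, 0, 0.01, 0],
    [0, 0, 0, 0, 0, 0.01, 0],
    [0, 0, 0, 0, 0, 0.01, 0],
    [0, 0, 0, 0, 0, 0.01, 0],
    [0, 0, 0, 0, 0, 0.01, 0],
    [0, 0, 0, 0, 0, 0.01, 0],
    [0, 0, 0, 0, 0, 0.01, 0],
  ],
)

```text
time: 82.73
tool_pos: [0.4475, -0.3732, 0.0584]
ee_rot: [0.999, -0.033, 0.001, 0.001]
force: [-2.0, 1.3, 9.0]
gripper_width: 0.0006
```

Request:
send_rows(
  commands=[
    [0, 0, 0, 0, 0, 0.01, 0],
    [0, 0, 0, 0, 0, 0.01, 0],
    [0, 0, 0, 0, 0, 0.01, 0],
    [0, 0, 0, 0, 0, 0.01, 0],
    [0, 0, 0, 0, 0, 0.01, 0],
    [0, 0, 0, 0, 0, 0.01, 0],
    [0, 0, 0, 0, 0, 0.01, 0],
    [0, 0, 0, 0, 0, 0.01, 0],
    [0, 0, 0, 0, 0, 0.01, 0],
    [0, 0, 0, 0, 0, 0.01, 0],
  ],
)

```text
time: 83.57
tool_pos: [0.4475, -0.3732, 0.0583]
ee_rot: [0.999, -0.033, 0.001, 0.001]
force: [-2.7, 2.2, 7.8]
gripper_width: 0.0007
```

Request:
send_rows(
  commands=[
    [0, 0, 0, 0, 0, 0.01, 0],
    [0, 0, 0, 0, 0, 0.01, 0],
    [0, 0, 0, 0, 0, 0.01, 0],
    [0, 0, 0, 0, 0, 0.01, 0],
    [0, 0, 0, 0, 0, 0.01, 0],
    [0, 0, 0, 0, 0, 0.01, 0],
    [0, 0, 0, 0, 0, 0.01, 0],
    [0, 0, 0, 0, 0, 0.01, 0],
    [0, 0, 0, 0, 0, 0.01, 0],
    [0, 0, 0, 0, 0, 0.01, 0],
  ],
)

```text
time: 84.4
tool_pos: [0.4475, -0.3732, 0.0584]
ee_rot: [0.999, -0.033, 0.001, 0.001]
force: [-1.6, 1.5, 8.8]
gripper_width: 0.0007
```

Request:
send_rows(
  commands=[
    [0, 0, 0, 0, 0, -0.2, 0],
    [0, 0, 0, 0, 0, -0.4, 0],
    [0, 0, 0, 0, 0, -0.6, 0],
    [0, 0, 0, 0, 0, -0.6, 0],
    [0, 0, 0, 0, 0, -0.6, 0],
    [0, 0, 0, 0, 0, -0.6, 0],
    [0, 0, 0, 0, 0, -0.6, 0],
    [0, 0, 0, 0, 0, -0.3, 0],
    [0, 0, 0, 0, 0, 0, 0],
    [0, 0, 0, 0, 0, 0, 0],
  ],
)

```text
time: 85.23
tool_pos: [0.4475, -0.3731, 0.1837]
ee_rot: [0.999, -0.033, 0.002, 0.001]
force: [-0.3, -0.0, -0.3]
gripper_width: 0.0003
```

```bash
python3 - <<'E'
from h import *
s=manip.get_image("scene")[80:250,150:400];s=cv2.resize(s,(750,510),interpolation=cv2.INTER_CUBIC);cv2.imwrite("pics/fin.png",s[:,:,::-1]);print(manip.state()["time"],manip.state()["force"])
E
```

```text
85.2833 [-0.0366074  -0.37112557  0.50617294]
```

View pics/fin.png

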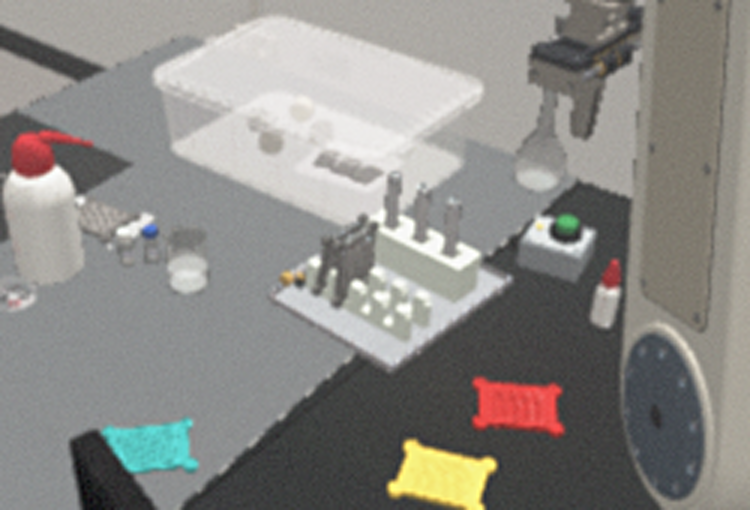

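The final view shows plates at (330,260) and (358,255), and pillars at (394,200), (424,210) and (454,228). The button is up, the beaker at (187,260) and dropper at (606,295) are upright, and the arm is clear.

```bash
python3 -c "
from plant import manip
print(manip.job_done())"
```

```text
the job is handed in; nothing more can be done
None
```

The job is done and handed in at about 85 s. Both loose dark plates stand in rack slots 4 and 3, and all three pillars are in pockets 3, 2 and 1.

I then held the purge button down for about 4 s at 58.4 mm, which is 5.6 mm of travel at about 8 N, and let it go.

**Last checks:** The final scene picture shows all five parts upright, the button released, the beaker and dropper bottle standing, and the arm clear. The turquoise, red and yellow plates were left alone. I also left the clamped grey plate beyond the station, because it isn't loose or to the left.

**What disagreed:**
- The top and wrist cameras differed by 2–5 mm for the pockets and the button. I used a compromise and everything went in without resistance.
- Both plates met a light contact of about 4 N near the slot floor before I released them, but they settled upright.
- I gripped the first pillar too high and had to regrip it.

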